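Load and close the tint shaker, put the spatulas away

ROBOT

A 7-joint arm with a two-finger parallel gripper is mounted at the origin on the work surface. World frame = base frame: x ahead of the robot, y to its left, z up, the work surface at z = 0. Lengths are in m, angles in degrees, forces in N, time in s.
With the tool pointing down it reaches from about 0.425 to 0.875 m from the base axis. Payload 8.4 kg.
Tool frame: the origin (TCP) lies at the centre of the arm's flange, where the gripper is bolted on; the fingertips stand 182 mm ahead of it and the grasp point (between the pads) lies 164 mm ahead of it (ctrl.grip_depth is the distance from the TCP to the grasp point, in m); x points along the fingers, y is the direction in which the jaws open and shut, and the axes are right-handed (so a half turn about x gives the same grasp; the last joint's range is limited). The gripper opens to 87 mm and grips with 3 to 60 N. Pads are 19 mm wide; open, the fingers measure 117 mm over their backs; the gripper's body (75 mm by 190 mm) begins 51 mm behind the grasp point.
Start: joints at [-80.627, 19.091, 2.286, 83.961, -0.768, 76.965, -3.352], TCP at [0.169, 0.628, 0.405] pointing down, gripper open.
Joint ranges: [-147.57, 147.57], [-21.85, 119.76], [-74.77, 79.35], [14.55, 137.4], [-85.83, 265.84], [4.83, 119.75], [-152.11, 152.11]. Speed limits (degrees/s): [127.2, 127.2, 159.86, 159.86, 180, 180, 180].

INTERFACE

Orientations are given as [roll, pitch, yaw] about the fixed x, y, z axes, in that order (R = Rz(yaw) Ry(pitch) Rx(roll)).
In Python, from cell import ctrl gives the robot as it stands. The module is installed in compiled form; this text tells all that it offers.
- The arm moves only by the tool arm_command, never from a script. Its argument "targets" is one flat list of numbers, 7 for each row, row after row: the shift along the tool's x, y, z in m, then the turn, a rotation vector about the tool's x, y, z in rad, then the closure in counts, from 0 (fully open) to 255 (shut). A call has exactly 8 rows; each row shifts and turns the pose as measured when the row begins, along the tool's axes as they then stand; what a row does not reach is not made up. A row lasts 1/8 s, in which the tool goes at most 62.5 mm and 10.7 degrees, less where a joint would pass 70% of its speed; a pose out of reach is approached as far as the arm can. A call is refused whole if a number of a shift passes 0.0625 or a number of a turn 0.188, either way. A call with a gripper value outside its range is refused whole. The fingers move at their own pace and stop on an object; "grip_force" is the grip in N (left out, the last holds). Time passes only in rows, so rows that do not move let the fingers close, or fill a call up. It gives the time, the measured TCP pose, the force and the opening at its end, in the units of the state.
- ctrl.sense(): the state, without advancing time (a new reading comes with each control period).
- ctrl.get_image(name): name is "side" or "top"; returns (picture, depth): 400x640x3 uint8, blue, green, red; 400x640 float32, m along the optical axis (not along the pixel's ray), 0 where there is no reading.
- ctrl.camera_params(name): a dict with "intrinsics" (3x3 intrinsics, pixels), "R" (3x3) and "t" (3): a world point X has camera coordinates R X + t. Camera axes: x right, y down, z forward; pixel columns grow to the right and rows downward; lengths in m; the calibration is good to about 2 mm. A picture is of the moment at which its call begins. camera_params takes no time and is no camera call.
- ctrl.sign_off(): hands the job in, once; it reports no verdict.
The state is a dict: "time": time; "joints": joint angles; "qd": joint speeds; "tau": joint torques, N m; "tool_pos": TCP position; "orientation": TCP orientation; "ft_force": force on the tool from outside, world axes, zero at the start; "ft_torque": the same for the moment, N m; "finger_gap": finger opening in m.
Only numpy, scipy, OpenCV 4.12 (cv2) and the standard library are available. Lean on these libraries where they do the work, as an engineer would, in place of code of your own. Each camera call takes 0.05 s, during which the arm holds its last target.

TASK

Stand every tin of tinter upright on the floor of the blue shaker cradle, then put the lid squarely on, fully seated in the rim, and then swing both clamps over until their pads bear on the lid. Also slide each stirring spatula, blade first, into a slot of its own in the grey holder until the blade is right home against the end stop, and leave it lying there. Do not disturb the other things on the bench.

Things in the scene. Friction and masses are not known exactly. Their poses are not given: they have to be found in the camera images.
- shaker: paint shaker, fixed: open blue cradle box 110 (x) by 300 (y) mm, walls 5 mm; origin under its centre at bench height, x away from the robot. Floor 25 mm, rim 110 mm above the origin; inside 100 by 290 mm, room for three tins in a row along y at 85 mm pitch. Behind it two clamp posts (x = 75, y = +-110 mm) and the grey drive housing (x from 110 to 260 mm, 100 mm high)
- lid: loose lid, 0.35 kg: plate 110 (x) by 304 (y) mm, 8 mm thick, over a black lip 90 by 278 mm, 8 mm deep, that drops inside the rim; origin at the centre of the lip's underside. Black handle bar along y over the middle: 80 mm long, 14 mm wide and high, centre 46 mm above the origin, 23 mm clear under it. Seated, the origin is 102 mm above the shaker's. May be turned end for end
- clamp_left (a joint): angle of the left (+y) clamp about its hinge: 0 = arm upright, negative = leaning away from the robot, about 1.57 = arm level over the cradle with its rubber pad on the seated lid (1.75 without a lid). It stays where it is left; about 2 N at the grip bar moves it
- clamp_right (a joint): angle of the right (-y) clamp about its hinge: 0 = arm upright, negative = leaning away from the robot, about 1.57 = arm level over the cradle with its rubber pad on the seated lid (1.75 without a lid). It stays where it is left; about 2 N at the grip bar moves it
- clamp_left_hinge (a point): hinge axis of that clamp (axis along the shaker's y), 135 mm above the bench; fixed to the shaker and shares its axes
- clamp_right_hinge (a point): hinge axis of that clamp (axis along the shaker's y), 135 mm above the bench; fixed to the shaker and shares its axes
- clamp_left_bar (a point): middle of the free part of that clamp's red grip bar: 14 mm round, along the shaker's y, 100 mm from the hinge axis; it sticks out 56 mm from the 12 mm wide arm towards the middle of the shaker, and this point is 35 mm from the arm's centre line
- clamp_right_bar (a point): middle of the free part of that clamp's red grip bar: 14 mm round, along the shaker's y, 100 mm from the hinge axis; it sticks out 56 mm from the 12 mm wide arm towards the middle of the shaker, and this point is 35 mm from the arm's centre line
- tin_a: tin of tinter with a blue band, 54 mm diameter, 72 mm high, origin at the centre of its underside, 0.2 to 0.45 kg; may be absent
- tin_b: tin of tinter with a red band, 54 mm diameter, 72 mm high, origin at the centre of its underside, 0.2 to 0.45 kg; may be absent
- tin_c: tin of tinter with a green band, 54 mm diameter, 72 mm high, origin at the centre of its underside, 0.2 to 0.45 kg; may be absent
- spatula_a: stirring spatula with a flat underside, lying on the bench: orange handle 70 mm long (x from -70 to 0), 24 mm wide, 20 mm high; steel blade 65 mm long (x from 0 to 65), 44 mm wide, 4 mm thick, its underside level with that of the handle; origin at the underside where handle and blade meet, x towards the blade's tip, z up; may be absent
- spatula_b: stirring spatula with a flat underside, lying on the bench: yellow handle 70 mm long (x from -70 to 0), 24 mm wide, 20 mm high; steel blade 65 mm long (x from 0 to 65), 44 mm wide, 4 mm thick, its underside level with that of the handle; origin at the underside where handle and blade meet, x towards the blade's tip, z up; may be absent
- spatula_a_tip (a point): middle of that blade's front edge, 2 mm above the spatula's underside
- spatula_b_tip (a point): middle of that blade's front edge, 2 mm above the spatula's underside
- holder: grey spatula holder, fixed to the bench: deck 190 (x) by 172 (y) mm, 12 mm high, origin under its centre, x away from the robot. Over the far part of the deck (x from 25 to 85 mm) a clear plate, top 32 mm above the bench, covers two level slots side by side that open towards the robot, each 60 mm deep, 58 mm wide, 14 mm high; a wall at x = 85 mm stops the blade
- slot0_end (a point): middle of the end stop of the slot at the holder's y = +41 mm, on the deck; the slot's mouth is 60 mm in front of it (-x); axes as the holder's
- slot1_end (a point): middle of the end stop of the slot at the holder's y = -41 mm, on the deck; the slot's mouth is 60 mm in front of it (-x); axes as the holder's
- tape_roll: bystander: roll of yellow masking tape, 90 mm across, 24 mm high, origin at the centre of its underside
- opener: bystander: 150 mm wrench lying on the bench, origin under its middle
- mixing_mug: bystander: black mixing mug, 90 mm across, 110 mm high, origin at the centre of its underside
- hardener: bystander: blue bottle, 64 mm across, 170 mm high, origin at the centre of its underside
- thinner: bystander: metal can, 68 mm across, 150 mm high, origin at the centre of its underside
- additive: bystander: white jar, 60 mm across, 130 mm high, origin at the centre of its underside
Not all that is in view belongs to the job. Of the things like the spatula_b, leave any that is green; of the rest the smaller one is meant.

How it is judged:
By the outcome, as a careful person would: the job done as asked, in the order asked, and still so for the second after the job is handed in, with the robot touching nothing.
Of tin_a, tin_b, tin_c only 2 to 3 are there at a start; the rules pass over those that are not, and their reading is None.
Of spatula_a, spatula_b only 1 to 2 are there at a start; the rules pass over those that are not, and their reading is None.
At some moment in a run one of tin_a, tin_b, tin_c may be knocked a few centimetres aside while the robot is not near it.
It also fails if it takes over 210 s, if anything falls off the work surface, if the arm or the gripper's body presses on something with over 40 N, if the wrist force passes 120 N, or if a joint passes its speed limit or range.

## Working session

There is one attempt and no reset: what is moved stays moved. The work goes in short steps, Python scripts to look and compute and a tool call to move; the robot and the scene stay as the last step left them, time stands still between calls to the robot, and variables do not carry over. Pictures are saved under pics/ and viewed, and the job is handed in when it is done.

Besides the shell and the picture viewer there is one more tool, called after "Emit:" as name(argument=value, ...), one argument or row to a line, values as JSON. arm_command: Moves the arm, as the interface text tells. Its arguments: {"type":"object","properties":{"targets":{"type":"array"},"grip_force":{"type":"number"}},"required":["targets"]}

```bash
mkdir -p pics; ls
cat > h.py <<'E'
import numpy as np,cv2
from cell import ctrl
def snap(tag):
    out={}
    for n in("side","top"):
        p,d=ctrl.get_image(n); cv2.imwrite(f"pics/{tag}_{n}.png",p); np.save(f"{tag}_{n}.npy",d); out[n]=(p,d)
    return out
def px(name,d,u,v):
    c=ctrl.camera_params(name);K=np.array(c["intrinsics"]);R=np.array(c["R"]);t=np.array(c["t"])
    z=d[int(v),int(u)]; 
    return R.T@(np.linalg.inv(K)@[u,v,1]*z-t)
def plane(name,u,v,h):
    c=ctrl.camera_params(name);K=np.array(c["intrinsics"]);R=np.array(c["R"]);t=np.array(c["t"])
    r=R.T@(np.linalg.inv(K)@[u,v,1]); o=-R.T@t
    return o+r*(h-o[2])/r[2]
def proj(name,X):
    c=ctrl.camera_params(name);K=np.array(c["intrinsics"]);R=np.array(c["R"]);t=np.array(c["t"])
    p=K@(R@np.array(X)+t); return p[:2]/p[2]
E
python3 - <<'E'
from h import *
snap("a0")
for n in("side","top"):
    c=ctrl.camera_params(n); print(n,np.array(c["intrinsics"]).round(1).tolist(),np.array(c["R"]).round(3).tolist(),np.array(c["t"]).round(3)); print(-np.array(c["R"]).T@c["t"])
s=ctrl.sense();print(s); print(ctrl.grip_depth)
E
```

```text
pics
side [[453.8, 0.0, 318.5], [0.0, 453.8, 200.2], [0.0, 0.0, 1.0]] [[0.839, -0.544, -0.009], [-0.351, -0.529, -0.773], [0.416, 0.652, -0.634]] [-0.418  0.293  1.468]
[-0.15700631 -1.02922544  1.15371265]
top [[393.3, 0.0, 321.4], [0.0, 393.3, 199.2], [0.0, 0.0, 1.0]] [[0.016, -0.999, 0.032], [-0.982, -0.022, -0.185], [0.186, -0.029, -0.982]] [-0.036  0.5    1.274]
[0.25469708 0.01123891 1.34537631]
{'time': 0.1, 'joints': array([-80.62738402,  19.12774789,   2.28477901,  84.00714622,
        -0.77042039,  76.96459614,  -3.35279139]), 'qd': array([-0.05187026, -0.12211073,  0.00362823, -0.10081564, -0.00932934,
        0.06362387, -0.02730125]), 'tau': array([ 4.81201656e-03, -6.57812619e+01,  1.34057522e+00, -4.04709756e+01,
       -5.95581299e-02,  4.09508008e-02,  8.70452186e-05]), 'tool_pos': array([0.16880955, 0.62752851, 0.40393776]), 'orientation': array([ -87.88536371,   89.91573207, -102.94441377]), 'ft_force': array([ 0.43022423, -0.62551023,  0.37234193]), 'ft_torque': array([-0.02857821, -0.02228559, -0.0140101 ]), 'finger_gap': 0.08704535957300798}
0.1635
```

View pics/a0_side.png

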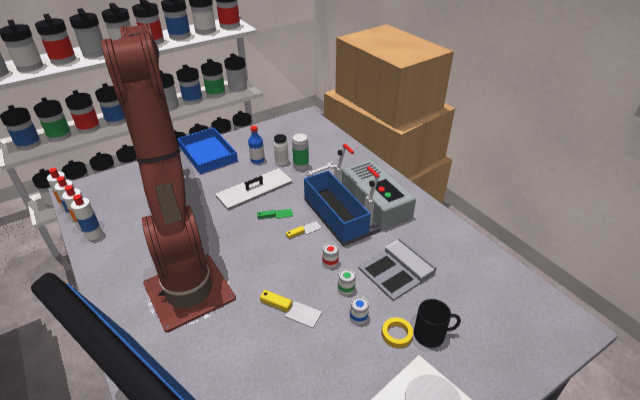

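View pics/a0_top.png

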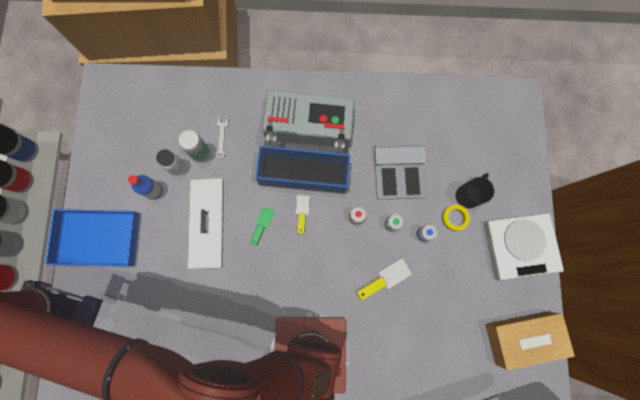

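Run:
```python
from h import *
p=cv2.imread("pics/a0_top.png")
c=p[85:275,180:450]; cv2.imwrite("pics/a0_c1.png",cv2.resize(c,None,fx=2.9,fy=2.9,interpolation=cv2.INTER_CUBIC))
p=cv2.imread("pics/a0_side.png")
c=p[130:330,210:450]; cv2.imwrite("pics/a0_c2.png",cv2.resize(c,None,fx=3,fy=3,interpolation=cv2.INTER_CUBIC))
```

```text
(no output)
```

View pics/a0_c1.png

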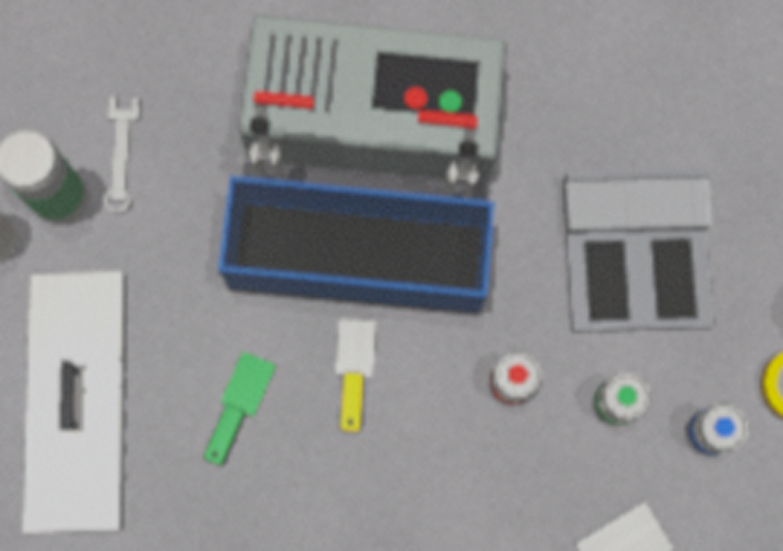

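View pics/a0_c2.png

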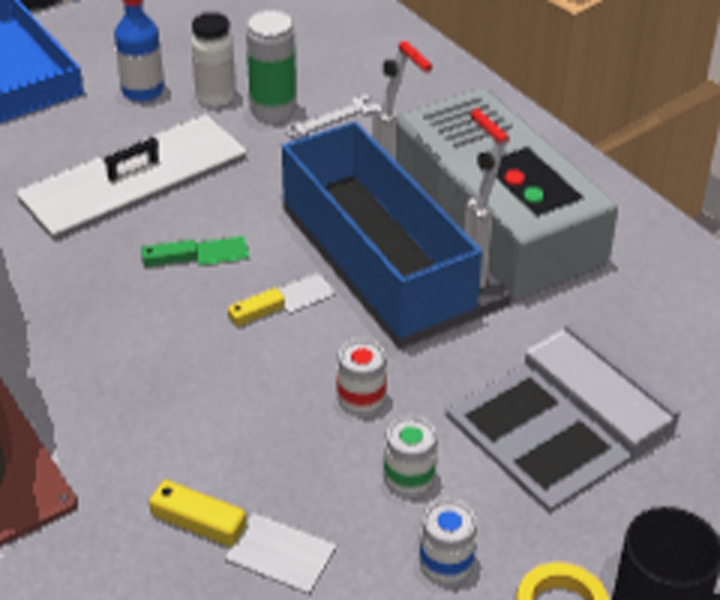

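```bash
cat >> h.py <<'E'
def cloud(name,d):
    c=ctrl.camera_params(name);K=np.array(c["intrinsics"]);R=np.array(c["R"]);t=np.array(c["t"])
    v,u=np.mgrid[0:d.shape[0],0:d.shape[1]]
    P=np.stack([(u-K[0,2])/K[0,0]*d,(v-K[1,2])/K[1,1]*d,d],-1)-t
    return P@R
def sel(W,d,x0,x1,y0,y1,z0,z1):
    return (d>0)&(W[...,0]>x0)&(W[...,0]<x1)&(W[...,1]>y0)&(W[...,1]<y1)&(W[...,2]>z0)&(W[...,2]<z1)
def rect(P):
    (cx,cy),(w,h),a=cv2.minAreaRect((P[:,:2]*1000).astype(np.float32)); return round(cx,1),round(cy,1),round(w,1),round(h,1),round(a,2)
E
cat > meas.py <<'E'
from h import *
import sys
tag=sys.argv[1]
for n in("top","side"):
    d=np.load(f"{tag}_{n}.npy");p=cv2.imread(f"pics/{tag}_{n}.png").astype(int);W=cloud(n,d)
    bench=sel(W,d,.3,.7,-.3,.3,-.02,.01);print(n,"bench z",np.median(W[bench][:,2]))
    # tins
    m=sel(W,d,.3,.75,-.45,.0,.060,.082).astype(np.uint8)
    k,l,st,ce=cv2.connectedComponentsWithStats(m)
    for i in range(1,k):
        if st[i,4]>30:
            P=W[l==i];print(" tinlike",st[i].tolist(),rect(P),cv2.minEnclosingCircle((P[:,:2]*1000).astype(np.float32)),np.median(P[:,2]).round(4))
    b,g,r=p[...,0],p[...,1],p[...,2]
    for nm,m in(("yellow",(r>150)&(g>130)&(b<90)),("red",(r>150)&(g<70)&(b<70))):
        k,l,st,ce=cv2.connectedComponentsWithStats((m&(d>0)).astype(np.uint8))
        for i in range(1,k):
            if st[i,4]>15:
                P=W[l==i]; P=P[np.abs(P-np.median(P,0)).max(1)<.1]
                if .2<P[:,0].mean()<.9 and abs(P[:,1].mean())<.6:print(nm,st[i].tolist(),rect(P),np.median(P,0).round(3))
    m=sel(W,d,.45,.85,-.2,.3,.104,.125)&(b>r+20);P=W[m];print("rim",len(P),rect(P),np.median(P[:,2]))
    m=sel(W,d,.3,.75,.15,.5,.010,.025)&(b>150)&(abs(b-r)<40);P=W[m];print("lid",len(P),rect(P),np.median(P[:,2]))
    m=sel(W,d,.3,.75,.2,.45,.037,.075);P=W[m];print("handle",len(P),rect(P) if len(P) else 0,np.median(P[:,2]) if len(P) else 0)
    m=sel(W,d,.4,.75,-.35,-.1,.027,.037);P=W[m];print("plate",len(P),rect(P),np.median(P[:,2]))
    m=sel(W,d,.4,.75,-.35,-.1,.008,.037);P=W[m];print("holder",len(P),rect(P))
    m=sel(W,d,.4,.54,-.01,.12,.001,.008)&(b>140);P=W[m];print("blade",len(P),rect(P) if len(P) else 0)
    m=sel(W,d,.6,.9,-.15,.25,.13,.30);P=W[m]
    for lo in(-.15,.03):
        Q=P[(P[:,1]>lo)&(P[:,1]<lo+.18)]
        print("clampP",len(Q),[ (round(z,3),Q[(Q[:,2]>z)&(Q[:,2]<z+.02)].mean(0).round(3).tolist()) for z in np.arange(.13,.25,.02)])
E
python3 meas.py a0
```

```text
top bench z 6.728163126034281e-05
 tinlike [315, 138, 23, 5, 51] (701.5, -38.4, 75.2, 3.9, 85.76) ((701.564697265625, -38.411983489990234), 37.623355865478516) 0.0713
 tinlike [315, 155, 33, 12, 72] (638.7, -59.4, 113.5, 26.1, 73.04) ((627.6851196289062, -55.982872009277344), 56.76898956298828) 0.0711
 tinlike [314, 186, 33, 5, 51] (534.6, -54.4, 107.5, 3.0, 84.86) ((534.5377197265625, -54.438777923583984), 53.759151458740234) 0.071
 tinlike [350, 206, 17, 17, 211] (449.6, -147.6, 51.3, 51.3, 44.01) ((449.1159973144531, -148.24635314941406), 26.88114356994629) 0.0692
 tinlike [388, 214, 16, 16, 210] (427.0, -270.7, 49.7, 50.4, 3.27) ((427.1314392089844, -271.7331237792969), 26.352947235107422) 0.0693
 tinlike [421, 225, 17, 16, 218] (392.9, -381.9, 49.8, 52.2, 1.1) ((394.20074462890625, -382.5310363769531), 27.31925392150879) 0.0691
yellow [444, 204, 25, 27, 290] (453.3, -494.4, 85.8, 93.9, 17.77) [ 0.452 -0.491  0.023]
yellow [298, 214, 7, 20, 127] (420.6, 40.2, 65.2, 20.6, 1.33) [0.422 0.04  0.02 ]
yellow [357, 277, 29, 23, 301] (210.0, -195.9, 32.9, 97.4, 31.25) [ 0.211 -0.196  0.
[... 2851 characters left out ...]

plate 706 (573.0, -210.5, 251.6, 321.9, 80.7) 0.030696490535466615
holder 2051 (571.5, -218.3, 268.8, 322.1, 80.7)
blade 166 (470.0, 55.3, 138.0, 127.2, 0.5)
clampP 204 [(np.float64(0.13), [0.659, -0.083, 0.139]), (np.float64(0.15), [0.667, -0.081, 0.161]), (np.float64(0.17), [0.671, -0.083, 0.18]), (np.float64(0.19), [0.669, -0.081, 0.201]), (np.float64(0.21), [0.678, -0.077, 0.22]), (np.float64(0.23), [0.685, -0.058, 0.235])]
clampP 175 [(np.float64(0.13), [0.677, 0.136, 0.138]), (np.float64(0.15), [0.685, 0.138, 0.16]), (np.float64(0.17), [0.691, 0.136, 0.18]), (np.float64(0.19), [0.688, 0.135, 0.203]), (np.float64(0.21), [0.696, 0.122, 0.221]), (np.float64(0.23), [0.703, 0.111, 0.234])]
```

```bash
cat > meas2.py <<'E'
from h import *
import sys
tag=sys.argv[1]
for n in("top","side"):
    d=np.load(f"{tag}_{n}.npy");p=cv2.imread(f"pics/{tag}_{n}.png").astype(int);W=cloud(n,d)
    b,g,r=p[...,0],p[...,1],p[...,2]
    def big(m,nm,kk=1):
        k,l,st,ce=cv2.connectedComponentsWithStats(m.astype(np.uint8))
        o=np.argsort(-st[1:,4])[:kk]+1
        for i in o:
            P=W[l==i];print(n,nm,len(P),rect(P),"zmed",np.median(P[:,2]).round(4),np.percentile(P[:,2],98).round(4))
    big(sel(W,d,.5,.70,-.15,.22,.101,.113)&(b>r+15),"rim")
    big(sel(W,d,.3,.75,.2,.45,.007,.025)&(r>150),"lid")
    big(sel(W,d,.42,.65,.22,.40,.04,.075),"handle")
    big(sel(W,d,.4,.72,-.35,-.13,.025,.037),"plate",1)
    big(sel(W,d,.4,.72,-.35,-.13,.007,.037),"holder",1)
    big(sel(W,d,.4,.53,-.01,.09,.0,.009)&(r>165),"blade")
E
python3 meas2.py a0
python3 - <<'E'
import cv2
p=cv2.imread("pics/a0_top.png")
c=p[185:245,270:330]; cv2.imwrite("pics/a0_c3.png",cv2.resize(c,None,fx=10,fy=10,interpolation=cv2.INTER_CUBIC))
E
```

```text
top rim 240 (630.3, 33.8, 299.8, 47.3, 85.09) zmed 0.1086 0.1128
top lid 2396 (434.0, 366.6, 273.6, 114.6, 3.01) zmed 0.0161 0.0216
top handle 53 (438.3, 362.9, 34.5, 12.0, 5.19) zmed 0.0527 0.0571
top plate 718 (670.9, -281.2, 71.1, 137.5, 2.07) zmed 0.0318 0.0366
top holder 1981 (610.5, -283.3, 191.9, 137.8, 2.11) zmed 0.0141 0.0359
top blade 220 (489.3, 38.1, 48.0, 67.7, 89.66) zmed 0.0038 0.0081
side rim 374 (598.7, 36.4, 306.8, 121.1, 85.54) zmed 0.1063 0.1113
side lid 861 (435.3, 361.0, 269.8, 117.3, 2.16) zmed 0.0138 0.0194
side handle 53 (638.7, 382.0, 21.9, 36.6, 3.62) zmed 0.0587 0.0738
side plate 620 (671.9, -281.1, 78.4, 137.5, 2.98) zmed 0.0302 0.0364
side holder 1671 (612.4, -284.2, 197.6, 137.6, 2.99) zmed 0.0126 0.0352
side blade 95 (488.2, 38.8, 50.1, 63.7, 87.46) zmed 0.0029 0.0072
```

View pics/a0_c3.png

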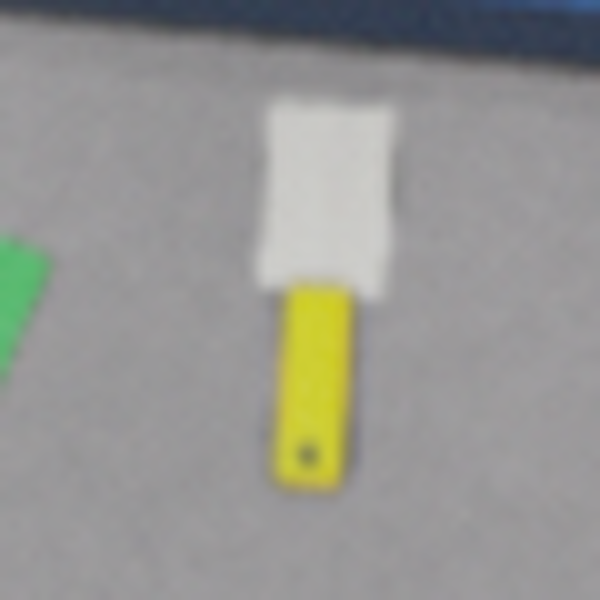

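Run:
```python
import cv2
p=cv2.imread("pics/a0_top.png")
for n,(u0,v0,w,h,s) in dict(sh=(250,100,110,95,7),lid=(180,170,50,110,5),ho=(368,138,65,68,8)).items():
    cv2.imwrite(f"pics/a0_{n}.png",cv2.resize(p[v0:v0+h,u0:u0+w],None,fx=s,fy=s,interpolation=cv2.INTER_CUBIC))
```

```text
(no output)
```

View pics/a0_sh.png

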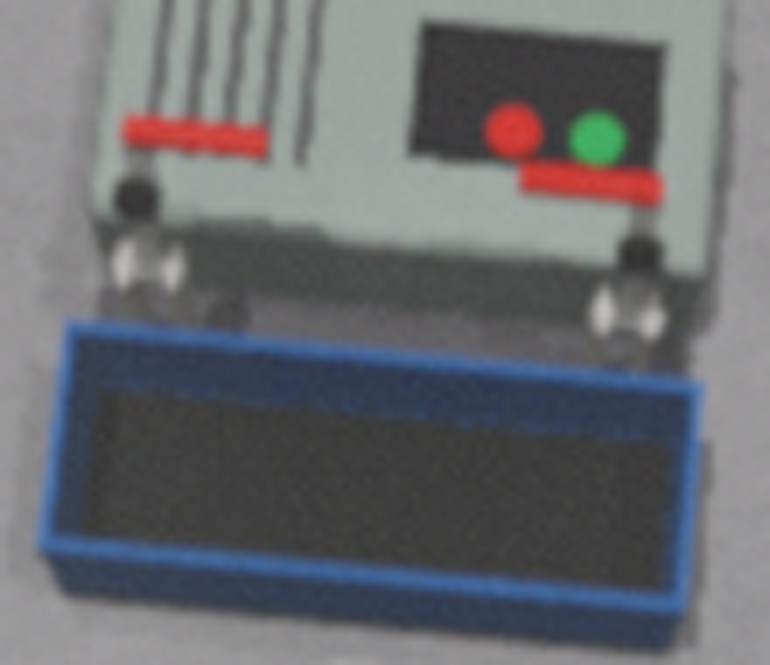

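View pics/a0_lid.png

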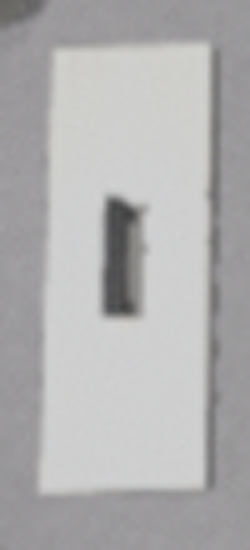

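View pics/a0_ho.png

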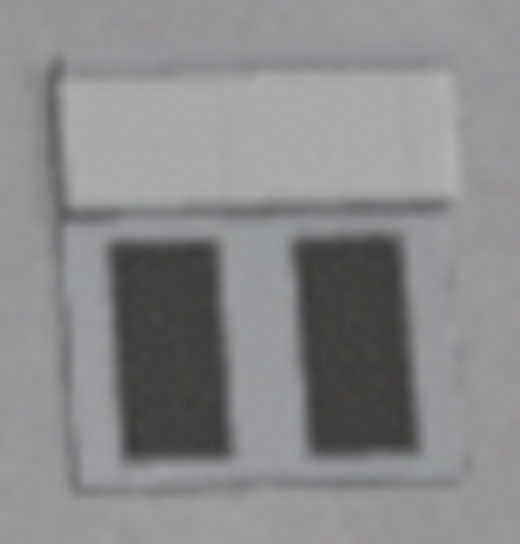

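Run:
```python
from h import *
from scipy.optimize import least_squares
def P(zx,zy,s,u0,v0,h): return plane("top",(zx+.5)/s-.5+u0,(zy+.5)/s-.5+v0,h)[:2]*1000
def fit(obs,mod):
    obs=np.array(obs);mod=np.array(mod,float)
    def f(q):
        c,s=np.cos(q[2]),np.sin(q[2]);return (mod@np.array([[c,s],[-s,c]])+q[:2]-obs).ravel()
    r=least_squares(f,[obs[:,0].mean(),obs[:,1].mean(),0]);print(r.x[:2].round(1),np.degrees(r.x[2]).round(2),"res",r.fun.round(1))
print("shaker");fit([P(x,y,7,250,100,.110) for x,y in((66,321),(703,381),(685,612),(40,553))],[(55,150),(55,-150),(-55,-150),(-55,150)])
print("lid (world-like axes, long along x)");fit([P(x,y,5,180,170,.016) for x,y in((53,47),(211,43),(207,489),(39,493))],[(152,55),(152,-55),(-152,-55),(-152,55)])
print("handle",[P(x,y,5,180,170,.053).round(1) for x,y in((106,197),(126,200),(124,316),(103,316))])
print("holder");fit([P(75,490,8,368,138,.012),P(462,478,8,368,138,.012),P(62,212,8,368,138,.032),P(462,200,8,368,138,.032),P(58,78,8,368,138,.032),P(458,70,8,368,138,.032)],[(-95,86),(-95,-86),(25,86),(25,-86),(95,86),(95,-86)])
print("spat");fit([P(x,y,10,270,185,.004) for x,y in((268,100),(396,103))]+[P(x,y,10,270,185,.02) for x,y in((275,487),(343,490))],[(65,22),(65,-22),(-70,12),(-70,-12)])
```

```text
shaker
[596.5  36.4] -4.03 res [-0.9  0.5 -0.6 -0.8  0.6 -1.1  0.8  1.4]
lid (world-like axes, long along x)
[418.6 363. ] 2.85 res [ 0.6  1.1  0.7 -1.2 -0.1 -0.  -1.2  0.1]
handle [array([457.7, 370.5]), array([456. , 357.3]), array([379.5, 353.2]), array([379.2, 366.8])]
holder
[ 608.5 -302.3] 2.46 res [-2.8  0.1 -4.5 -2.2 -1.9 -2.6 -4.3  1.1  7.3 -0.7  6.3  4.3]
spat
[457.5  38.9] -1.66 res [-0.1 -0.1 -1.3  0.4  0.8  0.4  0.6 -0.7]
```

```bash
cat >> h.py <<'E'
from scipy.spatial.transform import Rotation as Ro
def pose():
    s=ctrl.sense(); return s,Ro.from_euler('xyz',s['orientation'],degrees=True).as_matrix(),np.array(s['tool_pos'])
def to(x,y,z,phi,tip=False):
    """grasp-point target in mm (world), jaw angle phi; prints delta in tool axes"""
    s,R,p=pose(); f=np.radians(phi); c,sn=np.cos(f),np.sin(f)
    T=np.array([[0,c,sn],[0,sn,-c],[-1,0,0]])
    g=p+R[:,0]*ctrl.grip_depth
    tcp=np.array([x,y,z])/1000+np.array([0,0,ctrl.grip_depth])
    dR=Ro.from_matrix(R.T@T).as_rotvec()
    print("t",round(s['time'],2),"grasp",(g*1000).round(1),"jaw",np.degrees(np.arctan2(R[1,1],R[0,1])).round(2),"q7",s['joints'][6].round(1),"gap",s['finger_gap'].round(4),"F",np.round(s['ft_force'],1))
    print("world d",((tcp-p)*1000).round(1),"| TOOL d mm (old axes)",(R.T@(tcp-p)*1000).round(1),"(target axes)",(T.T@(tcp-p)*1000).round(1),"rotvec",dR.round(4))
E
python3 - <<'E'
from h import *
to(449,-149,200,85.97);to(449,-149,200,-94.03)
print(ctrl.sense()['joints'])
E
```

```text
Traceback (most recent call last):
  File "h.py", line 38, in to
    print("t",round(s['time'],2),"grasp",(g*1000).round(1),"jaw",np.degrees(np.arctan2(R[1,1],R[0,1])).round(2),"q7",s['joints'][6].round(1),"gap",s['finger_gap'].round(4),"F",np.round(s['ft_force'],1))
                                                                                                                                                   ^^^^^^^^^^^^^^^^^^^^^
AttributeError: 'float' object has no attribute 'round'
```

```bash
sed -i "s/s\['finger_gap'\].round(4)/round(s['finger_gap'],4)/" h.py
python3 - <<'E'
from h import *
to(449,-149,200,85.97);to(449,-149,200,-94.03)
E
```

```text
t 0.1 grasp [168.8 627.3 240.4] jaw 74.94 q7 -3.4 gap 0.087 F [ 0.4 -0.6  0.4]
world d [ 280.2 -776.5  -40.4] | TOOL d mm (old axes) [  41.5 -677.   472.3] (target axes) [  40.4 -754.9  334.1] rotvec [-1.925e-01 -1.000e-04  1.500e-03]
t 0.1 grasp [168.8 627.3 240.4] jaw 74.94 q7 -3.4 gap 0.087 F [ 0.4 -0.6  0.4]
world d [ 280.2 -776.5  -40.4] | TOOL d mm (old axes) [  41.5 -677.   472.3] (target axes) [  40.4  754.9 -334.1] rotvec [2.9491e+00 2.2000e-03 1.0000e-04]
```

```bash
cat >> h.py <<'E'
def plan(wps,grip,step=55.,rstep=.17,pad=True):
    """wps: list of (x,y,z,phi) grasp targets mm; phi continuous. prints rows"""
    s,R,p=pose(); g=(p+R[:,0]*ctrl.grip_depth)*1000
    print("t",round(s['time'],2),"grasp",g.round(1),"jaw",np.degrees(np.arctan2(R[1,1],R[0,1])).round(2),"q7",s['joints'][6].round(1),"gap",round(s['finger_gap'],4),"F",np.round(s['ft_force'],1))
    rows=[]
    for (x,y,z,phi) in wps:
        f=np.radians(phi);c,sn=np.cos(f),np.sin(f);T=np.array([[0,c,sn],[0,sn,-c],[-1,0,0]])
        rv=Ro.from_matrix(R.T@T).as_rotvec(); d=np.array([x,y,z])-g
        n=max(1,int(np.ceil(max(np.linalg.norm(d)/step,np.linalg.norm(rv)/rstep))))
        for i in range(n):
            # shift of TCP = shift of grasp minus rotation effect
            R2=R@Ro.from_rotvec(rv/n).as_matrix()
            dt=d/n-(R2[:,0]-R[:,0])*ctrl.grip_depth*1000
            rows.append(np.r_[R.T@dt/1000,rv/n]); R=R2; g=g+d/n
    while len(rows)%8: rows.append(np.zeros(6))
    for k,r in enumerate(rows):
        if k%8==0: print("--")
        print(",".join(f"{a:.3f}" for a in r)+f",{grip},")
E
python3 - <<'E'
from h import *
plan([(330,480,280,40),(440,250,280,0),(440,-20,260,-55),(449,-149,200,-94.03)],0)
E
```

```text
t 0.1 grasp [168.8 627.3 240.4] jaw 74.94 q7 -3.4 gap 0.087 F [ 0.4 -0.6  0.4]
--
-0.008,-0.020,0.039,0.122,0.000,0.000,0,
-0.008,-0.015,0.041,0.122,0.000,0.000,0,
-0.008,-0.010,0.043,0.122,0.000,0.000,0,
-0.008,-0.005,0.043,0.122,0.000,0.000,0,
-0.008,0.000,0.044,0.122,0.000,0.000,0,
0.000,-0.013,0.049,0.140,0.000,0.000,0,
0.000,-0.006,0.051,0.140,0.000,0.000,0,
0.000,0.001,0.051,0.140,0.000,0.000,0,
--
0.000,0.008,0.050,0.140,0.000,0.000,0,
0.000,0.015,0.049,0.140,0.000,0.000,0,
0.003,-0.000,0.045,0.160,0.000,-0.000,0,
0.003,0.007,0.044,0.160,0.000,-0.000,0,
0.003,0.014,0.043,0.160,0.000,-0.000,0,
0.003,0.021,0.040,0.160,0.000,-0.000,0,
0.003,0.027,0.036,0.160,0.000,-0.000,0,
0.003,0.032,0.031,0.160,0.000,-0.000,0,
--
0.012,0.022,0.013,0.136,-0.000,0.000,0,
0.012,0.024,0.010,0.136,-0.000,0.000,0,
0.012,0.025,0.007,0.136,-0.000,0.000,0,
0.012,0.026,0.003,0.136,-0.000,0.000,0,
0.012,0.026,-0.000,0.136,-0.000,0.000,0,
0.000,0.000,0.000,0.000,0.000,0.000,0,
0.000,0.000,0.000,0.000,0.000,0.000,0,
0.000,0.000,0.000,0.000,0.000,0.000,0,
```

Emit:
arm_command(
  targets=[-0.008,-0.02,0.039,0.122,0,0,0,-0.008,-0.015,0.041,0.122,0,0,0,-0.008,-0.01,0.043,0.122,0,0,0,-0.008,-0.005,0.043,0.122,0,0,0,-0.008,0,0.044,0.122,0,0,0,0,-0.013,0.049,0.14,0,0,0,0,-0.006,0.051,0.14,0,0,0,0,0.001,0.051,0.14,0,0,0],
)

```text
time: 1.1
tool_pos: [0.3955, 0.3333, 0.4415]
orientation: [-44.5, 89.5, -120.1]
ft_force: [0.8, 0.1, 0.7]
finger_gap: 0.0871
```

Emit:
arm_command(
  targets=[0,0.008,0.05,0.14,0,0,0,0,0.015,0.049,0.14,0,0,0,0.003,0,0.045,0.16,0,0,0,0.003,0.007,0.044,0.16,0,0,0,0.003,0.014,0.043,0.16,0,0,0,0.003,0.021,0.04,0.16,0,0,0,0.003,0.027,0.036,0.16,0,0,0,0.003,0.032,0.031,0.16,0,0,0],
)

```text
time: 2.1
tool_pos: [0.4218, -0.0434, 0.424]
orientation: [21.0, 89.5, -128.1]
ft_force: [0.7, 1.2, -0.2]
finger_gap: 0.0872
```

```bash
python3 - <<'E'
from h import *
snap("a1"); plan([(449,-149,200,-94.03),(449,-149,50,-94.03)],0,step=50)
E
python3 meas.py a1 | grep tinl
```

```text
t 2.2 grasp [420.6 -47.7 260.5] jaw -59.43 q7 -67.3 gap 0.0868 F [1.  0.1 0.8]
--
0.015,0.026,0.007,0.151,0.002,-0.001,0,
0.015,0.026,0.003,0.151,0.002,-0.001,0,
0.015,0.026,-0.001,0.151,0.002,-0.001,0,
0.015,0.026,-0.005,0.151,0.002,-0.001,0,
0.050,-0.000,-0.000,0.000,-0.000,0.000,0,
0.050,-0.000,-0.000,0.000,-0.000,0.000,0,
0.050,-0.000,-0.000,0.000,-0.000,0.000,0,
0.000,0.000,0.000,0.000,0.000,0.000,0,
 tinlike [315, 138, 24, 5, 47] (700.8, -39.8, 78.0, 4.0, 86.62) ((701.9627075195312, -39.85368347167969), 38.98606872558594) 0.0703
 tinlike [315, 155, 33, 5, 62] (639.4, -56.2, 108.6, 3.9, 85.07) ((641.1334228515625, -56.39482116699219), 54.27649688720703) 0.0714
 tinlike [388, 214, 16, 16, 213] (427.3, -271.1, 50.7, 49.9, 0.15) ((427.3283996582031, -271.85870361328125), 26.8724422454834) 0.0692
 tinlike [420, 225, 18, 16, 220] (392.7, -381.1, 49.6, 53.9, 2.2) ((394.5762023925781, -381.44598388671875), 27.43207550048828) 0.0692
 tinlike [351, 202, 13, 14, 57] (641.8, -41.0, 79.0, 7.2, 86.7) ((642.135986328125, -41.00539779663086), 39.56692123413086) 0.0733
 tinlike [374, 206, 22, 13, 99] (709.6, -108.1, 42.3, 77.7, 40.95) ((722.9176635742188, -96.47614288330078), 38.93968200683594) 0.0712
 tinlike [328, 212, 42, 23, 196] (559.3, -84.9, 80.7, 151.4, 41.64) ((585.781982421875, -61.3586540222168), 75.81069946289062) 0.0711
 tinlike [323, 243, 16, 13, 164] (450.9, -150.4, 52.5, 51.3, 32.44) ((450.67132568359375, -151.1113739013672), 28.495615005493164) 0.0673
 tinlike [339, 269, 17, 15, 205] (428.7, -273.1, 56.9, 50.4, 55.42) ((427.6910705566406, -273.6087646484375), 29.746217727661133) 0.0672
 tinlike [351, 297, 18, 17, 239] (393.0, -385.7, 53.1, 50.4, 53.63) ((394.5252685546875, -384.7596435546875), 28.16121482849121) 0.0674
```

View pics/a1_side.png

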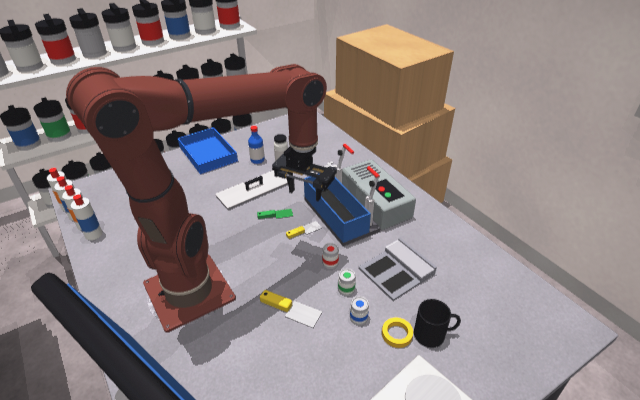

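View pics/a1_top.png

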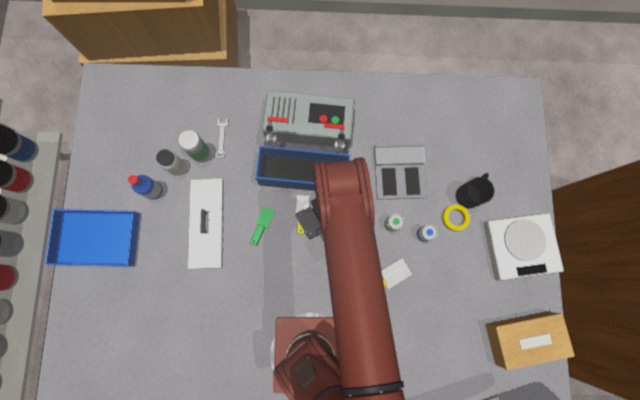

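Emit:
arm_command(
  targets=[0.015,0.026,0.007,0.151,0.002,0,0,0.015,0.026,0.003,0.151,0.002,0,0,0.015,0.026,0,0.151,0.002,0,0,0.015,0.026,-0.005,0.151,0.002,0,0,0.03,0,0,0,0,0,0,0,0,0,0,0,0,0,0,0,0,0,0,0,0,0,0,0,0,0,0,0],
  grip_force=25,
)

```text
time: 3.2
tool_pos: [0.4495, -0.1495, 0.3334]
orientation: [142.4, 89.7, -42.3]
ft_force: [0.3, -0.6, -0.2]
finger_gap: 0.0872
```

Run:
```python
from h import *
plan([(449.5,-149.5,110,-94.03),(449.5,-149.5,50,-94.03)],0,step=40)
```

```text
t 3.2 grasp [ 450.2 -150.1  169.9] jaw -94.68 q7 -81.1 gap 0.0872 F [ 0.3 -0.6 -0.2]
--
0.030,-0.000,0.000,-0.006,-0.002,-0.002,0,
0.030,-0.000,0.000,-0.006,-0.002,-0.002,0,
0.030,0.000,-0.000,0.000,0.000,0.000,0,
0.030,0.000,-0.000,0.000,0.000,0.000,0,
0.000,0.000,0.000,0.000,0.000,0.000,0,
0.000,0.000,0.000,0.000,0.000,0.000,0,
0.000,0.000,0.000,0.000,0.000,0.000,0,
0.000,0.000,0.000,0.000,0.000,0.000,0,
```

Emit:
arm_command(
  targets=[0.03,0,0,-0.006,0,0,0,0.03,0,0,-0.006,0,0,0,0.03,0,0,0,0,0,0,0.03,0,0,0,0,0,0,0,0,0,0,0,0,255,0,0,0,0,0,0,255,0,0,0,0,0,0,255,0,0,0,0,0,0,255],
)

```text
time: 4.2
tool_pos: [0.4553, -0.1481, 0.2189]
orientation: [-177.1, 88.9, -0.7]
ft_force: [0.5, -1.5, 0.6]
finger_gap: 0.0547
```

Run:
```python
from h import *
plan([(449.5,-149.5,100,-94.03),(500,-60,180,-94.03),(602.5,121.2,180,-94.03),(602.5,121.2,90,-94.03)],255,step=50)
```

```text
t 4.2 grasp [ 458.4 -148.1   55.4] jaw -93.56 q7 -69.2 gap 0.0547 F [ 0.5 -1.5  0.6]
--
-0.045,0.002,0.005,0.008,-0.019,0.001,255,
-0.027,-0.031,-0.015,-0.000,-0.000,0.000,255,
-0.027,-0.031,-0.015,-0.000,-0.000,0.000,255,
-0.027,-0.031,-0.015,-0.000,-0.000,0.000,255,
0.000,-0.038,-0.018,-0.000,-0.000,-0.000,255,
0.000,-0.038,-0.018,-0.000,-0.000,-0.000,255,
0.000,-0.038,-0.018,-0.000,-0.000,-0.000,255,
0.000,-0.038,-0.018,-0.000,-0.000,-0.000,255,
--
0.000,-0.038,-0.018,-0.000,-0.000,-0.000,255,
0.045,-0.000,-0.000,-0.000,-0.000,0.000,255,
0.045,-0.000,-0.000,-0.000,-0.000,0.000,255,
0.000,0.000,0.000,0.000,0.000,0.000,255,
0.000,0.000,0.000,0.000,0.000,0.000,255,
0.000,0.000,0.000,0.000,0.000,0.000,255,
0.000,0.000,0.000,0.000,0.000,0.000,255,
0.000,0.000,0.000,0.000,0.000,0.000,255,
```

Emit:
arm_command(
  targets=[0,0,0,0,0,0,100,0,0,0,0,0,0,100,0,0,0.004,0,-0.008,0,100,0,0,0.004,0,-0.008,0,100,0,0,0,0,0,0,100,0,0,0,0,0,0,100,0,0,0,0,0,0,100,0,0,0,0,0,0,100],
)

```text
time: 5.2
tool_pos: [0.4465, -0.1475, 0.2191]
orientation: [-137.7, 89.9, 38.8]
ft_force: [-1.8, -0.5, -1.4]
finger_gap: 0.0535
```

Run:
```python
from h import *
plan([(449.5,-149.5,50,-94.03)],100,step=50)
print(ctrl.sense()['joints'].round(1))
```

```text
t 5.2 grasp [ 446.8 -147.2   55.6] jaw -93.56 q7 -69.8 gap 0.0535 F [-1.8 -0.5 -1.4]
--
0.006,0.002,-0.003,0.008,-0.002,0.002,100,
0.000,0.000,0.000,0.000,0.000,0.000,100,
0.000,0.000,0.000,0.000,0.000,0.000,100,
0.000,0.000,0.000,0.000,0.000,0.000,100,
0.000,0.000,0.000,0.000,0.000,0.000,100,
0.000,0.000,0.000,0.000,0.000,0.000,100,
0.000,0.000,0.000,0.000,0.000,0.000,100,
0.000,0.000,0.000,0.000,0.000,0.000,100,
[-29.8  11.7  47.  121.8 -11.2  50.6 -69.8]
```

Emit:
arm_command(
  targets=[0,0,0,0,0,0,50,0,0,0,0,0,0,50,0.003,0.002,-0.003,0.008,0,0,50,0,0,0,0,0,0,50,0,0,0,0,0,0,255,0,0,0,0,0,0,255,0,0,0,0,0,0,255,0,0,0,0,0,0,255],
)

```text
time: 6.2
tool_pos: [0.4501, -0.1497, 0.2162]
orientation: [-150.6, 89.8, 25.4]
ft_force: [-0.3, -0.6, 0.4]
finger_gap: 0.0527
```

Run:
```python
from h import *
p,d=ctrl.get_image("side"); cv2.imwrite("pics/a2.png",cv2.resize(p[190:330,250:430],None,fx=4,fy=4,interpolation=cv2.INTER_CUBIC))
plan([(449.5,-149.5,100,-94.03),(500,-60,180,-94.03),(602.5,121.2,180,-94.03),(602.5,121.2,90,-94.03)],255,step=50)
```

```text
t 6.25 grasp [ 450.6 -149.5   52.7] jaw -94.04 q7 -69.4 gap 0.0526 F [ 0.1  0.1 -0.8]
--
-0.047,-0.000,0.000,-0.000,-0.003,0.002,255,
-0.027,-0.031,-0.015,0.000,-0.000,-0.000,255,
-0.027,-0.031,-0.015,0.000,-0.000,-0.000,255,
-0.027,-0.031,-0.015,0.000,-0.000,-0.000,255,
0.000,-0.038,-0.018,0.000,0.000,0.000,255,
0.000,-0.038,-0.018,0.000,0.000,0.000,255,
0.000,-0.038,-0.018,0.000,0.000,0.000,255,
0.000,-0.038,-0.018,0.000,0.000,0.000,255,
--
0.000,-0.038,-0.018,0.000,0.000,0.000,255,
0.045,-0.000,-0.000,0.000,0.000,0.000,255,
0.045,-0.000,-0.000,0.000,0.000,0.000,255,
0.000,0.000,0.000,0.000,0.000,0.000,255,
0.000,0.000,0.000,0.000,0.000,0.000,255,
0.000,0.000,0.000,0.000,0.000,0.000,255,
0.000,0.000,0.000,0.000,0.000,0.000,255,
0.000,0.000,0.000,0.000,0.000,0.000,255,
```

View pics/a2.png

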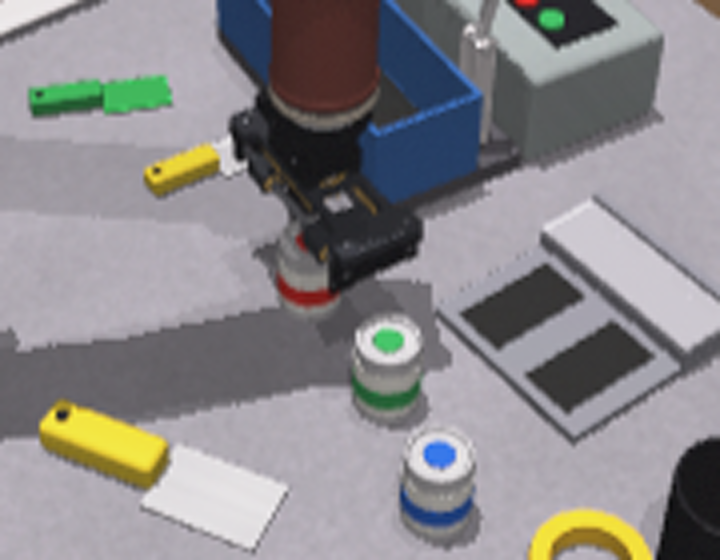

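Emit:
arm_command(
  targets=[-0.047,0,0,0,0,0,255,-0.027,-0.031,-0.015,0,0,0,255,-0.027,-0.031,-0.015,0,0,0,255,-0.027,-0.031,-0.015,0,0,0,255,0,-0.038,-0.018,0,0,0,255,0,-0.038,-0.018,0,0,0,255,0,-0.038,-0.018,0,0,0,255,0,-0.03,-0.015,0,0,0,255],
)

```text
time: 7.25
tool_pos: [0.5818, 0.082, 0.3462]
orientation: [-35.0, 89.9, 140.6]
ft_force: [-0.1, -0.2, -3.2]
finger_gap: 0.0526
```

Run:
```python
from h import *
snap("a3")
plan([(602.5,121.2,180,-94.03),(602.5,121.2,84,-94.03)],255,step=40)
```

```text
t 7.35 grasp [581.9  85.1 182.2] jaw -94.16 q7 -97.0 gap 0.0524 F [ 0.1  0.4 -2.6]
--
0.001,-0.019,-0.009,-0.001,0.001,0.001,255,
0.001,-0.019,-0.009,-0.001,0.001,0.001,255,
0.032,0.000,-0.000,0.000,0.000,0.000,255,
0.032,0.000,-0.000,0.000,0.000,0.000,255,
0.032,0.000,-0.000,0.000,0.000,0.000,255,
0.000,0.000,0.000,0.000,0.000,0.000,255,
0.000,0.000,0.000,0.000,0.000,0.000,255,
0.000,0.000,0.000,0.000,0.000,0.000,255,
```

View pics/a3_side.png

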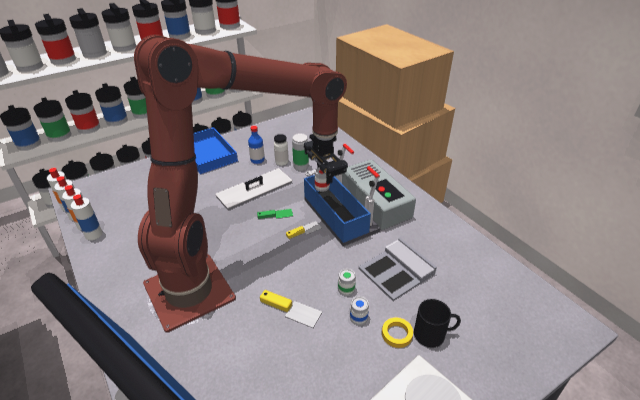

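Emit:
arm_command(
  targets=[0,-0.019,-0.009,0,0,0,255,0,-0.019,-0.009,0,0,0,255,0,0,0,0,0,0,255,0.032,0,0,0,0,0,255,0.032,0,0,0,0,0,255,0.032,0,0,0,0,0,255,0,0,0,0,0,0,255,0,0,0,0,0,0,255],
)

```text
time: 8.35
tool_pos: [0.6039, 0.1202, 0.2482]
orientation: [18.3, 89.9, -166.1]
ft_force: [0.6, -0.4, -2.4]
finger_gap: 0.0529
```

Run:
```python
from h import *
plan([(602.5,121.2,78,-94.03)],255,step=40)
```

```text
t 8.35 grasp [603.6 120.1  84.7] jaw -94.36 q7 -95.8 gap 0.0529 F [ 0.6 -0.4 -2.4]
--
0.007,-0.001,0.001,-0.006,0.002,-0.001,255,
0.000,0.000,0.000,0.000,0.000,0.000,255,
0.000,0.000,0.000,0.000,0.000,0.000,255,
0.000,0.000,0.000,0.000,0.000,0.000,255,
0.000,0.000,0.000,0.000,0.000,0.000,255,
0.000,0.000,0.000,0.000,0.000,0.000,255,
0.000,0.000,0.000,0.000,0.000,0.000,255,
0.000,0.000,0.000,0.000,0.000,0.000,255,
```

Lower 6 mm, release to about 68 mm, then lift.

Emit:
arm_command(
  targets=[0.003,0,0.001,0,0,0,255,0.003,0,0,0,0,0,255,0,0,0,0,0,0,255,0,0,0,0,0,0,55,0,0,0,0,0,0,55,0,0,0,0,0,0,55,-0.025,0,0,0,0,0,55,-0.045,0,0,0,0,0,55],
)

```text
time: 9.35
tool_pos: [0.603, 0.1203, 0.3146]
orientation: [19.4, 89.9, -165.0]
ft_force: [0.8, 0.4, 0.5]
finger_gap: 0.0681
```

```bash
python3 - <<'E'
from h import *
snap("a4")
plan([(590,100,190,-94.03),(427,-272.5,190,-94.03),(427,-272.5,110,-94.03)],0,step=55)
E
python3 meas.py a4 | grep tinl
```

```text
t 9.45 grasp [606.4 120.5 156.3] jaw -94.38 q7 -98.1 gap 0.0682 F [ 0.4 -0.4 -0.6]
--
-0.034,0.021,0.013,-0.006,-0.008,0.004,0,
-0.000,0.048,0.017,-0.000,-0.000,0.000,0,
-0.000,0.048,0.017,-0.000,-0.000,0.000,0,
-0.000,0.048,0.017,-0.000,-0.000,0.000,0,
-0.000,0.048,0.017,-0.000,-0.000,0.000,0,
-0.000,0.048,0.017,-0.000,-0.000,0.000,0,
-0.000,0.048,0.017,-0.000,-0.000,0.000,0,
-0.000,0.048,0.017,-0.000,-0.000,0.000,0,
--
-0.000,0.048,0.017,-0.000,-0.000,0.000,0,
0.040,-0.000,0.000,-0.000,0.000,0.000,0,
0.040,-0.000,0.000,-0.000,0.000,0.000,0,
0.000,0.000,0.000,0.000,0.000,0.000,0,
0.000,0.000,0.000,0.000,0.000,0.000,0,
0.000,0.000,0.000,0.000,0.000,0.000,0,
0.000,0.000,0.000,0.000,0.000,0.000,0,
0.000,0.000,0.000,0.000,0.000,0.000,0,
 tinlike [315, 138, 23, 5, 46] (701.3, -38.9, 75.8, 3.4, 86.35) ((701.1356201171875, -38.9279670715332), 37.90087127685547) 0.0709
 tinlike [315, 155, 33, 12, 70] (638.6, -59.8, 113.1, 26.4, 71.83) ((626.28759765625, -55.733375549316406), 56.55415725708008) 0.0729
 tinlike [314, 186, 33, 5, 48] (534.4, -54.6, 107.8, 2.4, 85.94) ((534.62841796875, -54.581
[... 489 characters left out ...]
.2, 41.9, 80.1, 39.0) ((724.797119140625, -95.84323120117188), 40.129066467285156) 0.0712
 tinlike [327, 212, 43, 22, 197] (558.8, -83.0, 78.7, 154.2, 41.22) ((587.124755859375, -58.15367889404297), 77.12362670898438) 0.0707
 tinlike [339, 269, 17, 15, 205] (427.6, -274.3, 52.4, 52.0, 62.04) ((426.77069091796875, -272.6338806152344), 28.004486083984375) 0.0673
 tinlike [351, 297, 18, 17, 236] (393.1, -385.7, 52.5, 50.4, 52.99) ((393.81939697265625, -384.7243957519531), 27.733688354492188) 0.0673meas.py:29: RuntimeWarning: Mean of empty slice.
  print("clampP",len(Q),[ (round(z,3),Q[(Q[:,2]>z)&(Q[:,2]<z+.02)].mean(0).round(3).tolist()) for z in np.arange(.13,.25,.02)])
  ret = um.true_divide(
```

View pics/a4_side.png

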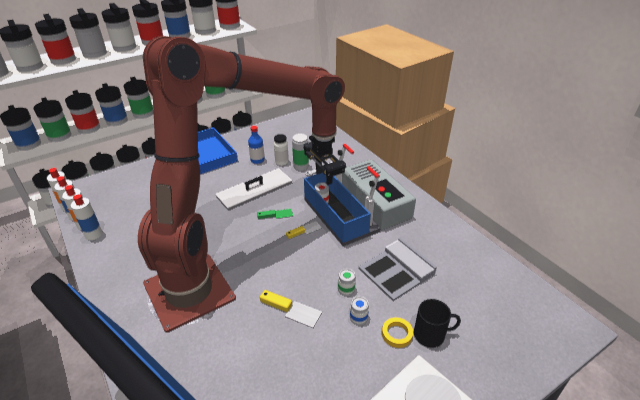

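Red tin stands in the cradle at (322,192). On to green.

Emit:
arm_command(
  targets=[-0.034,0.021,0.013,-0.006,-0.008,0.004,0,0,0.048,0.017,0,0,0,0,0,0.048,0.017,0,0,0,0,0,0.048,0.017,0,0,0,0,0,0.048,0.017,0,0,0,0,0,0.048,0.017,0,0,0,0,0,0.048,0.017,0,0,0,0,0,0.048,0.017,0,0,0,0],
)

```text
time: 10.45
tool_pos: [0.4456, -0.2333, 0.354]
orientation: [-153.7, 89.7, 22.8]
ft_force: [1.6, 0.2, 0.1]
finger_gap: 0.0872
```

Run:
```python
from h import *
plan([(427.2,-272.5,190,-94.03),(427.2,-272.5,52,-94.03)],0,step=40)
```

```text
t 10.45 grasp [ 446.5 -232.9  190.5] jaw -93.53 q7 -66.7 gap 0.0872 F [1.6 0.2 0.1]
--
0.000,0.020,0.008,0.004,-0.003,0.001,0,
0.000,0.020,0.008,0.004,-0.003,0.001,0,
0.035,-0.000,-0.000,0.000,0.000,-0.000,0,
0.035,-0.000,-0.000,0.000,0.000,-0.000,0,
0.035,-0.000,-0.000,0.000,0.000,-0.000,0,
0.035,-0.000,-0.000,0.000,0.000,-0.000,0,
0.000,0.000,0.000,0.000,0.000,0.000,0,
0.000,0.000,0.000,0.000,0.000,0.000,0,
```

Emit:
arm_command(
  targets=[0,0.02,0.008,0.008,-0.003,0,0,0,0.02,0.008,0,-0.003,0,0,0,0,0,0,0,0,0,0.035,0,0,0,0,0,0,0.035,0,0,0,0,0,0,0,0,0,0,0,0,0,0,0,0,0,0,0,0,0,0,0,0,0,0,0],
)

```text
time: 11.45
tool_pos: [0.4262, -0.2751, 0.2845]
orientation: [-144.7, 89.7, 31.0]
ft_force: [-0.1, -1.2, -0.7]
finger_gap: 0.0869
```

Run:
```python
from h import *
plan([(427.2,-272.5,52,-94.03)],0,step=30)
```

```text
t 11.45 grasp [ 427.  -274.6  121.1] jaw -94.29 q7 -55.2 gap 0.0869 F [-0.1 -1.2 -0.7]
--
0.023,-0.001,-0.000,-0.002,-0.002,0.001,0,
0.023,-0.001,-0.000,-0.002,-0.002,0.001,0,
0.023,-0.001,-0.000,-0.002,-0.002,0.001,0,
0.000,0.000,0.000,0.000,0.000,0.000,0,
0.000,0.000,0.000,0.000,0.000,0.000,0,
0.000,0.000,0.000,0.000,0.000,0.000,0,
0.000,0.000,0.000,0.000,0.000,0.000,0,
0.000,0.000,0.000,0.000,0.000,0.000,0,
```

Emit:
arm_command(
  targets=[0.023,-0.001,0,0,0,0,0,0.023,-0.001,0,0,0,0,0,0.023,0,0,0,0,0,0,0,0,0,0,0,0,0,0,0,0,0,0,0,0,0,0,0,0,0,0,0,0,0,0,0,0,0,255,0,0,0,0,0,0,255],
)

```text
time: 12.45
tool_pos: [0.4311, -0.2737, 0.2223]
orientation: [-171.6, 88.9, 4.3]
ft_force: [0.6, 0.3, -0.0]
finger_gap: 0.0745
```

Run:
```python
from h import *
plan([(427.2,-272.5,52,-94.03)],0,step=30)
```

```text
t 12.45 grasp [ 434.2 -273.5   58.8] jaw -94.15 q7 -49.3 gap 0.0745 F [ 0.6  0.3 -0. ]
--
0.007,-0.001,0.004,-0.002,-0.019,0.003,0,
0.000,0.000,0.000,0.000,0.000,0.000,0,
0.000,0.000,0.000,0.000,0.000,0.000,0,
0.000,0.000,0.000,0.000,0.000,0.000,0,
0.000,0.000,0.000,0.000,0.000,0.000,0,
0.000,0.000,0.000,0.000,0.000,0.000,0,
0.000,0.000,0.000,0.000,0.000,0.000,0,
0.000,0.000,0.000,0.000,0.000,0.000,0,
```

Emit:
arm_command(
  targets=[0.004,-0.001,0.004,0,-0.016,0,70,0.003,0,0,0,-0.003,0,70,0,0,0,0,0,0,255,0,0,0,0,0,0,255,0,0,0,0,0,0,255,0,0,0,0,0,0,255,0,0,0,0,0,0,255,0,0,0,0,0,0,255],
)

```text
time: 13.45
tool_pos: [0.4269, -0.2724, 0.2147]
orientation: [-56.0, 89.8, 119.8]
ft_force: [-0.6, 0.3, 0.3]
finger_gap: 0.0534
```

Run:
```python
from h import *
plan([(427.2,-272.5,110,-94.03),(460,-200,195,-94.03),(596.5,36.4,195,-94.03),(596.5,36.4,100,-94.03)],255,step=55)
```

```text
t 13.45 grasp [ 426.6 -271.9   51.2] jaw -94.15 q7 -49.2 gap 0.0534 F [-0.6  0.3  0.3]
--
-0.029,-0.000,-0.000,-0.001,0.001,0.001,255,
-0.029,0.000,-0.000,-0.001,0.001,0.001,255,
-0.028,-0.025,-0.009,-0.000,0.000,0.000,255,
-0.028,-0.025,-0.009,-0.000,0.000,0.000,255,
-0.028,-0.025,-0.009,-0.000,0.000,0.000,255,
0.000,-0.049,-0.024,-0.000,0.000,-0.000,255,
0.000,-0.049,-0.024,-0.000,0.000,-0.000,255,
0.000,-0.049,-0.024,-0.000,0.000,-0.000,255,
--
0.000,-0.049,-0.024,-0.000,0.000,-0.000,255,
0.000,-0.049,-0.024,-0.000,0.000,-0.000,255,
0.047,-0.000,-0.000,-0.000,0.000,-0.000,255,
0.047,-0.000,-0.000,-0.000,0.000,-0.000,255,
0.000,0.000,0.000,0.000,0.000,0.000,255,
0.000,0.000,0.000,0.000,0.000,0.000,255,
0.000,0.000,0.000,0.000,0.000,0.000,255,
0.000,0.000,0.000,0.000,0.000,0.000,255,
```

Emit:
arm_command(
  targets=[-0.029,0,0,0,0,0,255,-0.029,0,0,0,0,0,255,-0.028,-0.025,-0.009,0,0,0,255,-0.028,-0.025,-0.009,0,0,0,255,-0.028,-0.025,-0.009,0,0,0,255,0,-0.049,-0.024,0,0,0,255,0,-0.049,-0.024,0,0,0,255,0,-0.049,-0.024,0,0,0,255],
)

```text
time: 14.45
tool_pos: [0.5421, -0.0565, 0.3597]
orientation: [-48.7, 89.5, 126.6]
ft_force: [0.5, -1.0, -2.0]
finger_gap: 0.0533
```

Emit:
arm_command(
  targets=[0,-0.049,-0.024,0,0,0,255,0,-0.04,-0.02,0,0,0,255,0,0,0,0,0,0,255,0,0,0,0,0,0,255,0,0,0,0,0,0,255,0,0,0,0,0,0,255,0,0,0,0,0,0,255,0,0,0,0,0,0,255],
)

```text
time: 15.45
tool_pos: [0.5938, 0.0336, 0.3574]
orientation: [-31.7, 89.3, 143.7]
ft_force: [-0.2, 0.0, -2.8]
finger_gap: 0.0534
```

Run:
```python
from h import *
plan([(596.5,36.4,195,-94.03),(596.5,36.4,82,-94.03)],255,step=40)
```

```text
t 15.45 grasp [592.2  34.8 193.9] jaw -94.57 q7 -90.2 gap 0.0534 F [-0.2  0.  -2.8]
--
-0.001,-0.003,-0.002,-0.009,0.010,0.006,255,
0.038,0.000,-0.000,0.000,-0.000,-0.000,255,
0.038,0.000,-0.000,0.000,-0.000,-0.000,255,
0.038,0.000,-0.000,0.000,-0.000,-0.000,255,
0.000,0.000,0.000,0.000,0.000,0.000,255,
0.000,0.000,0.000,0.000,0.000,0.000,255,
0.000,0.000,0.000,0.000,0.000,0.000,255,
0.000,0.000,0.000,0.000,0.000,0.000,255,
```

Emit:
arm_command(
  targets=[-0.001,-0.003,-0.002,-0.009,0.01,0.006,255,0.037,0,0,0,0,0,255,0.037,0,0,0,0,0,255,0.032,0,0,0,0,0,255,0,0,0,0,0,0,255,0,0,0,0,0,0,255,0,0,0,0,0,0,255,0,0,0,0,0,0,255],
)

```text
time: 16.45
tool_pos: [0.5991, 0.038, 0.255]
orientation: [-168.9, 89.4, 7.2]
ft_force: [0.3, 0.2, -2.9]
finger_gap: 0.0535
```

Run:
```python
from h import *
plan([(596.5,36.4,76.5,-94.03)],255,step=40)
```

```text
t 16.45 grasp [600.7  38.2  91.5] jaw -93.83 q7 -86.0 gap 0.0535 F [ 0.3  0.2 -2.9]
--
0.015,0.002,0.003,0.004,-0.010,0.002,255,
0.000,0.000,0.000,0.000,0.000,0.000,255,
0.000,0.000,0.000,0.000,0.000,0.000,255,
0.000,0.000,0.000,0.000,0.000,0.000,255,
0.000,0.000,0.000,0.000,0.000,0.000,255,
0.000,0.000,0.000,0.000,0.000,0.000,255,
0.000,0.000,0.000,0.000,0.000,0.000,255,
0.000,0.000,0.000,0.000,0.000,0.000,255,
```

Emit:
arm_command(
  targets=[0.009,0.002,0.003,0.004,-0.01,0.002,255,0.005,0,0,0,0,0,255,0.002,0,0,0,0,0,255,0,0,0,0,0,0,55,0,0,0,0,0,0,55,0,0,0,0,0,0,55,-0.025,0,0,0,0,0,55,-0.05,0,0,0,0,0,55],
)

```text
time: 17.45
tool_pos: [0.5955, 0.0362, 0.3132]
orientation: [18.8, 89.8, -165.2]
ft_force: [2.3, 0.1, 0.5]
finger_gap: 0.0681
```

```bash
python3 - <<'E'
from h import *
snap("a5")
plan([(590,20,190,-94.03),(393.3,-383.5,190,-94.03)],0,step=55)
E
python3 meas.py a5 2>/dev/null| grep tinl
python3 - <<'E'
import cv2
p=cv2.imread("pics/a5_side.png")
cv2.imwrite("pics/a5_c.png",cv2.resize(p[130:330,250:450],None,fx=3,fy=3))
E
```

```text
t 17.55 grasp [598.8  35.8 155.2] jaw -94.1 q7 -88.6 gap 0.0684 F [ 1.2 -0.8  1. ]
--
-0.035,0.016,0.006,-0.001,-0.007,0.002,0,
0.000,0.046,0.019,0.000,0.000,0.000,0,
0.000,0.046,0.019,0.000,0.000,0.000,0,
0.000,0.046,0.019,0.000,0.000,0.000,0,
0.000,0.046,0.019,0.000,0.000,0.000,0,
0.000,0.046,0.019,0.000,0.000,0.000,0,
0.000,0.046,0.019,0.000,0.000,0.000,0,
0.000,0.046,0.019,0.000,0.000,0.000,0,
--
0.000,0.046,0.019,0.000,0.000,0.000,0,
0.000,0.046,0.019,0.000,0.000,0.000,0,
0.000,0.000,0.000,0.000,0.000,0.000,0,
0.000,0.000,0.000,0.000,0.000,0.000,0,
0.000,0.000,0.000,0.000,0.000,0.000,0,
0.000,0.000,0.000,0.000,0.000,0.000,0,
0.000,0.000,0.000,0.000,0.000,0.000,0,
0.000,0.000,0.000,0.000,0.000,0.000,0,
 tinlike [320, 139, 16, 4, 32] (701.0, -44.1, 51.8, 4.2, 87.8) ((699.112548828125, -44.00607681274414), 25.89889144897461) 0.0711
 tinlike [314, 186, 33, 5, 49] (534.7, -53.8, 106.2, 2.8, 85.16) ((534.788330078125, -53.77630615234375), 53.085182189941406) 0.0706
 tinlike [420, 225, 18, 16, 218] (392.9, -381.1, 49.8, 54.0, 3.26) ((394.5577087402344, -381.43621826171875), 27.45928192138672) 0.0688
 tinlike [351, 202, 14, 14, 54] (641.0, -41.9, 82.7, 7.4, 85.32) ((641.185791015625, -41.933448791503906), 41.3907356262207) 0.0711
 tinlike [374, 206, 22, 14, 99] (722.9, -96.6, 59.4, 58.5, 84.53) ((722.0545043945312, -97.88430786132812), 39.43898010253906) 0.0706
 tinlike [328, 213, 42, 21, 195] (559.9, -85.9, 83.0, 151.3, 42.94) ((584.94775390625, -62.397335052490234), 75.85531616210938) 0.0709
 tinlike [351, 297, 18, 16, 238] (393.2, -385.5, 53.4, 50.5, 52.7) ((392.451904296875, -384.22174072265625), 29.408740997314453) 0.0673
```

View pics/a5_c.png

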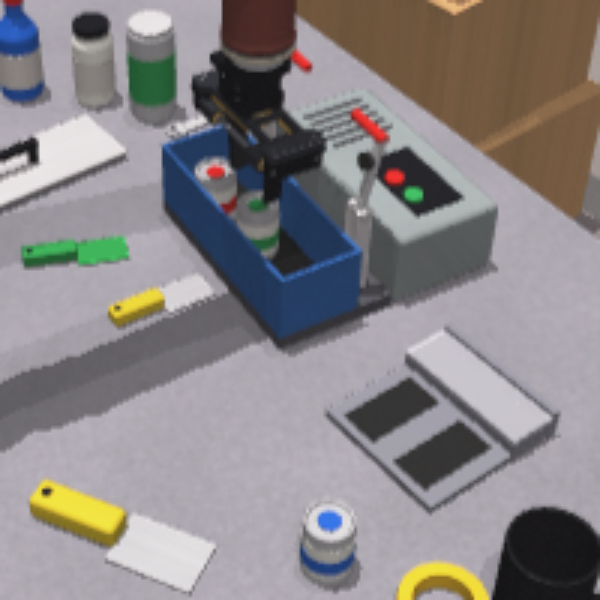

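Both tins stand in the cradle (red at 215,180; green at 258,215 in the crop). Now blue.

Emit:
arm_command(
  targets=[-0.035,0.016,0.006,0,-0.007,0,0,0,0.046,0.019,0,0,0,0,0,0.046,0.019,0,0,0,0,0,0.046,0.019,0,0,0,0,0,0.046,0.019,0,0,0,0,0,0.046,0.019,0,0,0,0,0,0.046,0.019,0,0,0,0,0,0.046,0.019,0,0,0,0],
)

```text
time: 18.55
tool_pos: [0.4328, -0.2973, 0.3527]
orientation: [-138.1, 89.6, 38.3]
ft_force: [0.0, -0.2, 0.9]
finger_gap: 0.0871
```

Run:
```python
from h import *
plan([(393.3,-383,190,-94.03),(393.3,-383,110,-94.03)],0,step=50)
```

```text
t 18.55 grasp [ 433.7 -296.6  189.2] jaw -93.52 q7 -55.1 gap 0.0871 F [ 0.  -0.2  0.9]
--
-0.001,0.044,0.017,0.004,-0.002,0.002,0,
-0.001,0.044,0.017,0.004,-0.002,0.002,0,
0.040,0.000,0.000,-0.000,0.000,-0.000,0,
0.040,0.000,0.000,-0.000,0.000,-0.000,0,
0.000,0.000,0.000,0.000,0.000,0.000,0,
0.000,0.000,0.000,0.000,0.000,0.000,0,
0.000,0.000,0.000,0.000,0.000,0.000,0,
0.000,0.000,0.000,0.000,0.000,0.000,0,
```

Emit:
arm_command(
  targets=[0,0.044,0.017,0.004,0,0,0,0,0.044,0.017,0.004,0,0,0,0,0,0,0,0,0,0,0.035,0,0,0,0,0,0,0.035,0,0,0,0,0,0,0,0,0,0,0,0,0,0,0,0,0,0,0,0,0,0,0,0,0,0,0],
)

```text
time: 19.55
tool_pos: [0.3914, -0.3873, 0.282]
orientation: [-164.1, 89.5, 11.6]
ft_force: [0.3, -0.4, -0.2]
finger_gap: 0.087
```

Run:
```python
from h import *
plan([(393.3,-383,52,-94.03)],0,step=30)
```

```text
t 19.55 grasp [ 392.9 -387.   118.5] jaw -94.24 q7 -36.6 gap 0.087 F [ 0.3 -0.4 -0.2]
--
0.022,-0.001,-0.000,-0.001,-0.003,0.001,0,
0.022,-0.001,-0.000,-0.001,-0.003,0.001,0,
0.022,-0.001,-0.000,-0.001,-0.003,0.001,0,
0.000,0.000,0.000,0.000,0.000,0.000,0,
0.000,0.000,0.000,0.000,0.000,0.000,0,
0.000,0.000,0.000,0.000,0.000,0.000,0,
0.000,0.000,0.000,0.000,0.000,0.000,0,
0.000,0.000,0.000,0.000,0.000,0.000,0,
```

Emit:
arm_command(
  targets=[0.022,-0.001,0,0,-0.003,0,0,0.022,-0.001,0,0,-0.003,0,0,0.022,-0.001,0,0,-0.003,0,0,0,0,0,0,0,0,0,0,0,0,0,0,0,0,0,0,0,0,0,0,0,0,0,0,0,0,0,0,0,0,0,0,0,0,0],
)

```text
time: 20.55
tool_pos: [0.3931, -0.3844, 0.2143]
orientation: [-152.5, 89.8, 23.3]
ft_force: [-0.0, -0.6, 0.7]
finger_gap: 0.0872
```

Run:
```python
from h import *
plan([(393.3,-383,52,-94.03)],0,step=30)
```

```text
t 20.55 grasp [ 393.6 -384.1   50.8] jaw -94.2 q7 -32.7 gap 0.0872 F [-0.  -0.6  0.7]
--
-0.001,-0.001,-0.000,-0.003,-0.003,0.002,0,
0.000,0.000,0.000,0.000,0.000,0.000,0,
0.000,0.000,0.000,0.000,0.000,0.000,0,
0.000,0.000,0.000,0.000,0.000,0.000,0,
0.000,0.000,0.000,0.000,0.000,0.000,0,
0.000,0.000,0.000,0.000,0.000,0.000,0,
0.000,0.000,0.000,0.000,0.000,0.000,0,
0.000,0.000,0.000,0.000,0.000,0.000,0,
```

Emit:
arm_command(
  targets=[0,0,0,0,0,0,255,0,0,0,0,0,0,255,0,0,0,0,0,0,255,0,0,0,0,0,0,255,0,0,0,0,0,0,255,0,0,0,0,0,0,255,-0.03,0,0,0,0,0,255,-0.03,0,0,0,0,0,255],
)

```text
time: 21.55
tool_pos: [0.3921, -0.3832, 0.2732]
orientation: [-60.7, 89.7, 115.1]
ft_force: [1.5, -0.5, -3.1]
finger_gap: 0.0536
```

Run:
```python
from h import *
plan([(430,-300,195,-94.03),(590.5,-48.4,195,-94.03)],255,step=55)
```

```text
t 21.55 grasp [ 391.7 -382.6  109.7] jaw -94.2 q7 -36.7 gap 0.0536 F [ 1.5 -0.5 -3.1]
--
-0.028,-0.029,-0.011,-0.001,0.001,0.001,255,
-0.028,-0.029,-0.011,-0.001,0.001,0.001,255,
-0.028,-0.029,-0.011,-0.001,0.001,0.001,255,
0.000,-0.044,-0.024,-0.000,-0.000,0.000,255,
0.000,-0.044,-0.024,-0.000,-0.000,0.000,255,
0.000,-0.044,-0.024,-0.000,-0.000,0.000,255,
0.000,-0.044,-0.024,-0.000,-0.000,0.000,255,
0.000,-0.044,-0.024,-0.000,-0.000,0.000,255,
--
0.000,-0.044,-0.024,-0.000,-0.000,0.000,255,
0.000,0.000,0.000,0.000,0.000,0.000,255,
0.000,0.000,0.000,0.000,0.000,0.000,255,
0.000,0.000,0.000,0.000,0.000,0.000,255,
0.000,0.000,0.000,0.000,0.000,0.000,255,
0.000,0.000,0.000,0.000,0.000,0.000,255,
0.000,0.000,0.000,0.000,0.000,0.000,255,
0.000,0.000,0.000,0.000,0.000,0.000,255,
```

Emit:
arm_command(
  targets=[-0.028,-0.029,-0.011,0,0,0,255,-0.028,-0.029,-0.011,0,0,0,255,-0.028,-0.029,-0.011,0,0,0,255,0,-0.044,-0.024,0,0,0,255,0,-0.044,-0.024,0,0,0,255,0,-0.044,-0.024,0,0,0,255,0,-0.044,-0.024,0,0,0,255,0,-0.044,-0.024,0,0,0,255],
)

```text
time: 22.55
tool_pos: [0.569, -0.0845, 0.36]
orientation: [-61.0, 89.6, 114.2]
ft_force: [1.1, 0.2, -3.4]
finger_gap: 0.0533
```

Emit:
arm_command(
  targets=[0,-0.025,-0.012,0,0,0,255,0,0,0,0,0,0,255,0,0,0,0,0,0,255,0,0,0,0,0,0,255,0,0,0,0,0,0,255,0,0,0,0,0,0,255,0,0,0,0,0,0,255,0,0,0,0,0,0,255],
)

```text
time: 23.55
tool_pos: [0.5827, -0.0601, 0.3586]
orientation: [-35.7, 89.6, 139.5]
ft_force: [0.5, 0.6, -3.8]
finger_gap: 0.0537
```

Run:
```python
from h import *
plan([(590.5,-49,195,-94.03),(590.5,-49,82,-94.03)],255,step=40)
```

```text
t 23.55 grasp [581.7 -59.2 195.1] jaw -94.81 q7 -79.7 gap 0.0537 F [ 0.5  0.6 -3.8]
--
0.000,-0.012,-0.007,-0.014,0.006,0.005,255,
0.038,0.000,-0.000,0.000,-0.000,-0.000,255,
0.038,0.000,-0.000,0.000,-0.000,-0.000,255,
0.038,0.000,-0.000,0.000,-0.000,-0.000,255,
0.000,0.000,0.000,0.000,0.000,0.000,255,
0.000,0.000,0.000,0.000,0.000,0.000,255,
0.000,0.000,0.000,0.000,0.000,0.000,255,
0.000,0.000,0.000,0.000,0.000,0.000,255,
```

Emit:
arm_command(
  targets=[0,-0.012,-0.007,-0.014,0.006,0.005,255,0,0,0,0,0,0,255,0.037,0,0,0,0,0,255,0.037,0,0,0,0,0,255,0.037,0,0,0,0,0,255,0,0,0,0,0,0,255,0,0,0,0,0,0,255,0,0,0,0,0,0,255],
)

```text
time: 24.55
tool_pos: [0.5938, -0.0462, 0.2481]
orientation: [171.8, 89.7, -11.9]
ft_force: [-0.3, 0.2, -4.5]
finger_gap: 0.0533
```

Run:
```python
from h import *
plan([(590.5,-49,76,-94.03)],255,step=40)
```

```text
t 24.55 grasp [594.6 -46.3  84.6] jaw -93.73 q7 -75.1 gap 0.0533 F [-0.3  0.2 -4.5]
--
0.009,0.003,0.003,0.005,-0.005,-0.001,255,
0.000,0.000,0.000,0.000,0.000,0.000,255,
0.000,0.000,0.000,0.000,0.000,0.000,255,
0.000,0.000,0.000,0.000,0.000,0.000,255,
0.000,0.000,0.000,0.000,0.000,0.000,255,
0.000,0.000,0.000,0.000,0.000,0.000,255,
0.000,0.000,0.000,0.000,0.000,0.000,255,
0.000,0.000,0.000,0.000,0.000,0.000,255,
```

Emit:
arm_command(
  targets=[0.004,0.003,0.003,0.005,-0.005,0,255,0.004,0,0,0,0,0,255,0.001,0,0,0,0,0,255,0,0,0,0,0,0,55,0,0,0,0,0,0,55,0,0,0,0,0,0,55,-0.025,0,0,0,0,0,55,-0.05,0,0,0,0,0,55],
)

```text
time: 25.55
tool_pos: [0.5905, -0.0489, 0.3154]
orientation: [55.3, 89.9, -128.7]
ft_force: [0.1, 1.5, 0.9]
finger_gap: 0.0682
```

```bash
python3 - <<'E'
from h import *
snap("a6")
plan([(560,-20,220,-94),(480,110,240,-20),(420,362,180,40),(418.5,362.5,150,92.85)],0,step=50)
E
python3 - <<'E'
import cv2
p=cv2.imread("pics/a6_side.png")
cv2.imwrite("pics/a6_c.png",cv2.resize(p[130:330,210:410],None,fx=3,fy=3))
E
python3 meas2.py a6
```

```text
t 25.65 grasp [594.1 -50.1 157.2] jaw -94.07 q7 -78.2 gap 0.0681 F [-0.  -0.5  0. ]
--
-0.032,-0.014,0.017,-0.001,-0.005,0.000,0,
-0.031,-0.014,0.017,-0.001,-0.005,0.000,0,
-0.003,-0.016,0.011,-0.161,0.000,-0.000,0,
-0.003,-0.017,0.008,-0.161,0.000,-0.000,0,
-0.003,-0.018,0.006,-0.161,0.000,-0.000,0,
-0.003,-0.019,0.003,-0.161,0.000,-0.000,0,
-0.003,-0.019,-0.000,-0.161,0.000,-0.000,0,
-0.003,-0.019,-0.004,-0.161,0.000,-0.000,0,
--
-0.003,-0.018,-0.006,-0.161,0.000,-0.000,0,
-0.003,-0.017,-0.009,-0.161,0.000,-0.000,0,
0.009,-0.020,-0.031,-0.150,-0.000,-0.000,0,
0.009,-0.016,-0.034,-0.150,-0.000,-0.000,0,
0.009,-0.010,-0.036,-0.150,-0.000,-0.000,0,
0.009,-0.005,-0.037,-0.150,-0.000,-0.000,0,
0.009,0.001,-0.037,-0.150,-0.000,-0.000,0,
0.009,0.006,-0.037,-0.150,-0.000,-0.000,0,
--
0.009,0.011,-0.035,-0.150,-0.000,-0.000,0,
0.005,-0.000,-0.000,-0.154,-0.000,-0.000,0,
0.005,-0.000,-0.000,-0.154,-0.000,-0.000,0,
0.005,-0.000,-0.000,-0.154,-0.000,-0.000,0,
0.005,-0.000,-0.000,-0.154,-0.000,-0.000,0,
0.005,0.000,-0.000,-0.154,-0.000,-0.000,0,
0.005,0.000,-0.000,-0.154,-0.000,-0.000,0,
0.000,0.000,0.000,0.000,0.000,0.000,0,
top rim 187 (603.3, 123.7, 126.8, 111.4, 85.88) zmed 0.1088 0.1126
top lid 2411 (434.2, 364.6, 273.2, 111.5, 2.77) zmed 0.0162 0.0218
top handle 55 (438.1, 362.9, 34.4, 12.6, 4.6) zmed 0.0524 0.0569
top plate 707 (670.8, -281.5, 72.6, 137.8, 1.68) zmed 0.0319 0.0367
top holder 1984 (610.5, -282.7, 192.6, 137.9, 1.37) zmed 0.0143 0.0359
side rim 283 (595.6, 35.7, 307.9, 113.7, 85.72) zmed 0.1059 0.1113
side lid 867 (434.2, 365.4, 274.5, 117.8, 4.01) zmed 0.0137 0.0196
side handle 52 (634.8, 377.2, 18.3, 45.7, 32.09) zmed 0.058 0.0741
side plate 613 (671.8, -280.8, 75.4, 138.2, 2.74) zmed 0.0299 0.036
side holder 1679 (611.9, -284.1, 195.1, 139.1, 3.33) zmed 0.0126 0.0352
side blade 132 (491.2, 36.5, 82.1, 68.5, 82.77) zmed 0.0025 0.0069
```

View pics/a6_c.png

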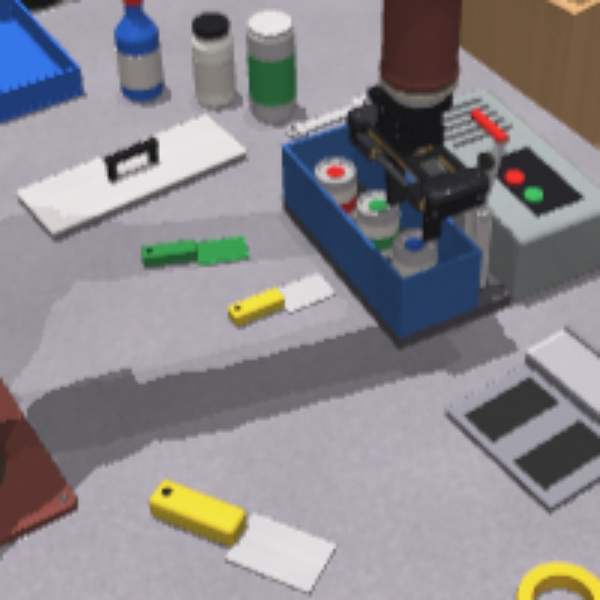

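Emit:
arm_command(
  targets=[-0.032,-0.014,0.017,0,-0.005,0,0,-0.031,-0.014,0.017,0,0,0,0,-0.003,-0.016,0.011,-0.161,0,0,0,-0.003,-0.017,0.008,-0.161,0,0,0,-0.003,-0.018,0.006,-0.161,0,0,0,-0.003,-0.019,0.003,-0.161,0,0,0,-0.003,-0.019,0,-0.161,0,0,0,-0.003,-0.019,-0.004,-0.161,0,0,0],
)

```text
time: 26.65
tool_pos: [0.4966, 0.0797, 0.4033]
orientation: [142.6, 89.5, 15.4]
ft_force: [-0.6, 0.5, -0.6]
finger_gap: 0.0873
```

Emit:
arm_command(
  targets=[-0.003,-0.018,-0.006,-0.161,0,0,0,-0.003,-0.017,-0.009,-0.161,0,0,0,0.009,-0.02,-0.031,-0.15,0,0,0,0.009,-0.016,-0.034,-0.15,0,0,0,0.009,-0.01,-0.036,-0.15,0,0,0,0.009,-0.005,-0.037,-0.15,0,0,0,0.009,0.001,-0.037,-0.15,0,0,0,0.009,0.006,-0.037,-0.15,0,0,0],
)

```text
time: 27.65
tool_pos: [0.4122, 0.332, 0.3548]
orientation: [93.4, 89.2, 38.4]
ft_force: [1.0, -0.5, 0.2]
finger_gap: 0.0869
```

Run:
```python
from h import *
plan([(420,362,150,60),(418.5,362.,130,92.85)],0,step=50)
```

```text
t 27.65 grasp [413.9 333.4 191.3] jaw 35.02 q7 -5.2 gap 0.0869 F [ 1.  -0.5  0.2]
--
0.014,0.008,-0.007,-0.145,0.001,-0.004,0,
0.014,0.009,-0.005,-0.145,0.001,-0.004,0,
0.014,0.009,-0.004,-0.145,0.001,-0.004,0,
0.005,-0.000,-0.000,-0.143,0.000,-0.000,0,
0.005,-0.000,-0.000,-0.143,0.000,-0.000,0,
0.005,-0.000,-0.000,-0.143,0.000,-0.000,0,
0.005,-0.000,-0.000,-0.143,0.000,-0.000,0,
0.000,0.000,0.000,0.000,0.000,0.000,0,
```

Emit:
arm_command(
  targets=[0.014,0.008,-0.007,-0.145,0,-0.004,0,0.014,0.009,-0.005,-0.145,0,-0.004,0,0.014,0.009,-0.004,-0.145,0,-0.004,0,0.005,0,0,-0.143,0,0,0,0.005,0,0,-0.143,0,0,0,0.005,0,0,-0.143,0,0,0,0.005,0,0,-0.143,0,0,0,0,0,0,0,0,0,0],
)

```text
time: 28.65
tool_pos: [0.4184, 0.3665, 0.2876]
orientation: [-97.6, 89.9, -92.6]
ft_force: [0.3, -0.7, -0.2]
finger_gap: 0.0869
```

Run:
```python
from h import *
plan([(418.5,362.,46,92.85)],0,step=30)
```

```text
t 28.65 grasp [418.4 366.3 124.1] jaw 94.99 q7 54.3 gap 0.0869 F [ 0.3 -0.7 -0.2]
--
0.026,-0.001,-0.000,0.012,-0.000,0.000,0,
0.026,-0.001,-0.000,0.012,-0.000,0.000,0,
0.026,-0.001,-0.000,0.012,-0.000,0.000,0,
0.000,0.000,0.000,0.000,0.000,0.000,0,
0.000,0.000,0.000,0.000,0.000,0.000,0,
0.000,0.000,0.000,0.000,0.000,0.000,0,
0.000,0.000,0.000,0.000,0.000,0.000,0,
0.000,0.000,0.000,0.000,0.000,0.000,0,
```

Emit:
arm_command(
  targets=[0.026,-0.001,0,0.012,0,0,0,0.026,-0.001,0,0.012,0,0,0,0.026,-0.001,0,0.012,0,0,0,0,0,0,0,0,0,0,0,0,0,0,0,0,0,0,0,0,0,0,0,100,0,0,0,0,0,0,100,0,0,0,0,0,0,100],
)

```text
time: 29.65
tool_pos: [0.4203, 0.3649, 0.2124]
orientation: [45.4, 89.6, 47.2]
ft_force: [0.6, 0.6, -1.1]
finger_gap: 0.0644
```

Run:
```python
from h import *
plan([(418.5,362.,46,92.85)],0,step=30)
```

```text
t 29.65 grasp [421.1 365.7  48.9] jaw 91.85 q7 53.8 gap 0.0644 F [ 0.6  0.6 -1.1]
--
0.003,-0.003,-0.002,-0.017,0.005,-0.005,0,
0.000,0.000,0.000,0.000,0.000,0.000,0,
0.000,0.000,0.000,0.000,0.000,0.000,0,
0.000,0.000,0.000,0.000,0.000,0.000,0,
0.000,0.000,0.000,0.000,0.000,0.000,0,
0.000,0.000,0.000,0.000,0.000,0.000,0,
0.000,0.000,0.000,0.000,0.000,0.000,0,
0.000,0.000,0.000,0.000,0.000,0.000,0,
```

Emit:
arm_command(
  targets=[0.003,-0.003,-0.002,-0.017,0.005,-0.005,100,0,0,0,0,0,0,200,0,0,0,0,0,0,255,0,0,0,0,0,0,255,0,0,0,0,0,0,255,0,0,0,0,0,0,255,0,0,0,0,0,0,255,0,0,0,0,0,0,255],
  grip_force=50,
)

```text
time: 30.65
tool_pos: [0.4183, 0.3617, 0.2093]
orientation: [-148.5, 90.0, -145.6]
ft_force: [0.3, -0.0, 0.1]
finger_gap: 0.0134
```

Run:
```python
from h import *
plan([(418.5,362.,150,92.85)],255,step=30)
```

```text
t 30.65 grasp [418.3 361.7  45.8] jaw 92.9 q7 54.9 gap 0.0134 F [ 0.3 -0.   0.1]
--
-0.026,0.000,0.000,0.000,-0.000,0.000,255,
-0.026,0.000,0.000,0.000,-0.000,0.000,255,
-0.026,0.000,0.000,0.000,-0.000,0.000,255,
-0.026,0.000,0.000,0.000,-0.000,0.000,255,
0.000,0.000,0.000,0.000,0.000,0.000,255,
0.000,0.000,0.000,0.000,0.000,0.000,255,
0.000,0.000,0.000,0.000,0.000,0.000,255,
0.000,0.000,0.000,0.000,0.000,0.000,255,
```

Emit:
arm_command(
  targets=[-0.02,0,0,0,0,0,255,-0.03,0,0,0,0,0,255,-0.04,0,0,0,0,0,255,-0.045,0,0,0,0,0,255,-0.045,0,0,0,0,0,255,-0.04,0,0,0,0,0,255,0,0,0,0,0,0,255,0,0,0,0,0,0,255],
)

```text
time: 31.65
tool_pos: [0.4169, 0.3603, 0.4303]
orientation: [-131.9, 89.3, -129.1]
ft_force: [-0.4, 0.5, -4.0]
finger_gap: 0.0135
```

Run:
```python
from h import *
p,d=ctrl.get_image("side"); cv2.imwrite("pics/a7.png",p)
plan([(445,300,260,50),(480,200,260,20),(500,80,260,-4.03),(520,40,260,-4.03)],255,step=40,rstep=.13)
```

```text
t 31.7 grasp [415.8 358.7 266.9] jaw 92.85 q7 50.0 gap 0.0131 F [ 0.2 -0.3 -3.4]
--
0.001,-0.010,0.004,0.125,-0.001,0.002,255,
0.001,-0.010,0.005,0.125,-0.001,0.002,255,
0.001,-0.009,0.007,0.125,-0.001,0.002,255,
0.001,-0.008,0.008,0.125,-0.001,0.002,255,
0.001,-0.007,0.009,0.125,-0.001,0.002,255,
0.001,-0.006,0.009,0.125,-0.001,0.002,255,
0.000,-0.011,0.018,0.105,-0.000,0.000,255,
0.000,-0.009,0.019,0.105,-0.000,0.000,255,
--
0.000,-0.007,0.020,0.105,-0.000,0.000,255,
0.000,-0.005,0.021,0.105,-0.000,0.000,255,
0.000,-0.002,0.021,0.105,-0.000,0.000,255,
0.000,-0.006,0.030,0.105,-0.000,0.000,255,
0.000,-0.002,0.030,0.105,-0.000,0.000,255,
0.000,0.001,0.030,0.105,-0.000,0.000,255,
0.000,0.004,0.030,0.105,-0.000,0.000,255,
0.000,0.011,0.019,0.000,-0.000,0.000,255,
--
0.000,0.011,0.019,0.000,-0.000,0.000,255,
0.000,0.000,0.000,0.000,0.000,0.000,255,
0.000,0.000,0.000,0.000,0.000,0.000,255,
0.000,0.000,0.000,0.000,0.000,0.000,255,
0.000,0.000,0.000,0.000,0.000,0.000,255,
0.000,0.000,0.000,0.000,0.000,0.000,255,
0.000,0.000,0.000,0.000,0.000,0.000,255,
0.000,0.000,0.000,0.000,0.000,0.000,255,
```

View pics/a7.png

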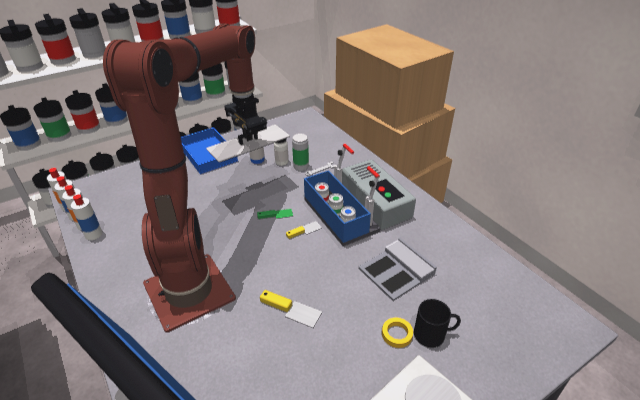

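Lid is in the hand at (245,145), three tins upright in the cradle.

Emit:
arm_command(
  targets=[0,-0.01,0.004,0.125,0,0.002,255,0,-0.01,0.005,0.125,0,0.002,255,0,-0.009,0.007,0.125,0,0.002,255,0,-0.008,0.008,0.125,0,0.002,255,0,-0.007,0.009,0.125,0,0.002,255,0,-0.006,0.009,0.125,0,0.002,255,0,-0.011,0.018,0.105,0,0,255,0,-0.009,0.019,0.105,0,0,255],
)

```text
time: 32.7
tool_pos: [0.4549, 0.2568, 0.4165]
orientation: [-86.8, 88.6, -140.5]
ft_force: [0.1, 0.2, -2.9]
finger_gap: 0.0136
```

Emit:
arm_command(
  targets=[0,-0.007,0.02,0.105,0,0,255,0,-0.005,0.021,0.105,0,0,255,0,-0.002,0.021,0.105,0,0,255,0,-0.006,0.03,0.105,0,0,255,0,-0.002,0.03,0.105,0,0,255,0,0.001,0.03,0.105,0,0,255,0,0.004,0.03,0.105,0,0,255,0,0.008,0.015,0,0,0,255],
)

```text
time: 33.7
tool_pos: [0.4919, 0.0525, 0.4071]
orientation: [-44.7, 87.5, -142.1]
ft_force: [0.1, 0.5, -3.7]
finger_gap: 0.0132
```

Run:
```python
from h import *
plan([(520,40,255,-4.03),(596.5,36.4,255,-4.03)],255,step=30,rstep=.13)
```

```text
t 33.7 grasp [486.2  48.  243.8] jaw -7.44 q7 -18.5 gap 0.0132 F [ 0.1  0.5 -3.7]
--
-0.006,0.014,0.005,-0.029,0.015,0.016,255,
-0.006,0.015,0.005,-0.029,0.015,0.016,255,
-0.000,0.026,-0.001,0.000,0.000,0.000,255,
-0.000,0.026,-0.001,0.000,0.000,0.000,255,
-0.000,0.026,-0.001,0.000,0.000,0.000,255,
0.000,0.000,0.000,0.000,0.000,0.000,255,
0.000,0.000,0.000,0.000,0.000,0.000,255,
0.000,0.000,0.000,0.000,0.000,0.000,255,
```

Emit:
arm_command(
  targets=[-0.006,0.014,0.005,-0.029,0.015,0.016,255,-0.006,0.015,0.005,-0.029,0.015,0.016,255,0,0,0,0,0,0,255,0,0.024,0,0,0,0,255,0,0.024,0,0,0,0,255,0,0.015,0,0,0,0,255,0,0,0,0,0,0,255,0,0,0,0,0,0,255],
)

```text
time: 34.7
tool_pos: [0.5801, 0.0348, 0.4078]
orientation: [-69.8, 88.9, -164.1]
ft_force: [-0.7, 0.1, -3.8]
finger_gap: 0.0133
```

```bash
python3 - <<'E'
from h import *
snap("a8")
plan([(596.5,36.4,240,-4.03),(596.5,36.4,175,-4.03)],255,step=20,rstep=.13)
E
python3 - <<'E'
import cv2
p=cv2.imread("pics/a8_side.png")
cv2.imwrite("pics/a8_c.png",cv2.resize(p[90:260,240:440],None,fx=3.5,fy=3.5))
E
```

```text
t 34.8 grasp [577.3  34.1 244.8] jaw -4.26 q7 -3.1 gap 0.0137 F [-0.7  0.8 -3.4]
--
0.004,0.016,-0.003,-0.004,0.006,0.017,255,
0.016,0.000,0.000,-0.000,0.000,-0.000,255,
0.016,0.000,0.000,-0.000,0.000,-0.000,255,
0.016,0.000,0.000,-0.000,0.000,-0.000,255,
0.016,0.000,0.000,-0.000,0.000,-0.000,255,
0.000,0.000,0.000,0.000,0.000,0.000,255,
0.000,0.000,0.000,0.000,0.000,0.000,255,
0.000,0.000,0.000,0.000,0.000,0.000,255,
```

View pics/a8_c.png

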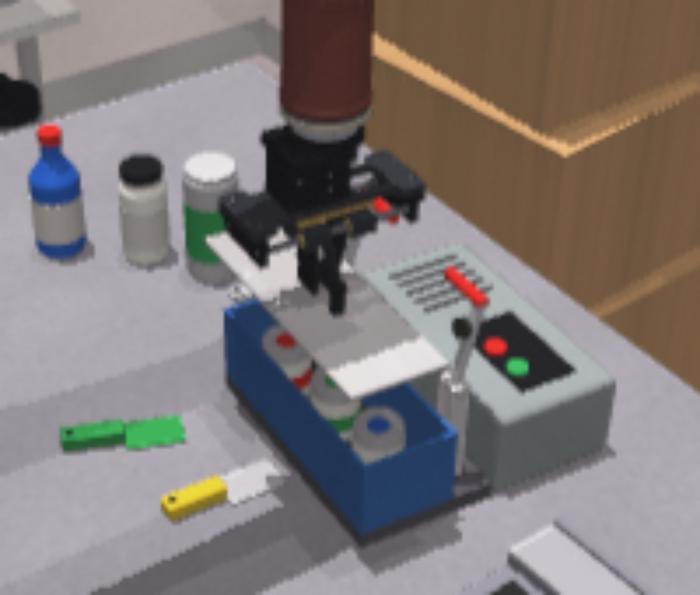

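Emit:
arm_command(
  targets=[0.002,0.016,-0.003,-0.004,0.006,0.017,255,0,0,0,0,0,0,255,0.016,0,0,0,0,0,255,0.016,0,0,0,0,0,255,0.016,0,0,0,0,0,255,0,0,0,0,0,0,255,0,0,0,0,0,0,255,0,0,0,0,0,0,255],
)

```text
time: 35.8
tool_pos: [0.5962, 0.0371, 0.3539]
orientation: [-156.3, 89.9, 109.7]
ft_force: [-0.3, -0.8, -3.7]
finger_gap: 0.0132
```

Run:
```python
from h import *
snap("a9")
plan([(596.5,36.4,175,-4.03)],255,step=20,rstep=.13)
s,R,p=pose(); g=p+R[:,0]*ctrl.grip_depth
for n in("side","top"):
    d=np.load(f"a9_{n}.npy");q=cv2.imread(f"pics/a9_{n}.png").astype(int);W=cloud(n,d)
    zp=g[2]-.030
    m=sel(W,d,.5,.70,-.16,.24,zp-.015,zp+.015)&(q.min(-1)>140)&(np.ptp(q,axis=-1)<40)
    k,l,st,ce=cv2.connectedComponentsWithStats(m.astype(np.uint8))
    P=W[m]; print(n,len(P),rect(P), "expect z",zp)
    A=np.c_[P[:,:2]-P[:,:2].mean(0),np.ones(len(P))]; print(np.linalg.lstsq(A,P[:,2],rcond=None)[0].round(4))
    c=q[110:240,260:420].astype(np.uint8) if n=="side" else q[100:200,240:370].astype(np.uint8)
    cv2.imwrite(f"pics/a9_{n}c.png",cv2.resize(c,None,fx=4.5,fy=4.5,interpolation=cv2.INTER_CUBIC))
```

```text
t 35.9 grasp [596.3  37.3 190.5] jaw -3.99 q7 -0.3 gap 0.0136 F [-0.2 -0.6 -3.6]
--
0.016,0.000,0.001,0.001,-0.001,0.000,255,
0.000,0.000,0.000,0.000,0.000,0.000,255,
0.000,0.000,0.000,0.000,0.000,0.000,255,
0.000,0.000,0.000,0.000,0.000,0.000,255,
0.000,0.000,0.000,0.000,0.000,0.000,255,
0.000,0.000,0.000,0.000,0.000,0.000,255,
0.000,0.000,0.000,0.000,0.000,0.000,255,
0.000,0.000,0.000,0.000,0.000,0.000,255,
side 786 (610.9, 34.0, 308.2, 145.7, 86.0) expect z 0.16052451106527144
[ 0.0027 -0.0018  0.1582]
top 1469 (608.2, 35.1, 304.9, 138.2, 85.88) expect z 0.16052451106527144
[-0.0061  0.0022  0.1603]
```

View pics/a9_sidec.png

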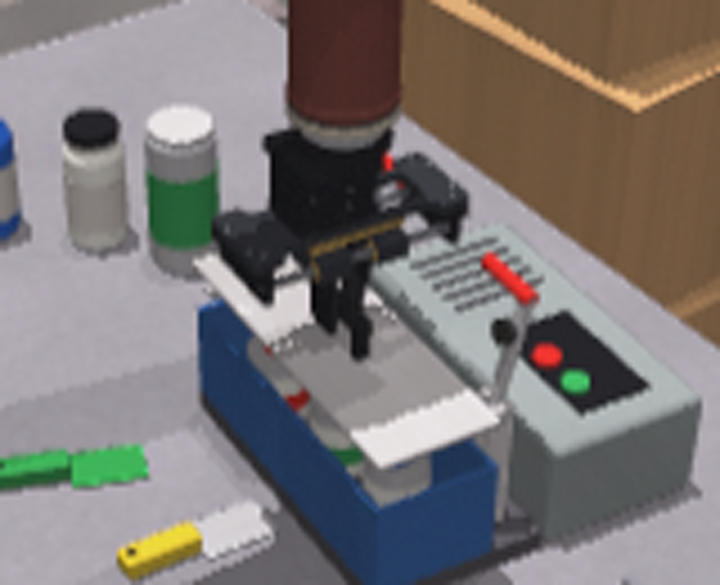

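View pics/a9_topc.png

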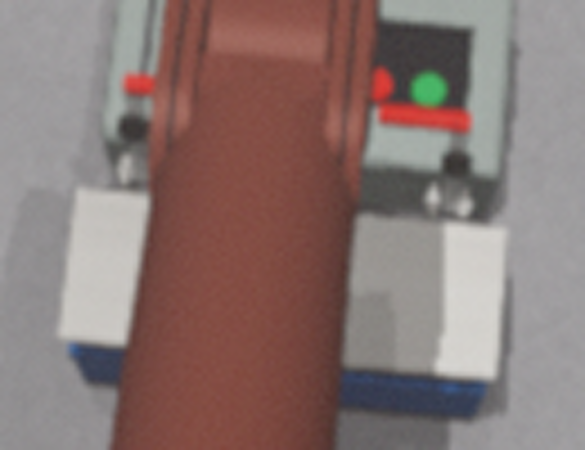

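Run:
```python
from h import *
from scipy.optimize import least_squares
obs=np.array([plane("top",(x+.5)/4.5-.5+240,(y+.5)/4.5-.5+100,.1605)[:2]*1000 for x,y in((78,187),(507,228),(498,380),(58,338))])
mod=np.array([(55,152),(55,-152),(-55,-152),(-55,152)],float)
def f(q):
    c,s=np.cos(q[2]),np.sin(q[2]);return (mod@np.array([[c,s],[-s,c]])+q[:2]-obs).ravel()
r=least_squares(f,[600,36,0]);print(r.x[:2],np.degrees(r.x[2]),r.fun.round(1))
```

```text
[594.44090393  35.3813527 ] -4.169919322710171 [ 0.5  1.2  0.3 -1.9 -0.2  0.  -0.6  0.6]
```

Emit:
arm_command(
  targets=[0.012,0.002,-0.001,0,0,0,255,0.012,0,0,0,0,0,255,0.006,0,0,0,0,0,255,0,0,0,0,0,0,255,0,0,0,0,0,0,255,0,0,0,0,0,0,255,0,0,0,0,0,0,255,0,0,0,0,0,0,255],
)

```text
time: 36.9
tool_pos: [0.5987, 0.0381, 0.3224]
orientation: [156.5, 89.9, 62.5]
ft_force: [0.2, -1.3, -3.5]
finger_gap: 0.0137
```

Run:
```python
from h import *
plan([(598.3,38.2,147.8,-4.03)],255,step=20,rstep=.13)
```

```text
t 36.9 grasp [598.8  38.4 158.9] jaw -3.98 q7 0.9 gap 0.0137 F [ 0.2 -1.3 -3.5]
--
0.011,-0.000,-0.000,0.001,-0.002,-0.001,255,
0.000,0.000,0.000,0.000,0.000,0.000,255,
0.000,0.000,0.000,0.000,0.000,0.000,255,
0.000,0.000,0.000,0.000,0.000,0.000,255,
0.000,0.000,0.000,0.000,0.000,0.000,255,
0.000,0.000,0.000,0.000,0.000,0.000,255,
0.000,0.000,0.000,0.000,0.000,0.000,255,
0.000,0.000,0.000,0.000,0.000,0.000,255,
```

Emit:
arm_command(
  targets=[0.004,0,0,0,0,0,255,0.004,0,0,0,0,0,255,0.002,0,0,0,0,0,255,0,0,0,0,0,0,255,0,0,0,0,0,0,255,0,0,0,0,0,0,255,0,0,0,0,0,0,255,0,0,0,0,0,0,255],
)

```text
time: 37.9
tool_pos: [0.5988, 0.0382, 0.3118]
orientation: [153.0, 89.9, 59.0]
ft_force: [-0.1, 0.2, -3.6]
finger_gap: 0.0137
```

Run:
```python
from h import *
plan([(598.3,38.2,147.8,-4.03)],255,step=20,rstep=.13)
```

```text
t 37.9 grasp [598.9  38.4 148.3] jaw -3.98 q7 1.3 gap 0.0137 F [-0.1  0.2 -3.6]
--
0.001,-0.000,-0.000,0.001,-0.002,-0.001,255,
0.000,0.000,0.000,0.000,0.000,0.000,255,
0.000,0.000,0.000,0.000,0.000,0.000,255,
0.000,0.000,0.000,0.000,0.000,0.000,255,
0.000,0.000,0.000,0.000,0.000,0.000,255,
0.000,0.000,0.000,0.000,0.000,0.000,255,
0.000,0.000,0.000,0.000,0.000,0.000,255,
0.000,0.000,0.000,0.000,0.000,0.000,255,
```

Emit:
arm_command(
  targets=[0.001,0,0,0,0,0,255,0.001,0,0,0,0,0,255,0,0,0,0,0,0,160,0,0,0,0,0,0,160,0,0,0,0,0,0,130,0,0,0,0,0,0,130,-0.03,0,0,0,0,0,130,-0.05,0,0,0,0,0,130],
)

```text
time: 38.9
tool_pos: [0.5981, 0.0382, 0.3903]
orientation: [-101.3, 89.8, 164.7]
ft_force: [1.2, 0.2, 0.1]
finger_gap: 0.0423
```

Run:
```python
from h import *
snap("b0")
plan([(560,38.2,250,-4.03)],130,step=40,rstep=.13)
for n in("side","top"):
    d=np.load(f"b0_{n}.npy");q=cv2.imread(f"pics/b0_{n}.png").astype(int);W=cloud(n,d)
    m=sel(W,d,.5,.70,-.16,.24,.105,.13)&(q.min(-1)>140)&(np.ptp(q,axis=-1)<40)
    P=W[m]; print(n,len(P),rect(P))
    A=np.c_[P[:,:2]-P[:,:2].mean(0),np.ones(len(P))]; print(np.linalg.lstsq(A,P[:,2],rcond=None)[0].round(4))
q=cv2.imread("pics/b0_side.png");cv2.imwrite(f"pics/b0_c.png",cv2.resize(q[110:260,260:420],None,fx=4,fy=4,interpolation=cv2.INTER_CUBIC))
```

```text
t 39.0 grasp [600.9  38.  232.1] jaw -4.0 q7 -1.2 gap 0.0426 F [-0.  -0.3 -0.5]
--
-0.009,-0.020,0.001,0.000,-0.002,-0.003,130,
-0.009,-0.020,0.001,0.000,-0.002,-0.003,130,
0.000,0.000,0.000,0.000,0.000,0.000,130,
0.000,0.000,0.000,0.000,0.000,0.000,130,
0.000,0.000,0.000,0.000,0.000,0.000,130,
0.000,0.000,0.000,0.000,0.000,0.000,130,
0.000,0.000,0.000,0.000,0.000,0.000,130,
0.000,0.000,0.000,0.000,0.000,0.000,130,
side 1044 (597.5, 38.0, 308.5, 113.6, 86.53)
[-0.0045  0.0009  0.1157]
top 1261 (597.0, 37.2, 303.8, 109.7, 85.95)
[-0.0013  0.0011  0.1178]
```

View pics/b0_c.png

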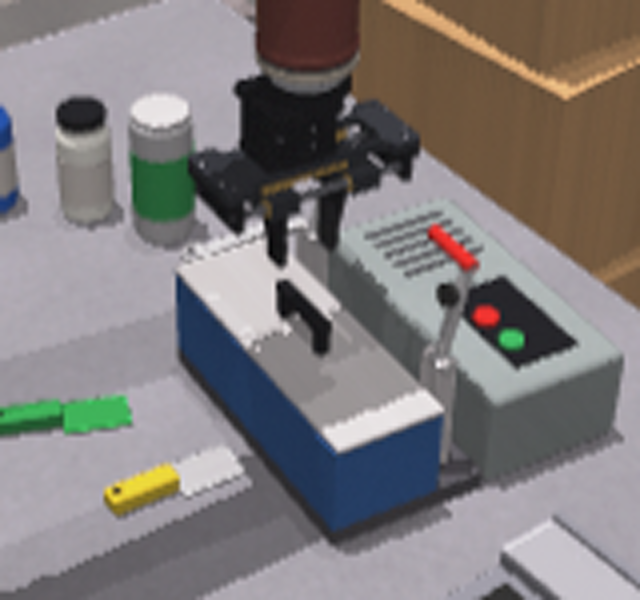

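Run:
```python
from h import *
def P(zx,zy,h=.238): return plane("top",(zx+.5)/7-.5+250,(zy+.5)/7-.5+100,h)[:2]*1000
Rm=lambda v:(np.array([[np.cos(.0703),-np.sin(.0703)],[np.sin(.0703),np.cos(.0703)]])@(v-[596.5,36.4]))
for a in((122,130),(270,143),(520,176),(662,190)): w=P(*a); print(w.round(1),"shaker",Rm(w).round(1))
```

```text
[705.7 144.2] shaker [101.3 115.2]
[701.6  81.4] shaker [101.7  52.3]
[689.9 -25. ] shaker [ 97.5 -54.7]
[685.4 -85.5] shaker [  97.2 -115.3]
```

Run:
```python
from h import *
plan([(610,45,295,-4.03),(703,106,295,-4.03)],130,step=40,rstep=.13)
```

```text
t 39.0 grasp [600.9  38.  232.1] jaw -4.0 q7 -1.2 gap 0.0426 F [-0.  -0.3 -0.5]
--
-0.031,0.005,-0.004,0.000,-0.002,-0.003,130,
-0.031,0.005,-0.004,0.000,-0.002,-0.003,130,
0.000,0.029,-0.022,0.000,0.000,0.000,130,
0.000,0.029,-0.022,0.000,0.000,0.000,130,
0.000,0.029,-0.022,0.000,0.000,0.000,130,
0.000,0.000,0.000,0.000,0.000,0.000,130,
0.000,0.000,0.000,0.000,0.000,0.000,130,
0.000,0.000,0.000,0.000,0.000,0.000,130,
```

Emit:
arm_command(
  targets=[-0.031,0.005,-0.004,0,0,-0.003,130,-0.031,0.005,-0.004,0,0,-0.003,130,0,0.029,-0.022,0,0,0,130,0,0.029,-0.022,0,0,0,130,0,0.029,-0.022,0,0,0,130,0,0,0,0,0,0,130,0,0,0,0,0,0,130,0,0,0,0,0,0,130],
)

```text
time: 40.0
tool_pos: [0.7039, 0.1052, 0.4579]
orientation: [-178.6, 89.7, 87.3]
ft_force: [-0.4, 0.4, -0.3]
finger_gap: 0.0427
```

Run:
```python
from h import *
plan([(703,106,290,-4.03),(703,106,242,-4.03)],130,step=30,rstep=.13)
snap("b1");q=cv2.imread("pics/b1_side.png");cv2.imwrite(f"pics/b1_c.png",cv2.resize(q[80:240,280:440],None,fx=4,fy=4,interpolation=cv2.INTER_CUBIC))
```

```text
t 40.0 grasp [704.  106.  294.4] jaw -4.02 q7 -2.8 gap 0.0427 F [-0.4  0.4 -0.3]
--
0.004,-0.001,-0.001,0.000,-0.005,0.000,130,
0.024,0.000,0.000,-0.000,-0.000,0.000,130,
0.024,0.000,0.000,-0.000,-0.000,0.000,130,
0.000,0.000,0.000,0.000,0.000,0.000,130,
0.000,0.000,0.000,0.000,0.000,0.000,130,
0.000,0.000,0.000,0.000,0.000,0.000,130,
0.000,0.000,0.000,0.000,0.000,0.000,130,
0.000,0.000,0.000,0.000,0.000,0.000,130,
```

View pics/b1_c.png

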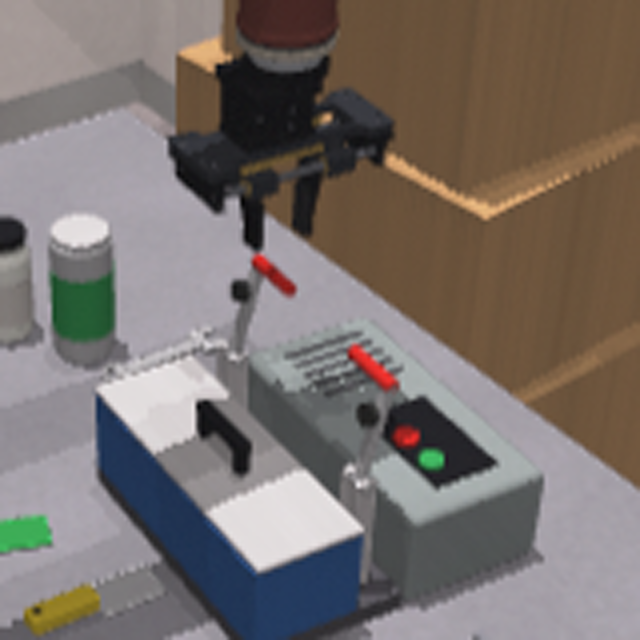

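Emit:
arm_command(
  targets=[0.004,0,-0.001,0,-0.005,0,130,0.024,0,0,0,0,0,130,0.022,0,0,0,0,0,130,0,0,0,0,0,0,130,0,0,0,0,0,0,255,0,0,0,0,0,0,255,0,0,0,0,0,0,255,0,0,0,0,0,0,255],
  grip_force=8,
)

```text
time: 41.1
tool_pos: [0.7036, 0.105, 0.4116]
orientation: [111.1, 89.6, 17.0]
ft_force: [2.9, -0.3, -2.1]
finger_gap: 0.0136
```

```bash
cat > arc.py <<'E'
from h import *
import sys
side=float(sys.argv[1]); th=[float(a) for a in sys.argv[2:]]
c,s=np.cos(np.radians(-4.03)),np.sin(np.radians(-4.03))
w=[]
for t in th:
    t=np.radians(t); X=75-100*np.sin(t);Y=side*77;Z=135+100*np.cos(t)+10
    w.append((596.5+c*X-s*Y,36.4+s*X+c*Y,Z,-4.03))
plan(w,255,step=30)
E
python3 arc.py 1 -5 10 25 40 55 70 85
```

```text
t 41.1 grasp [704.7 105.3 248.1] jaw -4.08 q7 -2.3 gap 0.0136 F [ 2.9 -0.3 -2.1]
--
0.003,-0.018,-0.001,-0.001,-0.003,-0.007,255,
0.001,-0.026,0.000,-0.000,-0.000,-0.000,255,
0.008,-0.025,-0.000,-0.000,0.000,-0.000,255,
0.014,-0.022,0.000,-0.000,0.000,-0.000,255,
0.019,-0.018,-0.000,-0.000,0.000,-0.000,255,
0.023,-0.012,0.000,-0.000,0.000,-0.000,255,
0.025,-0.006,0.000,-0.000,0.000,-0.000,255,
0.000,0.000,0.000,0.000,0.000,0.000,255,
```

Emit:
arm_command(
  targets=[0,0,0,0,0,0,180,0.005,0,0,0,-0.003,-0.006,180,0.003,0,0,0,0,0,180,0,0,0,0,0,0,255,0,0,0,0,0,0,255,0,0,0,0,0,0,255,0,0,0,0,0,0,255,0,0,0,0,0,0,255],
)

```text
time: 42.1
tool_pos: [0.7036, 0.105, 0.4029]
orientation: [-4.5, 90.0, -98.6]
ft_force: [0.5, -0.2, -0.4]
finger_gap: 0.0137
```

```bash
python3 arc.py 1 -5 10 25 40 55 70 85
```

```text
t 42.1 grasp [703.6 104.9 239.4] jaw -4.08 q7 -2.2 gap 0.0137 F [ 0.5 -0.2 -0.4]
--
-0.005,-0.018,-0.001,-0.001,0.001,0.000,255,
0.001,-0.026,0.000,-0.000,-0.000,-0.000,255,
0.008,-0.025,-0.000,-0.000,0.000,0.000,255,
0.014,-0.022,0.000,-0.000,0.000,0.000,255,
0.019,-0.018,-0.000,-0.000,0.000,0.000,255,
0.023,-0.012,0.000,-0.000,0.000,0.000,255,
0.025,-0.006,0.000,-0.000,0.000,0.000,255,
0.000,0.000,0.000,0.000,0.000,0.000,255,
```

Emit:
arm_command(
  targets=[-0.003,-0.01,0,0,0,0,255,0,-0.012,0,0,0,0,255,0.001,-0.013,0,0,0,0,255,0.003,-0.013,0,0,0,0,255,0.005,-0.012,0,0,0,0,255,0.006,-0.012,0,0,0,0,255,0.007,-0.011,0,0,0,0,255,0,0,0,0,0,0,255],
)

```text
time: 43.1
tool_pos: [0.6151, 0.1109, 0.3868]
orientation: [112.1, 89.4, 18.1]
ft_force: [6.0, -0.2, -11.9]
finger_gap: 0.0132
```

```bash
python3 arc.py 1 40 50 60 70 78 84 88
```

```text
t 43.1 grasp [616.6 111.4 223.3] jaw -3.99 q7 -6.4 gap 0.0132 F [  6.   -0.2 -11.9]
--
0.002,-0.003,-0.001,0.001,-0.004,-0.009,255,
0.012,-0.012,0.000,-0.000,0.000,-0.000,255,
0.014,-0.010,-0.000,-0.000,0.000,0.000,255,
0.016,-0.007,0.000,-0.000,0.000,0.000,255,
0.013,-0.004,0.000,-0.000,0.000,0.000,255,
0.010,-0.002,0.000,-0.000,0.000,0.000,255,
0.007,-0.000,0.000,-0.000,0.000,0.000,255,
0.000,0.000,0.000,0.000,0.000,0.000,255,
```

Emit:
arm_command(
  targets=[0.005,-0.004,0,0,-0.004,-0.009,255,0.012,-0.012,0,0,0,0,255,0.014,-0.01,0,0,0,0,255,0.016,-0.007,0,0,0,0,255,0.013,-0.004,0,0,0,0,255,0.008,-0.002,0,0,0,0,255,0,0,0,0,0,0,255,0,0,0,0,0,0,255],
)

```text
time: 44.1
tool_pos: [0.5777, 0.1138, 0.3195]
orientation: [103.9, 89.4, 10.0]
ft_force: [2.3, 0.3, 1.4]
finger_gap: 0.0137
```

```bash
python3 arc.py 1  88;python3 - <<'E'
from h import *
snap("b2");q=cv2.imread("pics/b2_side.png");cv2.imwrite(f"pics/b2_c.png",cv2.resize(q[100:260,260:420],None,fx=4,fy=4,interpolation=cv2.INTER_CUBIC))
E
```

```text
t 44.1 grasp [579.4 114.1 156. ] jaw -3.96 q7 -7.4 gap 0.0137 F [2.3 0.3 1.4]
--
0.007,-0.001,-0.001,0.001,-0.003,-0.010,255,
0.000,0.000,0.000,0.000,0.000,0.000,255,
0.000,0.000,0.000,0.000,0.000,0.000,255,
0.000,0.000,0.000,0.000,0.000,0.000,255,
0.000,0.000,0.000,0.000,0.000,0.000,255,
0.000,0.000,0.000,0.000,0.000,0.000,255,
0.000,0.000,0.000,0.000,0.000,0.000,255,
0.000,0.000,0.000,0.000,0.000,0.000,255,
```

View pics/b2_c.png

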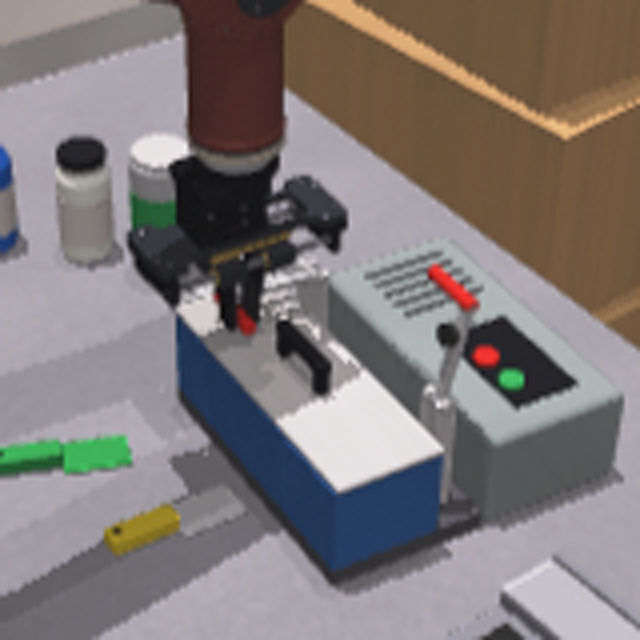

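Emit:
arm_command(
  targets=[0.004,0,0,0,-0.003,-0.01,255,0.004,0,0,0,0,0,255,0.003,0,0,0,0,0,255,0.003,0,0,0,0,0,255,0,0,0,0,0,0,255,0,0,0,0,0,0,255,0,0,0,0,0,0,255,0,0,0,0,0,0,255],
)

```text
time: 45.2
tool_pos: [0.5789, 0.1137, 0.3079]
orientation: [132.6, 89.8, 38.7]
ft_force: [2.6, 0.0, 1.3]
finger_gap: 0.0134
```

```bash
python3 arc.py 1 90
```

```text
t 45.2 grasp [579.3 114.1 144.4] jaw -3.97 q7 -6.7 gap 0.0134 F [2.6 0.  1.3]
--
-0.001,-0.002,-0.001,0.001,-0.002,-0.002,255,
0.000,0.000,0.000,0.000,0.000,0.000,255,
0.000,0.000,0.000,0.000,0.000,0.000,255,
0.000,0.000,0.000,0.000,0.000,0.000,255,
0.000,0.000,0.000,0.000,0.000,0.000,255,
0.000,0.000,0.000,0.000,0.000,0.000,255,
0.000,0.000,0.000,0.000,0.000,0.000,255,
0.000,0.000,0.000,0.000,0.000,0.000,255,
```

Emit:
arm_command(
  targets=[0,0,0,0,0,0,180,0,0,0,0,0,0,180,-0.03,0,0,0,0,0,180,-0.02,0,0,0,0,0,180,0,0,0,0,0,0,255,0,0,0,0,0,0,255,0,0,0,0,0,0,255,0,0,0,0,0,0,255],
)

```text
time: 46.2
tool_pos: [0.576, 0.1135, 0.354]
orientation: [-78.9, 89.5, -172.8]
ft_force: [-0.1, -0.9, -0.3]
finger_gap: 0.0012
```

```bash
python3 arc.py 1 90
python3 - <<'E'
from h import *
snap("b3");q=cv2.imread("pics/b3_side.png");cv2.imwrite(f"pics/b3_c.png",cv2.resize(q[120:240,290:390],None,fx=6,fy=5,interpolation=cv2.INTER_CUBIC))
d=np.load("b3_side.npy");W=cloud("side",d);q=q.astype(int)
m=sel(W,d,.5,.66,.05,.16,.1,.2)&(q[...,2]>140)&(q[...,1]<80);P=W[m];print(len(P),P.mean(0),rect(P),np.percentile(P[:,2],[10,50,90]))
E
```

```text
t 46.2 grasp [574.5 113.3 190.5] jaw -3.96 q7 -8.5 gap 0.0012 F [-0.1 -0.9 -0.3]
--
0.023,0.001,-0.001,0.001,0.001,0.005,255,
0.023,0.001,-0.001,0.001,0.001,0.005,255,
0.000,0.000,0.000,0.000,0.000,0.000,255,
0.000,0.000,0.000,0.000,0.000,0.000,255,
0.000,0.000,0.000,0.000,0.000,0.000,255,
0.000,0.000,0.000,0.000,0.000,0.000,255,
0.000,0.000,0.000,0.000,0.000,0.000,255,
0.000,0.000,0.000,0.000,0.000,0.000,255,
17 [0.57612525 0.12495043 0.1399451 ] (575.3, 122.7, 61.8, 10.2, 84.89) [0.13763185 0.13977997 0.1428593 ]
```

View pics/b3_c.png

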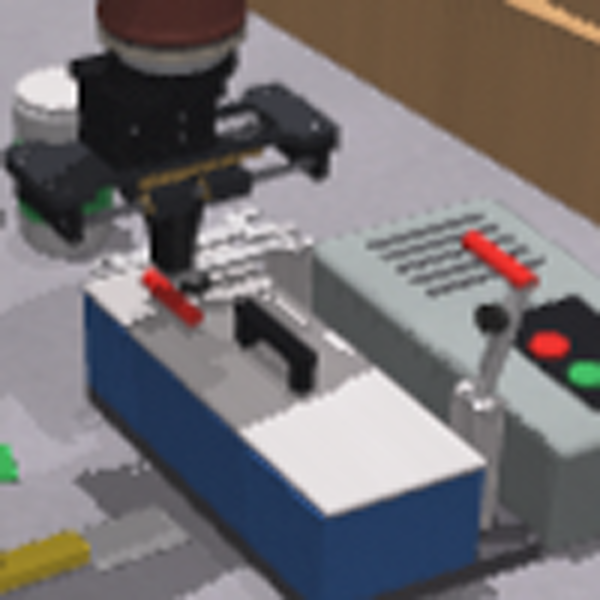

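Emit:
arm_command(
  targets=[0.014,0.003,0,0,0,0.005,255,0.01,0,0,0,0,0.003,255,0.004,0,0,0,0,0,255,0.002,0,0,0,0,0,255,0.001,0,0,0,0,0,255,0.001,0,0,0,0,0,255,0,0,0,0,0,0,255,0,0,0,0,0,0,255],
)

```text
time: 47.3
tool_pos: [0.5792, 0.1125, 0.3247]
orientation: [-139.9, 89.8, 126.1]
ft_force: [0.5, -0.3, 1.2]
finger_gap: 0.0005
```

```bash
python3 arc.py 1 90|head -1
```

```text
t 47.3 grasp [578.9 112.9 161.2] jaw -3.99 q7 -7.2 gap 0.0005 F [ 0.5 -0.3  1.2]
```

Emit:
arm_command(
  targets=[0.001,0,0,0,0,0,255,0.001,0,0,0,0,0,255,0.001,0,0,0,0,0,255,0.001,0,0,0,0,0,255,0,0,0,0,0,0,255,0,0,0,0,0,0,255,0,0,0,0,0,0,255,0,0,0,0,0,0,255],
)

```text
time: 48.3
tool_pos: [0.5794, 0.112, 0.3246]
orientation: [-150.6, 89.7, 115.4]
ft_force: [-1.5, -0.9, 4.5]
finger_gap: 0.0007
```

```bash
python3 arc.py 1 90|head -1
```

```text
t 48.3 grasp [579.  112.8 161.1] jaw -4.01 q7 -7.0 gap 0.0007 F [-1.5 -0.9  4.5]
```

Emit:
arm_command(
  targets=[0.003,0,0,0,0,0,255,0.004,0,0,0,0,0,255,0.005,0,0,0,0,0,255,0.006,0,0,0,0,0,255,0.006,0,0,0,0,0,255,0.006,0,0,0,0,0,255,0.006,0,0,0,0,0,255,0.006,0,0,0,0,0,255],
)

```text
time: 49.3
tool_pos: [0.5802, 0.1067, 0.3233]
orientation: [-167.1, 88.0, 98.8]
ft_force: [-29.5, -5.7, 65.3]
finger_gap: 0.0005
```

```bash
python3 arc.py 1 90|head -1
```

```text
t 49.3 grasp [579.3 112.3 159.9] jaw -4.18 q7 -5.5 gap 0.0005 F [-29.5  -5.7  65.3]
```

Emit:
arm_command(
  targets=[-0.02,0,0,0,0,0,255,-0.04,0,0,0,0,0,255,-0.05,0,0,0,0,0,130,-0.03,0,0,0,0,0,130,0,0,0,0,0,0,130,0,0,0,0,0,0,130,0,0,0,0,0,0,130,0,0,0,0,0,0,130],
)

```text
time: 50.3
tool_pos: [0.5804, 0.1017, 0.4645]
orientation: [-162.8, 88.0, 103.0]
ft_force: [0.2, -0.1, -0.4]
finger_gap: 0.0419
```

```bash
python3 - <<'E'
from h import *
snap("b4");q=cv2.imread("pics/b4_side.png");cv2.imwrite(f"pics/b4_c.png",cv2.resize(q[120:240,290:390],None,fx=6,fy=5,interpolation=cv2.INTER_CUBIC))
d=np.load("b4_side.npy");W=cloud("side",d);q=q.astype(int)
m=sel(W,d,.5,.66,.05,.16,.1,.2)&(q[...,2]>140)&(q[...,1]<80);P=W[m];print(len(P),P.mean(0),rect(P),np.percentile(P[:,2],[10,50,90]))
m=sel(W,d,.5,.70,-.16,.24,.105,.13)&(q.min(-1)>140)&(np.ptp(q,axis=-1)<40)
P=W[m]; print(len(P),rect(P))
A=np.c_[P[:,:2]-P[:,:2].mean(0),np.ones(len(P))]; print(np.linalg.lstsq(A,P[:,2],rcond=None)[0].round(4))
plan([(600,20,290,-4.03),(688.3,-47.2,290,-4.03)],130,step=45)
E
```

```text
34 [0.5763604  0.12141785 0.13800649] (577.9, 122.5, 56.4, 13.8, 81.6) [0.13476142 0.13796788 0.14125097]
1045 (601.0, 37.0, 311.0, 117.8, 85.66)
[-0.0012 -0.0016  0.1158]
t 50.4 grasp [579.2 107.1 301.3] jaw -4.2 q7 -9.3 gap 0.0424 F [ 0.2 -0.3  0.4]
--
0.003,0.009,0.027,-0.001,-0.011,0.003,130,
0.003,0.009,0.027,-0.001,-0.011,0.003,130,
0.003,0.008,0.027,-0.001,-0.011,0.003,130,
0.000,0.031,0.020,0.000,-0.000,0.000,130,
0.000,0.031,0.020,0.000,-0.000,0.000,130,
0.000,0.031,0.020,0.000,-0.000,0.000,130,
0.000,0.000,0.000,0.000,0.000,0.000,130,
0.000,0.000,0.000,0.000,0.000,0.000,130,
```

View pics/b4_c.png

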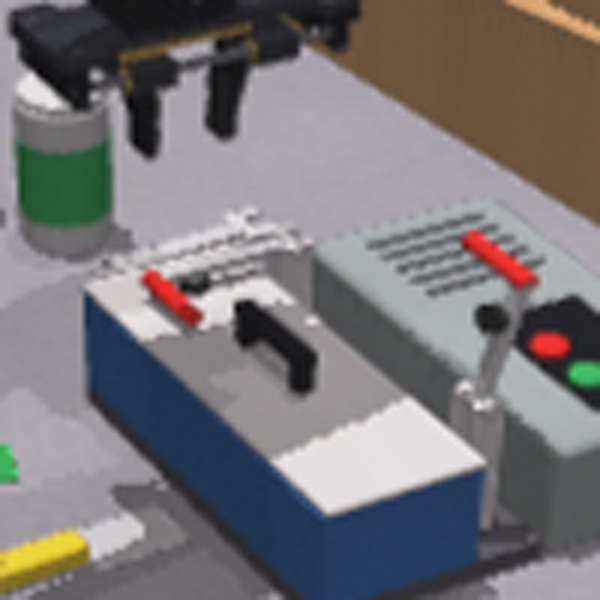

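Left clamp is down (bar at 172,297; pad at 195,283), and the lid is still level. Now the right clamp.

Emit:
arm_command(
  targets=[0,0.009,0.027,0,-0.011,0.003,130,0,0.009,0.027,0,-0.011,0.003,130,0,0.008,0.027,0,-0.011,0.003,130,0,0.031,0.02,0,0,0,130,0,0.031,0.02,0,0,0,130,0,0.031,0.02,0,0,0,130,0,0,0,0,0,0,130,0,0,0,0,0,0,130],
)

```text
time: 51.4
tool_pos: [0.6921, -0.0498, 0.4596]
orientation: [-69.8, 89.7, -163.8]
ft_force: [-0.3, 0.2, -0.5]
finger_gap: 0.0426
```

```bash
python3 - <<'E'
from h import *
plan([(688.3,-47.2,290,-4.03),(688.3,-47.2,241,-4.03)],130,step=25)
E
```

```text
t 51.4 grasp [691.4 -50.  296.1] jaw -3.97 q7 10.8 gap 0.0426 F [-0.3  0.2 -0.5]
--
0.006,-0.004,-0.002,0.001,0.002,0.004,130,
0.025,0.000,0.000,-0.000,0.000,0.000,130,
0.025,0.000,0.000,-0.000,0.000,0.000,130,
0.000,0.000,0.000,0.000,0.000,0.000,130,
0.000,0.000,0.000,0.000,0.000,0.000,130,
0.000,0.000,0.000,0.000,0.000,0.000,130,
0.000,0.000,0.000,0.000,0.000,0.000,130,
0.000,0.000,0.000,0.000,0.000,0.000,130,
```

Emit:
arm_command(
  targets=[0.006,-0.004,-0.002,0,0.002,0.004,130,0.025,0,0,0,0,0,130,0.025,0,0,0,0,0,130,0.004,0,0,0,0,0,130,0,0,0,0,0,0,255,0,0,0,0,0,0,255,0,0,0,0,0,0,255,0,0,0,0,0,0,255],
)

```text
time: 52.4
tool_pos: [0.6862, -0.0427, 0.4021]
orientation: [128.1, 89.5, 34.5]
ft_force: [1.5, 0.2, -1.9]
finger_gap: 0.0138
```

```bash
python3 arc.py -1 -12.9 -2 8 20 33 45 60
```

```text
t 52.4 grasp [687.3 -42.  238.6] jaw -3.62 q7 11.4 gap 0.0138 F [ 1.5  0.2 -1.9]
--
-0.004,0.002,0.004,0.007,-0.005,-0.007,255,
-0.002,-0.019,-0.000,0.000,-0.000,0.000,255,
0.001,-0.017,-0.000,0.000,-0.000,0.000,255,
0.005,-0.020,0.000,0.000,0.000,0.000,255,
0.010,-0.020,-0.000,0.000,0.000,0.000,255,
0.013,-0.016,-0.000,0.000,0.000,0.000,255,
0.021,-0.016,0.000,0.000,0.000,0.000,255,
0.000,0.000,0.000,0.000,0.000,0.000,255,
```

Emit:
arm_command(
  targets=[-0.003,-0.008,0.001,0,0,0,255,-0.001,-0.013,0.001,0,0,0,255,0.001,-0.014,0.001,0,0,0,255,0.002,-0.014,0,0,0,0,255,0.005,-0.013,0,0,0,0,255,0.006,-0.012,0,0,0,0,255,0.007,-0.011,0,0,0,0,255,0,0,0,0,0,0,255],
)

```text
time: 53.4
tool_pos: [0.5966, -0.0375, 0.3835]
orientation: [127.5, 89.0, 34.1]
ft_force: [3.9, 0.2, -7.7]
finger_gap: 0.014
```

```bash
python3 arc.py -1 40 50 60 70 78 84 88
```

```text
t 53.4 grasp [599.  -35.9 220.1] jaw -3.39 q7 8.1 gap 0.014 F [ 3.9  0.2 -7.7]
--
-0.002,0.005,0.003,0.011,-0.011,-0.014,255,
0.012,-0.012,0.000,0.000,-0.000,-0.000,255,
0.014,-0.010,-0.000,-0.000,0.000,-0.000,255,
0.016,-0.007,-0.000,-0.000,0.000,0.000,255,
0.013,-0.004,0.000,-0.000,0.000,-0.000,255,
0.010,-0.002,0.000,-0.000,0.000,0.000,255,
0.007,-0.000,0.000,-0.000,0.000,-0.000,255,
0.000,0.000,0.000,0.000,0.000,0.000,255,
```

Emit:
arm_command(
  targets=[0.009,-0.009,0.002,0.005,-0.006,-0.007,255,0.012,-0.009,0.001,0.005,-0.005,-0.007,255,0.014,-0.009,0,0,0,0,255,0.016,-0.007,0,0,0,0,255,0.012,-0.003,0,0,0,0,255,0.006,0,0,0,0,0,255,0,0,0,0,0,0,255,0,0,0,0,0,0,255],
)

```text
time: 54.4
tool_pos: [0.563, -0.0354, 0.3186]
orientation: [104.0, 88.3, 10.3]
ft_force: [4.4, 0.6, -3.2]
finger_gap: 0.0136
```

```bash
python3 arc.py -1 90
```

```text
t 54.4 grasp [567.7 -34.5 155.2] jaw -3.71 q7 7.5 gap 0.0136 F [ 4.4  0.6 -3.2]
--
0.010,0.003,0.003,0.006,-0.007,-0.028,255,
0.000,0.000,0.000,0.000,0.000,0.000,255,
0.000,0.000,0.000,0.000,0.000,0.000,255,
0.000,0.000,0.000,0.000,0.000,0.000,255,
0.000,0.000,0.000,0.000,0.000,0.000,255,
0.000,0.000,0.000,0.000,0.000,0.000,255,
0.000,0.000,0.000,0.000,0.000,0.000,255,
0.000,0.000,0.000,0.000,0.000,0.000,255,
```

Emit:
arm_command(
  targets=[0.003,0,0.001,0.006,-0.004,-0.014,255,0.004,0,0,0,-0.003,-0.012,255,0.003,0,0,0,0,0,255,0.001,0,0,0,0,0,255,0,0,0,0,0,0,180,0,0,0,0,0,0,180,-0.03,0,0,0,0,0,180,-0.02,0,0,0,0,0,180],
)

```text
time: 55.4
tool_pos: [0.5642, -0.0366, 0.3625]
orientation: [109.7, 89.7, 15.7]
ft_force: [0.0, -0.1, -0.3]
finger_gap: 0.0256
```

```bash
python3 arc.py -1 90
python3 - <<'E'
from h import *
snap("b5");q=cv2.imread("pics/b5_side.png");cv2.imwrite(f"pics/b5_c.png",cv2.resize(q[120:260,280:420],None,fx=4.5,fy=4.2,interpolation=cv2.INTER_CUBIC))
d=np.load("b5_side.npy");W=cloud("side",d);q=q.astype(int)
m=sel(W,d,.5,.66,-.1,.0,.1,.2)&(q[...,2]>140)&(q[...,1]<80);P=W[m];print(len(P),P.mean(0),rect(P),np.percentile(P[:,2],[10,50,90]))
E
```

```text
t 55.4 grasp [564.9 -36.4 199. ] jaw -4.05 q7 5.5 gap 0.0256 F [ 0.  -0.1 -0.3]
--
0.027,0.001,0.001,-0.000,-0.001,-0.002,255,
0.027,0.001,0.001,-0.000,-0.001,-0.002,255,
0.000,0.000,0.000,0.000,0.000,0.000,255,
0.000,0.000,0.000,0.000,0.000,0.000,255,
0.000,0.000,0.000,0.000,0.000,0.000,255,
0.000,0.000,0.000,0.000,0.000,0.000,255,
0.000,0.000,0.000,0.000,0.000,0.000,255,
0.000,0.000,0.000,0.000,0.000,0.000,255,
29 [ 0.56369655 -0.04930178  0.13893188] (565.4, -46.1, 60.7, 11.8, 85.99) [0.13536347 0.13833037 0.14277639]
```

View pics/b5_c.png

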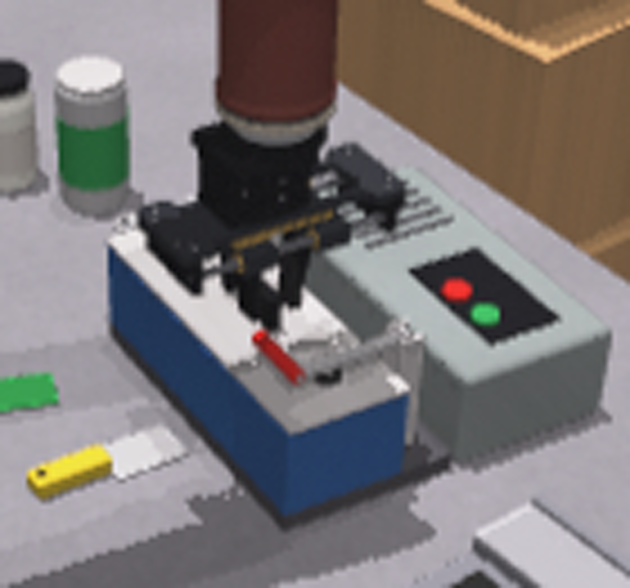

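Emit:
arm_command(
  targets=[0,0.001,0.005,0,0,0,255,0,0,0,0,0,0,255,0.015,0,0,0,0,0,255,0.013,0,0,0,0,0,255,0.007,0,0,0,0,0,255,0.002,0,0,0,0,0,255,0.002,0,0,0,0,0,255,0.002,0,0,0,0,0,255],
)

```text
time: 56.5
tool_pos: [0.5649, -0.0431, 0.3241]
orientation: [172.1, 89.6, 78.0]
ft_force: [-12.1, 1.6, 29.2]
finger_gap: 0.0002
```

Emit:
arm_command(
  targets=[0.002,0,0,0,0,0,255,0.002,0,0,0,0,0,255,0.003,0,0,0,0,0,255,0.003,0,0,0,0,0,255,0,0,0,0,0,0,255,0,0,0,0,0,0,255,0,0,0,0,0,0,255,0,0,0,0,0,0,255],
)

```text
time: 57.5
tool_pos: [0.5652, -0.0449, 0.3245]
orientation: [-179.8, 89.0, 86.1]
ft_force: [-2.3, 0.0, 7.0]
finger_gap: 0.0004
```

```bash
python3 arc.py -1 90|head -1
```

```text
t 57.5 grasp [565.4 -42.1 161.1] jaw -4.16 q7 8.9 gap 0.0004 F [-2.3  0.   7. ]
```

```bash
python3 - <<'E'
from h import *
plan([(560,-42,260,-4.03),(500,20,260,-50),(439.5,39.4,150,-91.66)],120,step=45)
E
```

```text
t 57.5 grasp [565.4 -42.1 161.1] jaw -4.16 q7 8.9 gap 0.0004 F [-2.3  0.   7. ]
--
-0.033,-0.002,-0.001,-0.001,-0.006,0.000,120,
-0.033,-0.002,-0.001,-0.001,-0.006,0.000,120,
-0.033,-0.002,-0.001,-0.001,-0.006,0.000,120,
-0.000,-0.013,-0.012,0.160,0.000,-0.000,120,
-0.000,-0.015,-0.009,0.160,0.000,-0.000,120,
0.000,-0.016,-0.007,0.160,0.000,-0.000,120,
0.000,-0.017,-0.004,0.160,0.000,-0.000,120,
0.000,-0.017,-0.002,0.160,0.000,-0.000,120,
--
0.022,-0.011,0.007,0.145,0.000,0.000,120,
0.022,-0.010,0.008,0.145,0.000,0.000,120,
0.022,-0.008,0.010,0.145,0.000,0.000,120,
0.022,-0.007,0.011,0.145,0.000,0.000,120,
0.022,-0.005,0.012,0.145,0.000,0.000,120,
0.000,0.000,0.000,0.000,0.000,0.000,120,
0.000,0.000,0.000,0.000,0.000,0.000,120,
0.000,0.000,0.000,0.000,0.000,0.000,120,
```

Emit:
arm_command(
  targets=[-0.033,0,0,0,-0.006,0,255,-0.033,-0.002,-0.001,0,-0.006,0,255,-0.033,-0.002,-0.001,0,-0.006,0,120,0,-0.013,-0.012,0.16,0,0,120,0,-0.015,-0.009,0.16,0,0,120,0,-0.016,-0.007,0.16,0,0,120,0,-0.017,-0.004,0.16,0,0,120,0,-0.017,-0.002,0.16,0,0,120],
)

```text
time: 58.5
tool_pos: [0.4994, 0.0215, 0.4214]
orientation: [5.5, 89.5, -136.0]
ft_force: [0.6, 0.5, 0.0]
finger_gap: 0.0449
```

Emit:
arm_command(
  targets=[0.015,-0.011,0.007,0.145,0,0,120,0.015,-0.01,0.008,0.145,0,0,120,0.015,-0.008,0.01,0.145,0,0,120,0.015,-0.007,0.011,0.145,0,0,120,0.015,-0.005,0.012,0.145,0,0,120,0,0,0,0,0,0,120,0,0,0,0,0,0,120,0,0,0,0,0,0,120],
)

```text
time: 59.5
tool_pos: [0.4353, 0.0446, 0.3424]
orientation: [47.8, 89.4, -136.1]
ft_force: [0.3, -0.1, -0.4]
finger_gap: 0.0462
```

```bash
python3 - <<'E'
from h import *
snap("b6")
plan([(439.5,39.4,150,-91.66),(439.5,39.4,80,-91.66)],120,step=25)
q=cv2.imread("pics/b6_side.png");cv2.imwrite(f"pics/b6_c.png",cv2.resize(q[130:270,240:400],None,fx=4.5,fy=4.2,interpolation=cv2.INTER_CUBIC))
E
```

```text
t 59.6 grasp [434.1  43.4 179. ] jaw -93.94 q7 -110.4 gap 0.0458 F [ 0.6 -0.  -0. ]
--
0.014,0.002,-0.002,-0.020,0.004,-0.004,120,
0.014,0.002,-0.002,-0.020,0.004,-0.004,120,
0.023,-0.000,-0.000,-0.000,-0.000,-0.000,120,
0.023,-0.000,-0.000,-0.000,-0.000,-0.000,120,
0.023,-0.000,-0.000,-0.000,-0.000,-0.000,120,
0.000,0.000,0.000,0.000,0.000,0.000,120,
0.000,0.000,0.000,0.000,0.000,0.000,120,
0.000,0.000,0.000,0.000,0.000,0.000,120,
```

View pics/b6_c.png

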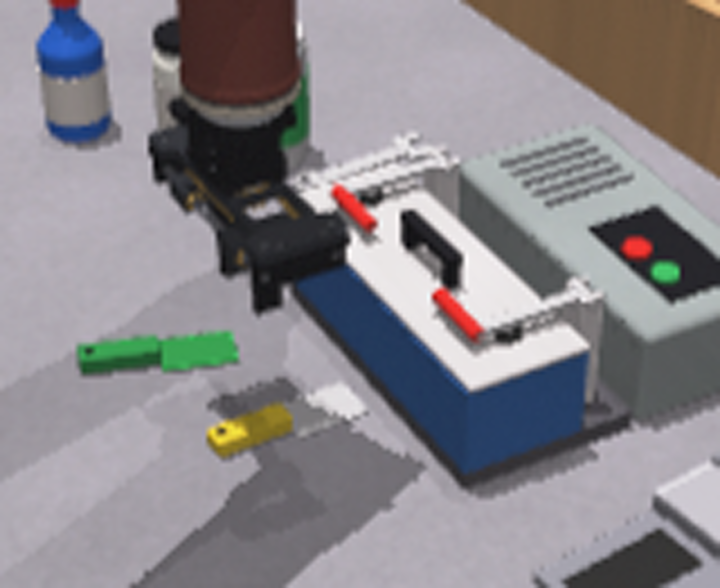

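Emit:
arm_command(
  targets=[0.014,0.002,-0.002,-0.02,0.004,-0.004,120,0.014,0.002,-0.002,-0.02,0.004,-0.004,120,0.023,0,0,0,0,0,120,0.023,0,0,0,0,0,120,0.015,0,0,0,0,0,120,0,0,0,0,0,0,120,0,0,0,0,0,0,120,0,0,0,0,0,0,120],
)

```text
time: 60.6
tool_pos: [0.4422, 0.0402, 0.2543]
orientation: [-166.8, 89.6, 11.9]
ft_force: [-0.3, 0.2, -0.6]
finger_gap: 0.0458
```

```bash
python3 - <<'E'
from h import *
plan([(439.5,39.4,60,-91.66),(439.5,39.4,22,-91.66)],120,step=15)
E
```

```text
t 60.6 grasp [443.4  40.5  90.8] jaw -91.29 q7 -99.1 gap 0.0458 F [-0.3  0.2 -0.6]
--
0.010,0.000,0.001,0.002,-0.002,0.001,120,
0.010,0.000,0.001,0.002,-0.002,0.001,120,
0.010,0.000,0.001,0.002,-0.002,0.001,120,
0.013,0.000,0.000,0.000,-0.000,0.000,120,
0.013,0.000,0.000,0.000,-0.000,0.000,120,
0.013,0.000,0.000,0.000,-0.000,0.000,120,
0.000,0.000,0.000,0.000,0.000,0.000,120,
0.000,0.000,0.000,0.000,0.000,0.000,120,
```

Emit:
arm_command(
  targets=[0.01,0,0.001,0,-0.002,0,120,0.01,0,0.001,0,-0.002,0,120,0.01,0,0.001,0,-0.002,0,120,0.01,0,0,0,0,0,120,0.01,0,0,0,0,0,120,0.005,0,0,0,0,0,120,0,0,0,0,0,0,120,0,0,0,0,0,0,120],
)

```text
time: 61.6
tool_pos: [0.4394, 0.0404, 0.1956]
orientation: [-120.1, 89.9, 58.6]
ft_force: [-0.4, 0.5, -0.1]
finger_gap: 0.0458
```

```bash
python3 - <<'E'
from h import *
plan([(439.5,39.4,22,-91.66)],120,step=15)
E
```

```text
t 61.6 grasp [439.5  40.7  32.1] jaw -91.28 q7 -91.8 gap 0.0458 F [-0.4  0.5 -0.1]
--
0.010,0.001,-0.000,0.007,-0.001,0.002,120,
0.000,0.000,0.000,0.000,0.000,0.000,120,
0.000,0.000,0.000,0.000,0.000,0.000,120,
0.000,0.000,0.000,0.000,0.000,0.000,120,
0.000,0.000,0.000,0.000,0.000,0.000,120,
0.000,0.000,0.000,0.000,0.000,0.000,120,
0.000,0.000,0.000,0.000,0.000,0.000,120,
0.000,0.000,0.000,0.000,0.000,0.000,120,
```

Emit:
arm_command(
  targets=[0.005,0.001,0,0.006,0,0,120,0.005,0,0,0,0,0,120,0,0,0,0,0,0,255,0,0,0,0,0,0,255,0,0,0,0,0,0,255,0,0,0,0,0,0,255,0,0,0,0,0,0,255,0,0,0,0,0,0,255],
  grip_force=25,
)

```text
time: 62.6
tool_pos: [0.4396, 0.0395, 0.1855]
orientation: [-128.4, 89.8, 50.0]
ft_force: [-0.5, -0.1, -0.8]
finger_gap: 0.0238
```

```bash
python3 - <<'E'
from h import *
plan([(439.5,39.4,110,-91.66),(450,-120,110,-90),(480,-230,100,-88)],255,step=30)
E
```

```text
t 62.6 grasp [440.   39.9  22. ] jaw -91.64 q7 -90.5 gap 0.0238 F [-0.5 -0.1 -0.8]
--
-0.029,-0.000,-0.000,0.000,-0.001,0.001,255,
-0.029,-0.000,0.000,0.000,-0.001,0.001,255,
-0.029,0.000,0.000,0.000,-0.001,0.001,255,
0.000,0.027,-0.003,-0.005,-0.000,-0.000,255,
0.000,0.027,-0.002,-0.005,-0.000,-0.000,255,
0.000,0.027,-0.002,-0.005,-0.000,-0.000,255,
0.000,0.027,-0.002,-0.005,-0.000,-0.000,255,
0.000,0.027,-0.002,-0.005,-0.000,-0.000,255,
--
0.000,0.027,-0.002,-0.005,-0.000,-0.000,255,
0.003,0.028,-0.008,-0.009,-0.000,-0.000,255,
0.003,0.028,-0.007,-0.009,-0.000,-0.000,255,
0.003,0.028,-0.007,-0.009,-0.000,-0.000,255,
0.003,0.028,-0.007,-0.009,-0.000,-0.000,255,
0.000,0.000,0.000,0.000,0.000,0.000,255,
0.000,0.000,0.000,0.000,0.000,0.000,255,
0.000,0.000,0.000,0.000,0.000,0.000,255,
```

Emit:
arm_command(
  targets=[-0.029,0,0,0,0,0,255,-0.029,0,0,0,0,0,255,-0.03,0,0,0,0,0,255,-0.03,0,0,0,0,0,255,-0.01,0,0,0,0,0,255,0,0,0,0,0,0,255,0,0,0,0,0,0,255,0,0,0,0,0,0,255],
)

```text
time: 63.6
tool_pos: [0.438, 0.039, 0.3143]
orientation: [-4.5, 89.9, 173.8]
ft_force: [0.5, 0.0, -1.0]
finger_gap: 0.0236
```

```bash
sed -i 's/-.35,-.13/-.45,-.15/g' meas2.py; python3 meas2.py a0 | egrep "plate|holder"; python3 meas2.py a7 2>/dev/null| egrep "plate|holder";  python3 - <<'E'
from h import *
snap("b7")
plan([(445,-140,150,-90),(485,-250,120,-88)],255,step=40)
q=cv2.imread("pics/b7_side.png");cv2.imwrite(f"pics/b7_c.png",cv2.resize(q[130:310,240:440],None,fx=4,fy=3.3,interpolation=cv2.INTER_CUBIC))
q=cv2.imread("pics/a7.png")
E
```

```text
top plate 886 (671.5, -298.8, 71.1, 172.9, 2.07) zmed 0.0316 0.0364
top holder 2518 (612.1, -301.9, 192.0, 173.1, 2.89) zmed 0.014 0.0357
side plate 808 (672.9, -299.9, 78.4, 175.2, 2.99) zmed 0.03 0.0364
side holder 2273 (613.1, -303.5, 197.1, 175.5, 3.72) zmed 0.0126 0.0352
t 63.7 grasp [437.7  39.  151. ] jaw -91.66 q7 -105.6 gap 0.024 F [ 0.4 -0.2 -0.4]
--
0.000,0.036,-0.002,-0.006,0.000,0.000,255,
0.000,0.036,-0.002,-0.006,0.000,0.000,255,
0.000,0.036,-0.002,-0.006,0.000,0.000,255,
0.000,0.036,-0.002,-0.006,0.000,0.000,255,
0.000,0.036,-0.002,-0.006,0.000,0.000,255,
0.008,0.027,-0.010,-0.009,0.000,0.000,255,
0.008,0.028,-0.010,-0.009,0.000,0.000,255,
0.008,0.028,-0.010,-0.009,0.000,0.000,255,
--
0.008,0.028,-0.009,-0.009,0.000,0.000,255,
0.000,0.000,0.000,0.000,0.000,0.000,255,
0.000,0.000,0.000,0.000,0.000,0.000,255,
0.000,0.000,0.000,0.000,0.000,0.000,255,
0.000,0.000,0.000,0.000,0.000,0.000,255,
0.000,0.000,0.000,0.000,0.000,0.000,255,
0.000,0.000,0.000,0.000,0.000,0.000,255,
0.000,0.000,0.000,0.000,0.000,0.000,255,
```

View pics/b7_c.png

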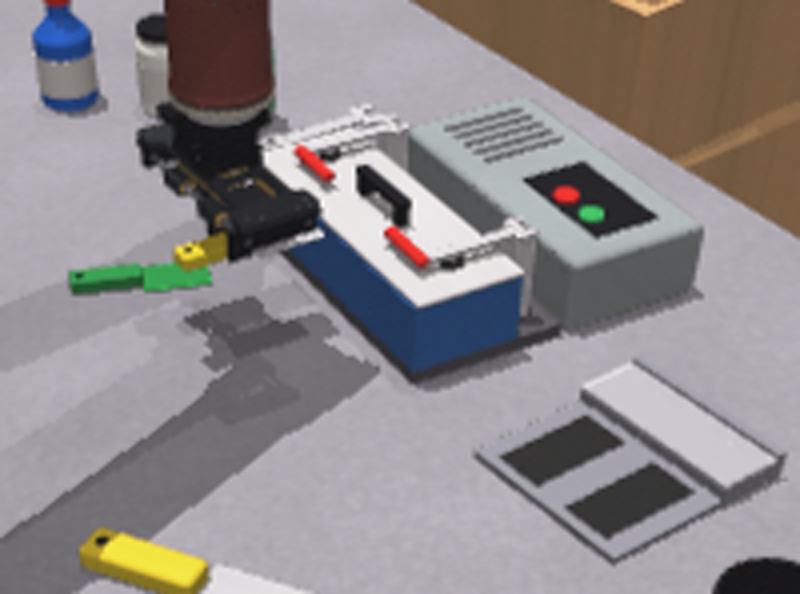

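Emit:
arm_command(
  targets=[0,0.036,-0.002,-0.006,0,0,255,0,0.036,-0.002,-0.006,0,0,255,0,0.036,-0.002,-0.006,0,0,255,0,0.036,-0.002,-0.006,0,0,255,0,0.036,-0.002,-0.006,0,0,255,0.008,0.027,-0.01,-0.009,0,0,255,0.008,0.028,-0.01,-0.009,0,0,255,0.008,0.028,-0.01,-0.009,0,0,255],
)

```text
time: 64.7
tool_pos: [0.4775, -0.2289, 0.2882]
orientation: [15.1, 89.9, -162.8]
ft_force: [0.2, 0.1, 0.3]
finger_gap: 0.024
```

Run:
```python
from h import *
plan([(500,-264,120,-87.5),(533,-264.4,60,-87.5)],255,step=40)
```

```text
t 64.7 grasp [ 477.2 -229.   124.7] jaw -87.85 q7 -49.4 gap 0.024 F [0.2 0.1 0.3]
--
0.002,0.018,-0.011,-0.003,0.001,-0.000,255,
0.002,0.018,-0.011,-0.003,0.001,-0.000,255,
0.030,0.001,-0.016,0.000,-0.000,0.000,255,
0.030,0.001,-0.016,0.000,-0.000,0.000,255,
0.000,0.000,0.000,0.000,0.000,0.000,255,
0.000,0.000,0.000,0.000,0.000,0.000,255,
0.000,0.000,0.000,0.000,0.000,0.000,255,
0.000,0.000,0.000,0.000,0.000,0.000,255,
```

Emit:
arm_command(
  targets=[0.002,0.018,-0.011,-0.003,0,0,255,0.002,0.018,-0.011,-0.003,0,0,255,0,0,0,0,0,0,255,0.02,0,-0.016,0,0,0,255,0.02,0.001,-0.016,0,0,0,255,0.01,0,0,0,0,0,255,0,0,0,0,0,0,255,0,0,0,0,0,0,255],
)

```text
time: 65.7
tool_pos: [0.532, -0.2648, 0.2297]
orientation: [11.4, 89.4, -166.2]
ft_force: [0.1, 0.5, -1.3]
finger_gap: 0.0233
```

Run:
```python
from h import *
plan([(533,-264.4,50,-87.5),(533,-264.4,40,-87.5)],255,step=40)
snap("b8");q=cv2.imread("pics/b8_side.png");cv2.imwrite(f"pics/b8_c.png",cv2.resize(q[200:310,310:450],None,fx=5.5,fy=5,interpolation=cv2.INTER_CUBIC))
q=cv2.imread("pics/b8_top.png");cv2.imwrite(f"pics/b8_t.png",cv2.resize(q[130:220,350:450],None,fx=6,fy=6,interpolation=cv2.INTER_CUBIC))
```

```text
t 65.7 grasp [ 530.4 -265.2   66.2] jaw -87.64 q7 -41.7 gap 0.0233 F [ 0.1  0.5 -1.3]
--
0.016,-0.000,-0.001,-0.002,0.010,-0.002,255,
0.010,-0.000,0.000,-0.000,0.000,-0.000,255,
0.000,0.000,0.000,0.000,0.000,0.000,255,
0.000,0.000,0.000,0.000,0.000,0.000,255,
0.000,0.000,0.000,0.000,0.000,0.000,255,
0.000,0.000,0.000,0.000,0.000,0.000,255,
0.000,0.000,0.000,0.000,0.000,0.000,255,
0.000,0.000,0.000,0.000,0.000,0.000,255,
```

View pics/b8_c.png

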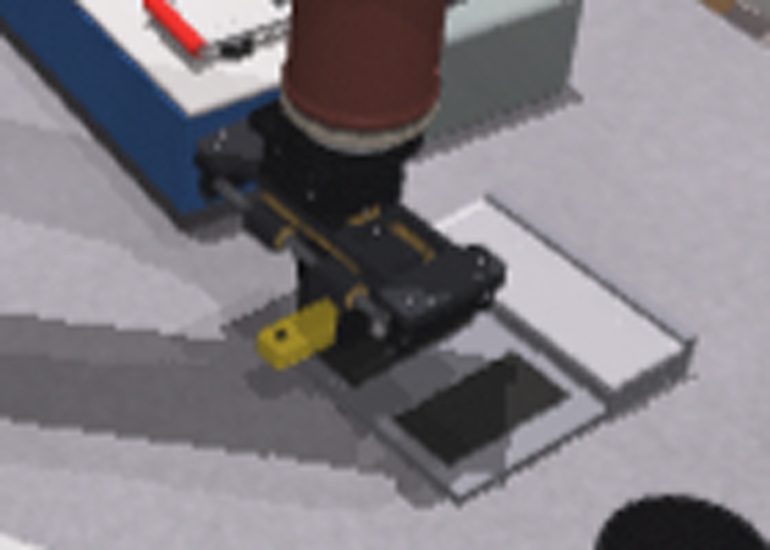

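View pics/b8_t.png

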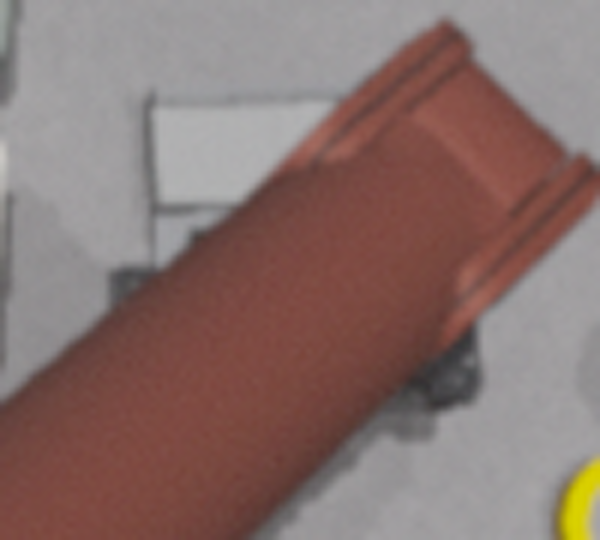

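Emit:
arm_command(
  targets=[0.012,0,-0.001,-0.002,0.008,-0.002,255,0.01,0,0,0,0.002,0,255,0.004,0,0,0,0,0,255,0,0,0,0,0,0,255,0,0,0,0,0,0,255,0,0,0,0,0,0,255,0,0,0,0,0,0,255,0,0,0,0,0,0,255],
)

```text
time: 66.8
tool_pos: [0.533, -0.2651, 0.2029]
orientation: [179.1, 89.8, 1.6]
ft_force: [0.4, -0.2, -1.6]
finger_gap: 0.0238
```

Run:
```python
from h import *
plan([(533,-264.4,38,-87.5),(605,-261.2,38,-87.5)],255,step=18)
```

```text
t 66.8 grasp [ 533.5 -265.1   39.4] jaw -87.53 q7 -40.0 gap 0.0238 F [ 0.4 -0.2 -1.6]
--
0.001,-0.001,0.000,-0.001,-0.003,-0.000,255,
0.000,-0.000,-0.014,-0.000,-0.000,0.000,255,
0.000,-0.000,-0.014,-0.000,-0.000,0.000,255,
0.000,-0.000,-0.014,-0.000,-0.000,0.000,255,
0.000,-0.000,-0.014,-0.000,-0.000,0.000,255,
0.000,-0.000,-0.014,-0.000,-0.000,0.000,255,
0.000,0.000,0.000,0.000,0.000,0.000,255,
0.000,0.000,0.000,0.000,0.000,0.000,255,
```

Emit:
arm_command(
  targets=[0.001,-0.001,0,0,-0.003,0,255,0,0,-0.01,0,0,0,255,0,0,-0.01,0,0,0,255,0,0,-0.01,0,0,0,255,0,0,0,0,0,0,255,0,0,0,0,0,0,255,0,0,0,0,0,0,255,0,0,0,0,0,0,255],
)

```text
time: 67.8
tool_pos: [0.5654, -0.2626, 0.2017]
orientation: [12.8, 90.0, -164.7]
ft_force: [-0.2, -1.4, -0.5]
finger_gap: 0.0243
```

Run:
```python
from h import *
plan([(605,-261.2,38,-87.5)],255,step=12)
snap("b9");q=cv2.imread("pics/b9_side.png");cv2.imwrite(f"pics/b9_c.png",cv2.resize(q[200:310,310:450],None,fx=5.5,fy=5,interpolation=cv2.INTER_CUBIC))
```

```text
t 67.8 grasp [ 565.3 -262.6   38.2] jaw -87.51 q7 -41.3 gap 0.0243 F [-0.2 -1.4 -0.5]
--
0.000,0.000,-0.010,-0.000,0.000,-0.000,255,
0.000,0.000,-0.010,-0.000,0.000,-0.000,255,
0.000,0.000,-0.010,-0.000,0.000,-0.000,255,
0.000,0.000,-0.010,-0.000,0.000,-0.000,255,
0.000,0.000,0.000,0.000,0.000,0.000,255,
0.000,0.000,0.000,0.000,0.000,0.000,255,
0.000,0.000,0.000,0.000,0.000,0.000,255,
0.000,0.000,0.000,0.000,0.000,0.000,255,
```

View pics/b9_c.png

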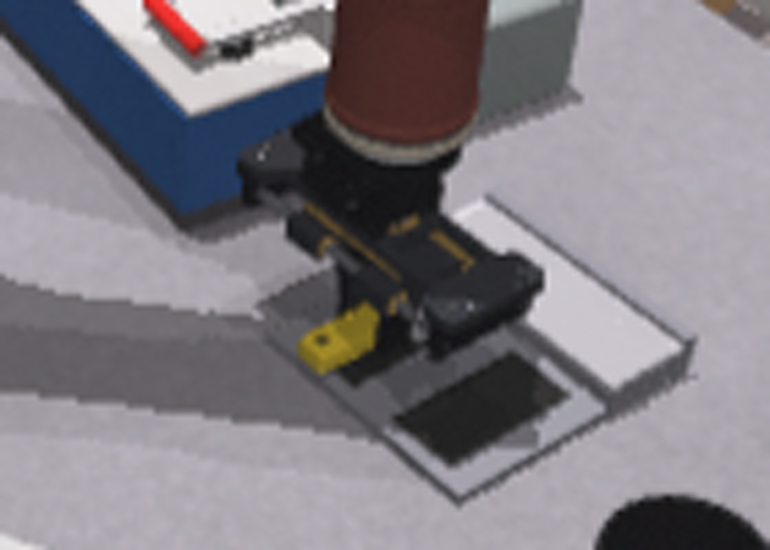

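Emit:
arm_command(
  targets=[0,0,-0.01,0,0,0,255,0,0,-0.01,0,0,0,255,0,0,-0.01,0,0,0,255,0,0,-0.006,0,0,0,255,0,0,0,0,0,0,255,0,0,0,0,0,0,255,0,0,0,0,0,0,255,0,0,0,0,0,0,255],
)

```text
time: 68.9
tool_pos: [0.6041, -0.2608, 0.2016]
orientation: [9.4, 90.0, -168.1]
ft_force: [-0.2, -0.6, -0.5]
finger_gap: 0.0237
```

Run:
```python
from h import *
plan([(612.7,-261,35,-87.5)],255,step=12)
```

```text
t 68.9 grasp [ 604.  -260.8   38.1] jaw -87.49 q7 -42.9 gap 0.0237 F [-0.2 -0.6 -0.5]
--
0.003,0.001,-0.009,0.000,0.001,-0.000,255,
0.000,0.000,0.000,0.000,0.000,0.000,255,
0.000,0.000,0.000,0.000,0.000,0.000,255,
0.000,0.000,0.000,0.000,0.000,0.000,255,
0.000,0.000,0.000,0.000,0.000,0.000,255,
0.000,0.000,0.000,0.000,0.000,0.000,255,
0.000,0.000,0.000,0.000,0.000,0.000,255,
0.000,0.000,0.000,0.000,0.000,0.000,255,
```

Lower onto the deck (about 3 mm), then push home in small steps.

Emit:
arm_command(
  targets=[0.002,0,-0.002,0,0,0,255,0.002,0,-0.002,0,0,0,255,0,0,-0.002,0,0,0,255,0,0,-0.002,0,0,0,255,0,0,-0.001,0,0,0,255,0,0,-0.001,0,0,0,255,0,0,0,0,0,0,255,0,0,0,0,0,0,255],
)

```text
time: 69.9
tool_pos: [0.6138, -0.2608, 0.1975]
orientation: [-12.9, 89.9, 169.6]
ft_force: [-1.8, 1.3, 1.3]
finger_gap: 0.0235
```

Run:
```python
from h import *
plan([(612.7,-261,35,-87.5)],255,step=12)
```

```text
t 69.9 grasp [ 613.4 -260.7   34. ] jaw -87.54 q7 -43.3 gap 0.0235 F [-1.8  1.3  1.3]
--
-0.001,0.000,0.001,-0.001,0.002,0.001,255,
0.000,0.000,0.000,0.000,0.000,0.000,255,
0.000,0.000,0.000,0.000,0.000,0.000,255,
0.000,0.000,0.000,0.000,0.000,0.000,255,
0.000,0.000,0.000,0.000,0.000,0.000,255,
0.000,0.000,0.000,0.000,0.000,0.000,255,
0.000,0.000,0.000,0.000,0.000,0.000,255,
0.000,0.000,0.000,0.000,0.000,0.000,255,
```

Emit:
arm_command(
  targets=[0,0,-0.002,0,0,0,255,0,0,-0.002,0,0,0,255,0,0,-0.002,0,0,0,255,0,0,0,0,0,0,255,0,0,0,0,0,0,255,0,0,0,0,0,0,255,0,0,0,0,0,0,255,0,0,0,0,0,0,255],
)

```text
time: 70.9
tool_pos: [0.6157, -0.2616, 0.1976]
orientation: [-18.8, 89.3, 163.6]
ft_force: [-3.2, 0.3, 2.8]
finger_gap: 0.0234
```

Run:
```python
from h import *
plan([(612.7,-261,35,-87.5)],255,step=12)
```

```text
t 70.9 grasp [ 613.7 -261.    34.1] jaw -87.67 q7 -43.5 gap 0.0234 F [-3.2  0.3  2.8]
--
-0.001,-0.001,0.003,-0.003,0.012,0.004,255,
0.000,0.000,0.000,0.000,0.000,0.000,255,
0.000,0.000,0.000,0.000,0.000,0.000,255,
0.000,0.000,0.000,0.000,0.000,0.000,255,
0.000,0.000,0.000,0.000,0.000,0.000,255,
0.000,0.000,0.000,0.000,0.000,0.000,255,
0.000,0.000,0.000,0.000,0.000,0.000,255,
0.000,0.000,0.000,0.000,0.000,0.000,255,
```

Emit:
arm_command(
  targets=[0,0,0.001,0,0.012,0.002,255,0,0,-0.002,0,0,0,255,0,0,-0.003,0,0,0,255,0,0,-0.003,0,0,0,255,0,0,-0.003,0,0,0,255,0,0,-0.003,0,0,0,255,0,0,-0.003,0,0,0,255,0,0,-0.003,0,0,0,255],
)

```text
time: 71.9
tool_pos: [0.6202, -0.2637, 0.1971]
orientation: [-25.3, 87.8, 156.6]
ft_force: [-15.3, 3.7, 13.1]
finger_gap: 0.0235
```

Run:
```python
from h import *
plan([(612.7,-261,35,-87.5)],255,step=12)
```

```text
t 71.9 grasp [ 614.4 -261.2   33.7] jaw -88.1 q7 -44.1 gap 0.0235 F [-15.3   3.7  13.1]
--
-0.001,-0.003,0.007,-0.010,0.035,0.017,255,
0.000,0.000,0.000,0.000,0.000,0.000,255,
0.000,0.000,0.000,0.000,0.000,0.000,255,
0.000,0.000,0.000,0.000,0.000,0.000,255,
0.000,0.000,0.000,0.000,0.000,0.000,255,
0.000,0.000,0.000,0.000,0.000,0.000,255,
0.000,0.000,0.000,0.000,0.000,0.000,255,
0.000,0.000,0.000,0.000,0.000,0.000,255,
```

Emit:
arm_command(
  targets=[0,0,0,0,0,0,140,0,0,0,0,0,0,140,0,0,0,0,0,0,140,0,0,0,0,0,0,140,-0.02,0,0,0,0,0,140,-0.03,0,0,0,0,0,140,-0.05,0,0,0,0,0,140,-0.06,0,0,0,0,0,140],
)

```text
time: 72.9
tool_pos: [0.6261, -0.2649, 0.3609]
orientation: [-24.5, 87.6, 157.4]
ft_force: [1.1, -0.6, -0.4]
finger_gap: 0.0396
```

Run:
```python
from h import *
plan([(560,-350,250,-87.5),(450,-480,300,-87.5)],140,step=45)
snap("c0");q=cv2.imread("pics/c0_side.png");cv2.imwrite(f"pics/c0_c.png",cv2.resize(q[200:310,310:450],None,fx=5.5,fy=5,interpolation=cv2.INTER_CUBIC))
```

```text
t 72.9 grasp [ 619.8 -262.3  197.5] jaw -88.09 q7 -48.8 gap 0.0396 F [ 1.1 -0.6 -0.4]
--
-0.017,0.027,0.024,-0.003,0.013,0.006,140,
-0.017,0.027,0.023,-0.003,0.013,0.006,140,
-0.017,0.027,0.023,-0.003,0.013,0.006,140,
-0.012,0.031,0.029,0.000,-0.000,-0.000,140,
-0.012,0.031,0.029,0.000,-0.000,-0.000,140,
-0.012,0.031,0.029,0.000,-0.000,-0.000,140,
-0.012,0.031,0.029,0.000,-0.000,-0.000,140,
0.000,0.000,0.000,0.000,0.000,0.000,140,
```

View pics/c0_c.png

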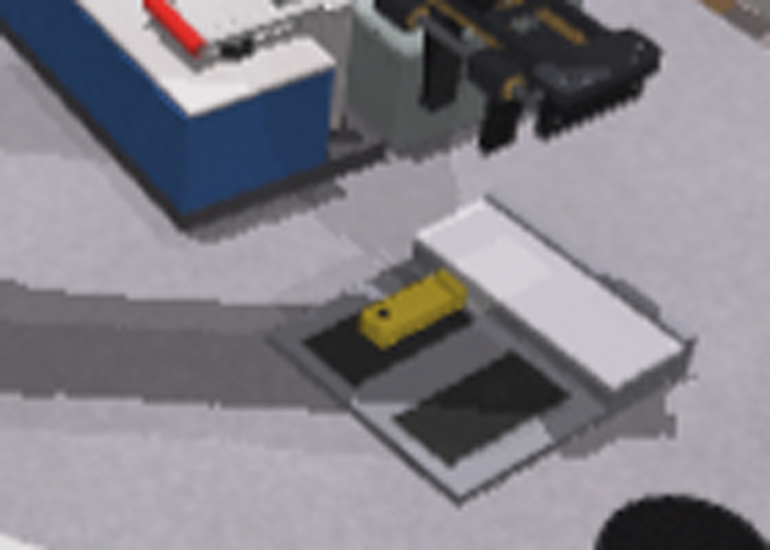

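Emit:
arm_command(
  targets=[-0.03,0.015,0.024,0,0.013,0.006,140,-0.025,0.027,0.023,0,0.013,0.006,140,-0.025,0.027,0.023,0,0.013,0.006,140,-0.015,0.031,0.029,0,0,0,140,-0.012,0.031,0.029,0,0,0,140,-0.012,0.031,0.029,0,0,0,140,-0.012,0.031,0.029,0,0,0,140,0,0,0,0,0,0,140],
)

```text
time: 74.0
tool_pos: [0.4388, -0.4729, 0.5138]
orientation: [152.0, 88.4, -26.2]
ft_force: [0.5, 0.7, -1.0]
finger_gap: 0.0393
```

```bash
cat > fin.py <<'E'
from h import *
import sys
tag=sys.argv[1]
snap(tag)
for n,c in(("side",(120,310,260,450)),("top",(100,210,240,440))):
    q=cv2.imread(f"pics/{tag}_{n}.png");k=q[c[0]:c[1],c[2]:c[3]];cv2.imwrite(f"pics/{tag}_{n}c.png",cv2.resize(k,None,fx=4 if n=="top" else 3,fy=4 if n=="top" else 3,interpolation=cv2.INTER_CUBIC))
    d=np.load(f"{tag}_{n}.npy");W=cloud(n,d);q=q.astype(int);b,g,r=q[...,0],q[...,1],q[...,2]
    for nm,y0,y1 in(("barL",.05,.17),("barR",-.1,.02)):
        m=sel(W,d,.5,.66,y0,y1,.1,.2)&(r>140)&(g<80);P=W[m]
        if len(P):print(n,nm,len(P),P.mean(0).round(4),rect(P),np.percentile(P[:,2],[50,95]).round(4))
    m=sel(W,d,.5,.70,-.16,.24,.105,.13)&(q.min(-1)>140)&(np.ptp(q,axis=-1)<40);P=W[m]
    A=np.c_[P[:,:2]-P[:,:2].mean(0),np.ones(len(P))];print(n,"lid",len(P),rect(P),np.linalg.lstsq(A,P[:,2],rcond=None)[0].round(4))
    m=sel(W,d,.5,.7,-.36,-.2,.02,.045)&(r>110)&(g>100)&(b<80);P=W[m]
    if len(P):print(n,"handle",len(P),rect(P),"far x",np.percentile(P[:,0],99).round(4),"near",np.percentile(P[:,0],1).round(4),"z",np.median(P[:,2]).round(4))
E
python3 fin.py c1
python3 - <<'E'
from h import *
plan([(450,-480,300,-87.5)],140)
E
```

```text
side barL 35 [0.5756 0.1206 0.1377] (577.3, 120.0, 59.2, 12.2, 83.97) [0.1381 0.1425]
side barR 43 [ 0.5629 -0.0454  0.1382] (565.3, -37.7, 76.5, 19.0, 73.73) [0.1386 0.1431]
side lid 1078 (607.2, 36.9, 308.2, 134.9, 86.33) [-0.0019 -0.      0.1157]
side handle 131 (594.9, -262.7, 73.5, 28.4, 3.84) far x 0.6288 near 0.5596 z 0.0288
top barL 32 [0.5762 0.1213 0.1408] (576.6, 122.2, 54.3, 6.3, 84.29) [0.1409 0.1443]
top barR 29 [ 0.5633 -0.047   0.142 ] (563.7, -46.9, 50.4, 7.7, 84.47) [0.1417 0.1457]
top lid 2579 (606.7, 36.2, 304.0, 130.5, 86.05) [ 0.0016 -0.      0.1178]
top handle 139 (593.4, -261.1, 66.9, 24.8, 2.28) far x 0.6265 near 0.5601 z 0.0305
t 74.1 grasp [ 446.6 -471.7  348.8] jaw -87.88 q7 -28.3 gap 0.0392 F [0.2 0.4 0.2]
--
0.049,0.010,-0.006,-0.006,-0.025,-0.011,140,
0.000,0.000,0.000,0.000,0.000,0.000,140,
0.000,0.000,0.000,0.000,0.000,0.000,140,
0.000,0.000,0.000,0.000,0.000,0.000,140,
0.000,0.000,0.000,0.000,0.000,0.000,140,
0.000,0.000,0.000,0.000,0.000,0.000,140,
0.000,0.000,0.000,0.000,0.000,0.000,140,
0.000,0.000,0.000,0.000,0.000,0.000,140,
```

View pics/c1_topc.png

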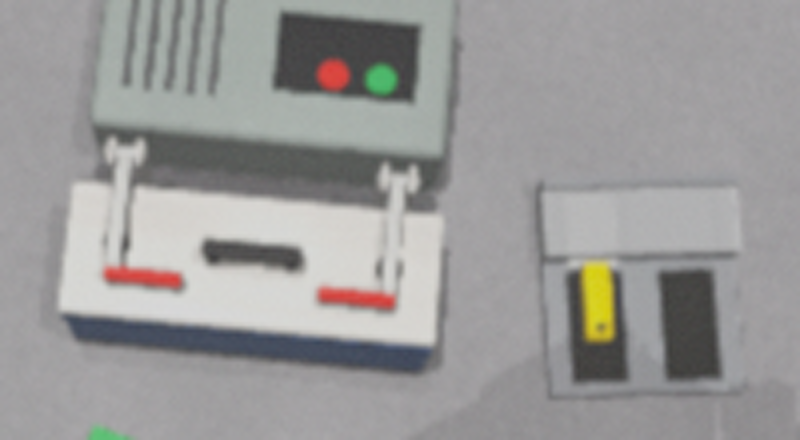

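View pics/c1_sidec.png

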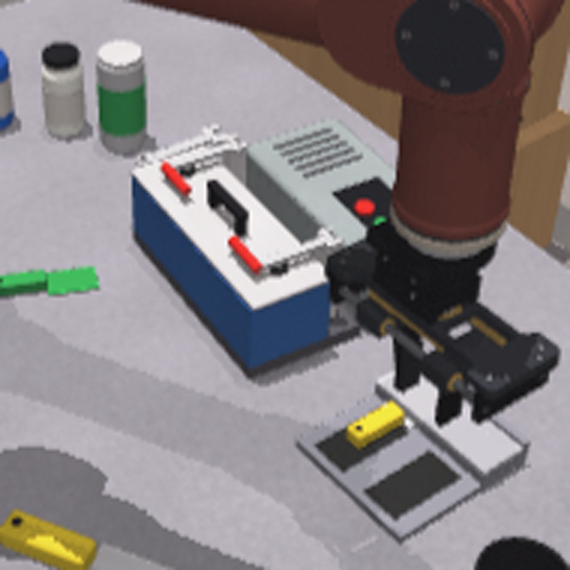

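Run:
```python
from h import *
plan([(490,-380,250,-87.5),(528,-264.5,120,-87.5)],255,step=40)
```

```text
t 74.1 grasp [ 446.6 -471.7  348.8] jaw -87.88 q7 -28.3 gap 0.0392 F [0.2 0.4 0.2]
--
0.025,-0.022,-0.012,-0.002,-0.006,-0.003,255,
0.025,-0.022,-0.012,-0.002,-0.006,-0.003,255,
0.025,-0.022,-0.012,-0.002,-0.006,-0.003,255,
0.025,-0.022,-0.013,-0.002,-0.006,-0.003,255,
0.026,-0.023,-0.009,-0.000,0.000,-0.000,255,
0.026,-0.023,-0.009,-0.000,0.000,-0.000,255,
0.026,-0.023,-0.009,-0.000,0.000,-0.000,255,
0.026,-0.023,-0.009,-0.000,0.000,-0.000,255,
--
0.026,-0.023,-0.009,-0.000,0.000,-0.000,255,
0.000,0.000,0.000,0.000,0.000,0.000,255,
0.000,0.000,0.000,0.000,0.000,0.000,255,
0.000,0.000,0.000,0.000,0.000,0.000,255,
0.000,0.000,0.000,0.000,0.000,0.000,255,
0.000,0.000,0.000,0.000,0.000,0.000,255,
0.000,0.000,0.000,0.000,0.000,0.000,255,
0.000,0.000,0.000,0.000,0.000,0.000,255,
```

Emit:
arm_command(
  targets=[0.025,-0.022,-0.012,0,-0.006,-0.003,255,0.025,-0.022,-0.012,0,-0.006,-0.003,255,0.025,-0.022,-0.012,0,-0.006,-0.003,255,0.025,-0.022,-0.013,0,-0.006,-0.003,255,0.022,-0.023,-0.009,0,0,0,255,0.022,-0.023,-0.009,0,0,0,255,0.022,-0.023,-0.009,0,0,0,255,0.022,-0.023,-0.009,0,0,0,255],
)

```text
time: 75.1
tool_pos: [0.5315, -0.2707, 0.3198]
orientation: [-132.7, 89.8, 50.4]
ft_force: [-0.1, 0.8, 0.5]
finger_gap: 0.0004
```

Run:
```python
from h import *
plan([(528,-264.5,100,-87.5),(528,-264.5,37,-87.5)],255,step=30)
```

```text
t 75.1 grasp [ 531.9 -270.2  156.3] jaw -86.93 q7 -44.8 gap 0.0004 F [-0.1  0.8  0.5]
--
0.028,-0.003,0.002,0.005,-0.001,0.001,255,
0.028,-0.003,0.002,0.005,-0.001,0.001,255,
0.021,0.000,-0.000,0.000,0.000,0.000,255,
0.021,0.000,-0.000,0.000,0.000,0.000,255,
0.021,0.000,-0.000,0.000,0.000,0.000,255,
0.000,0.000,0.000,0.000,0.000,0.000,255,
0.000,0.000,0.000,0.000,0.000,0.000,255,
0.000,0.000,0.000,0.000,0.000,0.000,255,
```

Emit:
arm_command(
  targets=[0.028,-0.003,0.002,0.005,0,0,255,0.028,-0.003,0.002,0.005,0,0,255,0.021,0,0,0,0,0,255,0.021,0,0,0,0,0,255,0.018,0,0,0,0,0,255,0,0,0,0,0,0,255,0,0,0,0,0,0,255,0,0,0,0,0,0,255],
)

```text
time: 76.1
tool_pos: [0.5325, -0.2555, 0.1983]
orientation: [-116.4, 89.7, 66.9]
ft_force: [-0.4, 0.1, 0.1]
finger_gap: 0.0006
```

Run:
```python
from h import *
plan([(528,-264.5,36,-87.5),(546,-263.7,36,-87.5)],255,step=30)
```

```text
t 76.1 grasp [ 532.9 -254.6   34.8] jaw -86.71 q7 -40.4 gap 0.0006 F [-0.4  0.1  0.1]
--
-0.001,0.009,0.005,0.014,-0.003,0.005,255,
-0.000,-0.000,-0.018,-0.000,-0.000,0.000,255,
0.000,0.000,0.000,0.000,0.000,0.000,255,
0.000,0.000,0.000,0.000,0.000,0.000,255,
0.000,0.000,0.000,0.000,0.000,0.000,255,
0.000,0.000,0.000,0.000,0.000,0.000,255,
0.000,0.000,0.000,0.000,0.000,0.000,255,
0.000,0.000,0.000,0.000,0.000,0.000,255,
```

Emit:
arm_command(
  targets=[-0.001,0.009,0.002,0.014,0,0.005,255,0,0,0,0,0,0,255,0,0,-0.005,0,0,0,255,0,0,-0.004,0,0,0,255,0,0,-0.003,0,0,0,255,0,0,0,0,0,0,255,0,0,0,0,0,0,255,0,0,0,0,0,0,255],
)

```text
time: 77.1
tool_pos: [0.5443, -0.2649, 0.2006]
orientation: [173.9, 89.7, -3.6]
ft_force: [-0.3, -0.0, 0.4]
finger_gap: 0.0006
```

Run:
```python
from h import *
plan([(546,-263.7,36,-87.5)],255,step=30)
```

```text
t 77.1 grasp [ 545.1 -265.    37.1] jaw -87.56 q7 -40.8 gap 0.0006 F [-0.3 -0.   0.4]
--
0.001,-0.001,-0.002,-0.001,-0.005,-0.000,255,
0.000,0.000,0.000,0.000,0.000,0.000,255,
0.000,0.000,0.000,0.000,0.000,0.000,255,
0.000,0.000,0.000,0.000,0.000,0.000,255,
0.000,0.000,0.000,0.000,0.000,0.000,255,
0.000,0.000,0.000,0.000,0.000,0.000,255,
0.000,0.000,0.000,0.000,0.000,0.000,255,
0.000,0.000,0.000,0.000,0.000,0.000,255,
```

Emit:
arm_command(
  targets=[0.002,-0.001,-0.002,0,0,0,255,0,0,-0.002,0,0,0,255,0,0,-0.002,0,0,0,255,0,0,-0.002,0,0,0,255,0,0,-0.002,0,0,0,255,0,0,0,0,0,0,255,0,0,0,0,0,0,255,0,0,0,0,0,0,255],
)

```text
time: 78.1
tool_pos: [0.5519, -0.2642, 0.1979]
orientation: [-35.0, 89.8, 147.3]
ft_force: [-1.4, 0.0, 1.2]
finger_gap: 0.0004
```

Run:
```python
from h import *
plan([(546,-263.7,36,-87.5)],255,step=30)
```

```text
t 78.1 grasp [ 551.5 -264.    34.4] jaw -87.67 q7 -41.2 gap 0.0004 F [-1.4  0.   1.2]
--
-0.002,-0.001,0.006,-0.003,0.003,0.002,255,
0.000,0.000,0.000,0.000,0.000,0.000,255,
0.000,0.000,0.000,0.000,0.000,0.000,255,
0.000,0.000,0.000,0.000,0.000,0.000,255,
0.000,0.000,0.000,0.000,0.000,0.000,255,
0.000,0.000,0.000,0.000,0.000,0.000,255,
0.000,0.000,0.000,0.000,0.000,0.000,255,
0.000,0.000,0.000,0.000,0.000,0.000,255,
```

In contact at about 551.5; push a bit harder.

Emit:
arm_command(
  targets=[0,0,-0.002,0,0,0,255,0,0,-0.003,0,0,0,255,0,0,-0.003,0,0,0,255,0,0,-0.003,0,0,0,255,0,0,-0.003,0,0,0,255,0,0,-0.003,0,0,0,255,0,0,-0.003,0,0,0,255,0,0,-0.003,0,0,0,255],
)

```text
time: 79.1
tool_pos: [0.5587, -0.2674, 0.1956]
orientation: [-20.7, 87.5, 161.0]
ft_force: [-13.3, 3.3, 11.1]
finger_gap: 0.0004
```

Run:
```python
from h import *
plan([(546,-263.7,36,-87.5)],255,step=30)
```

```text
t 79.1 grasp [ 552.  -265.1   32.3] jaw -88.28 q7 -42.1 gap 0.0004 F [-13.3   3.3  11.1]
--
-0.003,-0.004,0.013,-0.013,0.041,0.016,255,
0.000,0.000,0.000,0.000,0.000,0.000,255,
0.000,0.000,0.000,0.000,0.000,0.000,255,
0.000,0.000,0.000,0.000,0.000,0.000,255,
0.000,0.000,0.000,0.000,0.000,0.000,255,
0.000,0.000,0.000,0.000,0.000,0.000,255,
0.000,0.000,0.000,0.000,0.000,0.000,255,
0.000,0.000,0.000,0.000,0.000,0.000,255,
```

Emit:
arm_command(
  targets=[0,0,0.006,0,0.02,0.008,255,0,0,0.01,0,0.02,0.008,255,0,0,0.01,0,0,0,255,-0.03,0,0,0,0,0,255,-0.05,0,0,0,0,0,255,-0.06,0.02,0.01,0,0,0,255,-0.06,0.03,0.01,0,0,0,255,0,0.04,0.02,0,0,0,255],
)

```text
time: 80.1
tool_pos: [0.4944, -0.3546, 0.3955]
orientation: [-162.5, 89.8, 19.7]
ft_force: [0.8, 0.4, -0.7]
finger_gap: 0.0003
```

Emit:
arm_command(
  targets=[-0.02,0.045,0.02,0,0,0,255,-0.02,0.045,0.02,0,0,0,255,0,0.04,0.01,0,0,0,255,0,0,0,0,0,0,255,0,0,0,0,0,0,255,0,0,0,0,0,0,255,0,0,0,0,0,0,255,0,0,0,0,0,0,255],
)

```text
time: 81.1
tool_pos: [0.445, -0.4898, 0.4377]
orientation: [-169.8, 89.6, 12.4]
ft_force: [0.1, -0.1, 0.3]
finger_gap: 0.0004
```

```bash
python3 fin.py c2
```

```text
side barL 35 [0.5756 0.1206 0.1377] (576.3, 123.2, 10.9, 60.1, 0.63) [0.1382 0.1414]
side barR 43 [ 0.5635 -0.0446  0.1374] (567.2, -36.0, 84.4, 18.9, 72.66) [0.1378 0.1422]
side lid 1086 (598.0, 37.9, 307.2, 115.8, 86.57) [-0.0017  0.0009  0.1157]
side handle 100 (585.5, -263.9, 55.2, 25.9, 4.73) far x 0.6122 near 0.5579 z 0.0291
top barL 30 [0.5762 0.1226 0.1414] (576.4, 123.9, 51.0, 5.5, 86.02) [0.1411 0.145 ]
top barR 30 [ 0.5634 -0.0479  0.1409] (563.3, -46.8, 50.5, 6.5, 85.8) [0.141  0.1437]
top lid 2581 (611.3, 36.4, 304.5, 139.5, 85.66) [-2.000e-03  1.000e-04  1.178e-01]
top handle 140 (593.4, -260.9, 67.1, 23.5, 3.7) far x 0.6261 near 0.5599 z 0.0314
```

View pics/c2_top.png

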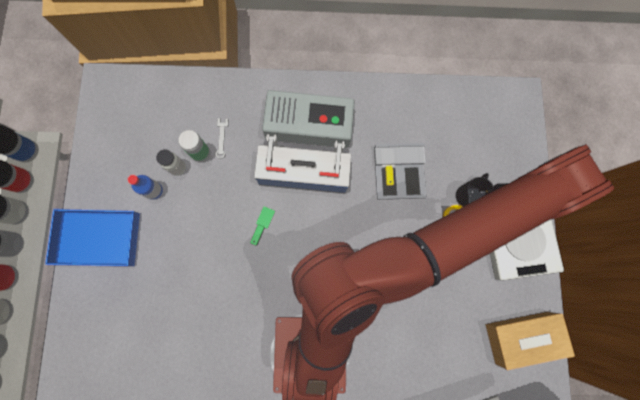

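View pics/c2_sidec.png

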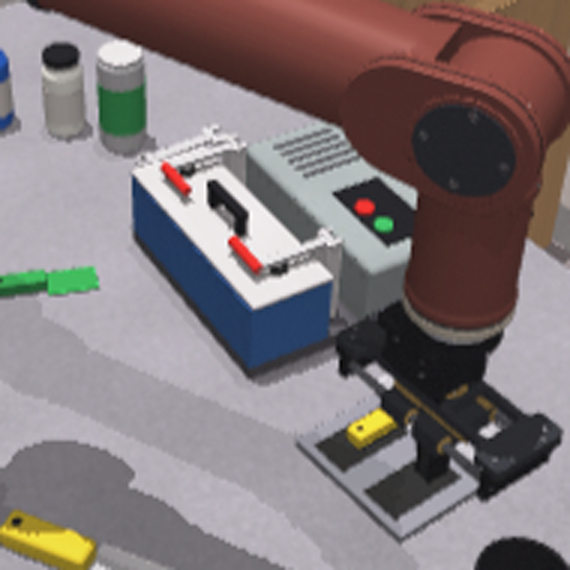

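```bash
python3 -c "
from cell import ctrl
print(ctrl.sense()['ft_force'],ctrl.sense()['time']);print(ctrl.sign_off())"
```

```text
[ 0.2414187  -0.58043969 -0.81814646] 81.2
the job is handed in; nothing more can be done
None
```

The job is done and handed in at 81 s of the 210 s allowed.

- **Tins:** all three (red, green, blue) were there. They stood upright in a row on the cradle floor when I last looked, just before the lid went on.
- **Lid:** it is on squarely and level. The top camera puts its upper face at 117.8 mm; 118 mm is fully seated.
- **Clamps:** both arms are down and level. I pressed each grip bar onto the lid, and the bar tops stand at about 141 mm in the top view, which fits an arm level on the lid.
- **Spatula:** only the small yellow one was meant for the job. It lies in the left slot (the one at the holder's y = +41 mm). Two pushes of about 15 N and 13 N moved it no further, so the blade is against the end stop. The blade is hidden inside the slot, so this rests on those pushes and on the handle's position, within 1–4 mm of the expected place depending on the view.
- **Left alone:** the green and the large yellow spatulas, and everything else on the bench.

**Checks that went less well:**
- While pressing the left clamp with the closed fingertips, the wrist force reached about 65 N. That is under the 120 N wrist limit and came through the fingers, not the gripper body. The lid was still level afterwards.
- The side camera read the lid 2 mm lower than the top camera. It reads the bench low by a similar amount, so I took this as calibration error.

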